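# Turn the tartlet shells and fill them with hazelnuts

## Task

The two or three chocolate tartlet shells on the worktop lie open side down: send each one down the wire turner so that it comes out open side up (they break easily, so never tip one over any other way), and set them all open side up on the serving tray. Then, with the scoop and without touching the nuts with the gripper, put at least two hazelnuts from the bin into every shell, and finally stand the scoop back on the orange lid it stood on. Leave the clear dose cup and the kitchen timer where they are.

Things in the scene. Friction and masses are not known exactly. Their poses are not given: they have to be found in the camera images.
- turner: fixed wire turner: twisted cage of steel rods, sloping down at 45 deg along its own +x, on a 6 mm base plate 100 mm wide (170 at the catch). A shell let go on the inlet slide slides into the slot (65 x 34 mm), is turned half over and stops 0.5 s later, open side up, on the base plate against a V stop 30 mm high. Origin under the cage at z = 0. Takes one shell at a time
- slide_start (a point): point on top of the inlet slide (bare plate 36 mm wide, sloping down at 45 deg towards turner +x) over which a shell's mouth centre is let go, tilted with the slide or level just above it. The slide begins 29 mm up the slope; the cage's flared rods begin 30 mm down the slope and stand 48 mm off the plate. Nothing is beside the plate: fingers may pass on either side (turner's y)
- landing (a point): point on top of the base plate (6 mm high) under the centre of a shell at rest in the catch, give or take 10 mm; open to both sides (turner's y) for the fingers; the V stop is ahead (turner +x), rods behind
- tray: fixed shallow steel serving tray, 96 (x) x 258 (y) mm, floor 3 mm thick, rim 10 mm high; origin under its centre; room for three shells in a row 75 mm apart along its y
- bin: fixed steel topping bin, 190 (x) x 58 (y) mm outside, walls and floor 3 mm, 36 mm high; its -x end is cut away: 13 mm high at the end wall, 20 mm at the sides for 30 mm. Origin under its centre. The nuts lie loose towards the tall +x end wall; the scoop is swept along the bin's +x
- scoop: steel scoop: trough 30 (x, open to the front +x) x 42 (y) mm, 38 mm clear inside, sides 24 mm high that begin 12 mm behind the front edge, flat heel 14 mm behind the back; 90 g; holds about four nuts. Black handle 14 (y) x 20 mm, leaning back 6 deg, ends 95 mm up. Origin: underside, z up; front edge 15 mm ahead; grip the handle (fingers closing along y) 31 mm behind, 75 mm above
- lid_rest: fixed orange plastic lid lying flat, 113 mm across, 16 mm high, the scoop's resting place; origin under its centre
- dose_cup: clear plastic dose cup, 50 mm across, 60 mm high, loose, to be left alone; origin under its centre
- kitchen_timer: red and white kitchen timer, 68 mm across, 60 mm high, loose, to be left alone; origin under its centre
- shell_0: chocolate tartlet shell: dark twelve-sided cup, 56 mm across the mouth, 53 mm across the closed bottom, 20 mm high, 48 mm clear inside, 16 mm deep, 25 g; may be absent. Origin: centre of the mouth plane; z points from the mouth out through the closed bottom (up at the start; straight down when open side up, the origin then 20 mm above its support)
- shell_1: another shell like shell_0 (may be absent)
- shell_2: another shell like shell_0 (may be absent)
- nut_0: hazelnut, ball 16 mm across, 10 g; origin at its centre
- nut_1: a hazelnut like nut_0
- nut_2: a hazelnut like nut_0
- nut_3: a hazelnut like nut_0
- nut_4: a hazelnut like nut_0
- nut_5: a hazelnut like nut_0
- nut_6: a hazelnut like nut_0
- nut_7: a hazelnut like nut_0
- nut_8: a hazelnut like nut_0
- nut_9: a hazelnut like nut_0
- nut_10: a hazelnut like nut_0
- nut_11: a hazelnut like nut_0

How it is judged (in metres and radians):
On the way, in this order (a step that is already met when the one before it is completed fails the run):
1. a shell has come through the turner and lies open side up in its catch (((angle between shell_0's own z axis and vertical above 2.9 rad and horizontal distance between shell_0 and landing below 0.03 m and height (world z) of shell_0 below 0.04 m) or (angle between shell_1's own z axis and vertical above 2.9 rad and horizontal distance between shell_1 and landing below 0.03 m and height (world z) of shell_1 below 0.04 m) or (angle between shell_2's own z axis and vertical above 2.9 rad and horizontal distance between shell_2 and landing below 0.03 m and height (world z) of shell_2 below 0.04 m))), for 0.2 s.
2. every shell stands open side up on the serving tray (angle between each of shell_0, shell_1, shell_2's own z axis and vertical above 2.99 rad and x of shell_0 in the frame of tray between -0.034 and 0.034 m and y of shell_0 in the frame of tray between -0.115 and 0.115 m and z of each of shell_0, shell_1, shell_2 in the frame of tray below 0.028 m and x of shell_1 in the frame of tray between -0.034 and 0.034 m and y of shell_1 in the frame of tray between -0.115 and 0.115 m and x of shell_2 in the frame of tray between -0.034 and 0.034 m and y of shell_2 in the frame of tray between -0.115 and 0.115 m), for 0.2 s.
3. hazelnuts have been lifted out of the bin in the scoop (height (world z) of scoop above 0.06 m and distance between any of nut_0, nut_1, nut_2, nut_3, nut_4, nut_5, nut_6, nut_7, nut_8, nut_9, nut_10, nut_11 and scoop below 0.03 m), for 0.2 s.
At the end, for the whole second after the job is handed in: Every shell stands open side up (within 8 deg) on the tray, its centre inside the rim, with at least two hazelnuts in its hollow; the scoop stands upright on the orange lid, its centre within 30 mm of the lid's; all is at rest and let go (all of step 2 and ((distance between nut_0 and shell_0 below 0.024 m and distance between any of nut_1, nut_2, nut_3, nut_4, nut_5, nut_6, nut_7, nut_8, nut_9, nut_10, nut_11 and shell_0 below 0.024 m) or (distance between nut_1 and shell_0 below 0.024 m and distance between any of nut_2, nut_3, nut_4, nut_5, nut_6, nut_7, nut_8, nut_9, nut_10, nut_11 and shell_0 below 0.024 m) or (distance between nut_2 and shell_0 below 0.024 m and distance between any of nut_3, nut_4, nut_5, nut_6, nut_7, nut_8, nut_9, nut_10, nut_11 and shell_0 below 0.024 m) or (distance between nut_3 and shell_0 below 0.024 m and distance between any of nut_4, nut_5, nut_6, nut_7, nut_8, nut_9, nut_10, nut_11 and shell_0 below 0.024 m) or (distance between nut_4 and shell_0 below 0.024 m and distance between any of nut_5, nut_6, nut_7, nut_8, nut_9, nut_10, nut_11 and shell_0 below 0.024 m) or (distance between nut_5 and shell_0 below 0.024 m and distance between any of nut_6, nut_7, nut_8, nut_9, nut_10, nut_11 and shell_0 below 0.024 m) or (distance between nut_6 and shell_0 below 0.024 m and distance between any of nut_7, nut_8, nut_9, nut_10, nut_11 and shell_0 below 0.024 m) or (distance between nut_7 and shell_0 below 0.024 m and distance between any of nut_8, nut_9, nut_10, nut_11 and shell_0 below 0.024 m) or (distance between nut_8 and shell_0 below 0.024 m and distance between any of nut_9, nut_10, nut_11 and shell_0 below 0.024 m) or (distance between nut_9 and shell_0 below 0.024 m and distance between any of nut_10, nut_11 and shell_0 below 0.024 m) or (distance between nut_10 and shell_0 below 0.024 m and distance between nut_11 and shell_0 below 0.024 m)) and ((distance between nut_0 and shell_1 below 0.024 m and distance between any of nut_1, nut_2, nut_3, nut_4, nut_5, nut_6, nut_7, nut_8, nut_9, nut_10, nut_11 and shell_1 below 0.024 m) or (distance between nut_1 and shell_1 below 0.024 m and distance between any of nut_2, nut_3, nut_4, nut_5, nut_6, nut_7, nut_8, nut_9, nut_10, nut_11 and shell_1 below 0.024 m) or (distance between nut_2 and shell_1 below 0.024 m and distance between any of nut_3, nut_4, nut_5, nut_6, nut_7, nut_8, nut_9, nut_10, nut_11 and shell_1 below 0.024 m) or (distance between nut_3 and shell_1 below 0.024 m and distance between any of nut_4, nut_5, nut_6, nut_7, nut_8, nut_9, nut_10, nut_11 and shell_1 below 0.024 m) or (distance between nut_4 and shell_1 below 0.024 m and distance between any of nut_5, nut_6, nut_7, nut_8, nut_9, nut_10, nut_11 and shell_1 below 0.024 m) or (distance between nut_5 and shell_1 below 0.024 m and distance between any of nut_6, nut_7, nut_8, nut_9, nut_10, nut_11 and shell_1 below 0.024 m) or (distance between nut_6 and shell_1 below 0.024 m and distance between any of nut_7, nut_8, nut_9, nut_10, nut_11 and shell_1 below 0.024 m) or (distance between nut_7 and shell_1 below 0.024 m and distance between any of nut_8, nut_9, nut_10, nut_11 and shell_1 below 0.024 m) or (distance between nut_8 and shell_1 below 0.024 m and distance between any of nut_9, nut_10, nut_11 and shell_1 below 0.024 m) or (distance between nut_9 and shell_1 below 0.024 m and distance between any of nut_10, nut_11 and shell_1 below 0.024 m) or (distance between nut_10 and shell_1 below 0.024 m and distance between nut_11 and shell_1 below 0.024 m)) and ((distance between nut_0 and shell_2 below 0.024 m and distance between any of nut_1, nut_2, nut_3, nut_4, nut_5, nut_6, nut_7, nut_8, nut_9, nut_10, nut_11 and shell_2 below 0.024 m) or (distance between nut_1 and shell_2 below 0.024 m and distance between any of nut_2, nut_3, nut_4, nut_5, nut_6, nut_7, nut_8, nut_9, nut_10, nut_11 and shell_2 below 0.024 m) or (distance between nut_2 and shell_2 below 0.024 m and distance between any of nut_3, nut_4, nut_5, nut_6, nut_7, nut_8, nut_9, nut_10, nut_11 and shell_2 below 0.024 m) or (distance between nut_3 and shell_2 below 0.024 m and distance between any of nut_4, nut_5, nut_6, nut_7, nut_8, nut_9, nut_10, nut_11 and shell_2 below 0.024 m) or (distance between nut_4 and shell_2 below 0.024 m and distance between any of nut_5, nut_6, nut_7, nut_8, nut_9, nut_10, nut_11 and shell_2 below 0.024 m) or (distance between nut_5 and shell_2 below 0.024 m and distance between any of nut_6, nut_7, nut_8, nut_9, nut_10, nut_11 and shell_2 below 0.024 m) or (distance between nut_6 and shell_2 below 0.024 m and distance between any of nut_7, nut_8, nut_9, nut_10, nut_11 and shell_2 below 0.024 m) or (distance between nut_7 and shell_2 below 0.024 m and distance between any of nut_8, nut_9, nut_10, nut_11 and shell_2 below 0.024 m) or (distance between nut_8 and shell_2 below 0.024 m and distance between any of nut_9, nut_10, nut_11 and shell_2 below 0.024 m) or (distance between nut_9 and shell_2 below 0.024 m and distance between any of nut_10, nut_11 and shell_2 below 0.024 m) or (distance between nut_10 and shell_2 below 0.024 m and distance between nut_11 and shell_2 below 0.024 m)) and horizontal distance between scoop and lid_rest below 0.03 m and angle between scoop's own z axis and vertical below 0.12 rad and height (world z) of scoop below 0.022 m and linear speed of each of shell_0, shell_1, shell_2, scoop below 0.02 m/s); the robot touches nothing.
It fails at once if a shell is turned or tipped on its side anywhere but in the turner ((angle between shell_0's own z axis and vertical between 1.05 and 2.3 rad and (x of shell_0 in the frame of turner below -0.16 m or x of shell_0 in the frame of turner above 0.12 m or y of shell_0 in the frame of turner below -0.045 m or y of shell_0 in the frame of turner above 0.045 m)) or (angle between shell_1's own z axis and vertical between 1.05 and 2.3 rad and (x of shell_1 in the frame of turner below -0.16 m or x of shell_1 in the frame of turner above 0.12 m or y of shell_1 in the frame of turner below -0.045 m or y of shell_1 in the frame of turner above 0.045 m)) or (angle between shell_2's own z axis and vertical between 1.05 and 2.3 rad and (x of shell_2 in the frame of turner below -0.16 m or x of shell_2 in the frame of turner above 0.12 m or y of shell_2 in the frame of turner below -0.045 m or y of shell_2 in the frame of turner above 0.045 m))).
It fails at once if the gripper touches a hazelnut (contact force between any of nut_0, nut_1, nut_2, nut_3, nut_4, nut_5, nut_6, nut_7, nut_8, nut_9, nut_10, nut_11 and the fingers above 0.3 N).
It fails at once if the dose cup or the kitchen timer is moved more than 3 cm (distance of any of dose_cup, kitchen_timer from where it was at the start of the episode above 0.03 m).
Of shell_0, shell_1, shell_2 only 2 to 3 are there at a start; the rules pass over those that are not, and their reading is None.
At some moment in a run one of shell_0, shell_1, shell_2 may be knocked a few centimetres aside while the robot is not near it.
It also fails if it takes over 210 s, if anything falls off the work surface, if the arm or the gripper's body presses on something with over 40 N, if the wrist force passes 120 N, or if a joint passes its speed limit or range.

## Robot

A 6-joint arm with a two-finger parallel gripper is mounted at the origin on a cart in front of the work surface, level with it; the furniture and walls round the work are solid. World frame = base frame: x ahead of the robot, y to its left, z up, the work surface at z = 0. Lengths are in m, angles in degrees, forces in N, time in s.
With the tool pointing down it reaches from about 0.375 to 0.9 m from the base axis. Payload 3.1 kg.
Tool frame: the origin (TCP) lies between the finger pads; the fingertips stand 8 mm ahead of it and the grasp point (between the pads) lies 11 mm behind it (ctrl.tip_extent is the z of the fingertips in the tool frame, in m); z points along the fingers, y is the line along which they close (so a half turn about z gives the same grasp; the last joint's range is limited). The gripper opens to 85 mm and grips with 20 to 120 N. Pads are 22 mm wide; open, the fingers measure 114 mm over their backs; the gripper's body (76 mm by 85 mm) begins 54 mm behind the grasp point. The pads swing forward as they close: fully open they stand 13 mm farther back than shut.
Start: joints at [54.574, 30.224, 82.088, -0, 67.689, -10.227], TCP at [0.266, 0.566, 0.239] pointing down, gripper open.
Joint ranges: [-176.69, 176.69], [-43.24, 126.21], [12.49, 139.97], [-82, 262], [0, 151.66], [-163.58, 163.58]. Speed limits (degrees/s): [159.86, 159.86, 180, 180, 180, 180].

## Interface

Orientations are given as a 3x3 rotation matrix whose columns are the frame's x, y, z axes.
In Python, from station import ctrl, grab_frame, look_for, masks_of, landmark_of gives the robot as it stands. The module is installed in compiled form; this text tells all that it offers.
- The arm moves only by the shell command python3 -m crank 'ROWS' [FORCE]. ROWS is a JSON object whose key "offsets" holds a list of rows, 1 to 12 of them, each of 5 numbers: dx, dy, dz in units of 5 mm, then a turn about the tool's z in units of 4 degrees, then the finger opening in m; each row is the pose to reach, as a shift and turn from the pose commanded when the command began, along the tool's axes at that moment; what a row does not reach only later rows make up. A row lasts 1/10 s, in which the tool goes at most 0.05 m and 8.59 degrees, less where a joint would pass 70% of its speed; a pose out of reach is approached as far as the arm can. The fingers move at their own pace and stop on an object; FORCE is the grip in N (left out, the last holds). Time passes only in rows, so rows that do not move let the fingers close. It prints the time, the measured TCP pose, the force, the opening and the grip force at its end. Input that does not fit is refused with a message, and nothing moves.
- ctrl.get_state(): the state, without advancing time (a new reading comes with each control period).
- grab_frame(name): name is "side" or "top"; returns a dict with "frame" (400x640x3 uint8, red, green, blue), "depth" (400x640 float32, m along the optical axis (not along the pixel's ray), 0 where there is no reading), "K" (3x3 intrinsics, pixels), "k1" (the pictures are not rectified: a ray, as slopes to the right and down, at radius r is drawn at 1 + k1 r^2 times it, then the intrinsics apply), "xyz" and "attitude" of the camera in the world. Camera axes: x right, y up, looking along -z (the intrinsics and any distortion apply to the point x, -y, -z); pixel columns grow to the right and rows downward; lengths in m; the calibration is good to about 2 mm. A picture is of the moment at which its call begins.
- ctrl.sign_off(): hands the job in; it is judged then, once.
Trained networks look in a picture, given as the dict that the camera call returned (one of the last four; its "shot" number tells which), for a name from the list of things; names that differ only in an ending like _2 or _b are one class to them, and where a whole thing is asked for, a point or a joint stands for the part that bears it (a point fixed in the world has none). Each returns a list of dicts, best first, with "confidence" (0 to 1); they miss things now and then, are a little off and sometimes report something else, mostly with a low value. They report only what shows in the picture. A call takes as long as a camera call.
- look_for(query, picture): "at" ([column, row] in pixels, amid what is visible of it).
- masks_of(query, picture): "region" (400x640 bool, what is visible of it) and "at" ([column, row] in pixels, amid what is visible of it).
- landmark_of(query, picture): "at" ([column, row] in pixels: a listed point, or the origin of a listed thing).
The state is a dict: "t": time; "joint_pos": joint angles; "qd": joint speeds; "joint_efforts": joint torques, N m; "ee_pos": TCP position; "tcp_rot": TCP orientation; "contact_force": force on the tool from outside, world axes, zero at the start; "ft_torque": the same for the moment, N m; "gripper_width": finger opening in m; "gripper_force": force on a finger pad.
Only numpy, scipy, OpenCV 4.12 (cv2) and the standard library are available. Lean on these libraries where they do the work, as an engineer would, in place of code of your own. Each camera call takes 0.05 s, during which the arm holds its last target. There are 200 camera calls.

## Working session

There is one attempt and no reset: what is moved stays moved. The work goes in short steps, Python scripts to look and compute and a shell command to move; the robot and the scene stay as the last step left them, time stands still between calls to the robot, and variables do not carry over. Pictures are saved under pics/ and viewed, at most 14 in all, crops included, and the job is handed in when it is done.

```bash
mkdir -p pics; cat > h.py <<'E'
import numpy as np, cv2
from station import ctrl, grab_frame, look_for, masks_of, landmark_of
def ray(p,uv):
    K=p["K"]; d=np.array([(uv[0]-K[0][2])/K[0][0],(uv[1]-K[1][2])/K[1][1]]); s=d.copy()
    for _ in range(20): s=d/(1+p["k1"]*(s@s))
    return np.array(p["attitude"])@np.array([s[0],-s[1],-1.0])
def on_z(p,uv,z):
    r=ray(p,uv); c=np.array(p["xyz"]); return c+r*(z-c[2])/r[2]
def at_depth(p,uv):
    u,v=int(round(uv[0])),int(round(uv[1])); w=p["depth"][max(v-1,0):v+2,max(u-1,0):u+2]; w=w[w>0]
    return np.array(p["xyz"])+ray(p,uv)*np.median(w) if len(w) else None
def cloud(p,m):
    K=np.array(p["K"]); vs,us=np.where(m&(p["depth"]>0))
    d=np.c_[(us-K[0,2])/K[0,0],(vs-K[1,2])/K[1,1]]; s=d.copy()
    for _ in range(20): s=d/(1+p["k1"]*(s**2).sum(1,keepdims=True))
    z=p["depth"][vs,us][:,None]
    return np.array(p["xyz"])+(np.c_[s[:,0],-s[:,1],-np.ones(len(s))]*z)@np.array(p["attitude"]).T
def save(p,name): cv2.imwrite(f"pics/{name}.png",p["frame"][:,:,::-1])
E
python3 - <<'E'
from h import *
np.set_printoptions(precision=3,suppress=True)
s=ctrl.get_state(); print(s["ee_pos"],s["tcp_rot"],ctrl.tip_extent)
for c in("top","side"):
    p=grab_frame(c); save(p,c+"0"); print(c,p["xyz"],p["attitude"],p["k1"],p["K"][0])
    for q in("turner","slide_start","landing","tray","bin","scoop","lid_rest","dose_cup","kitchen_timer","shell_0"):
        for d in landmark_of(q,p)[:4 if q=="shell_0" else 2]:
            a=d["at"]; x=at_depth(p,a); print(q,round(d["confidence"],2),np.array(a),"depth",x,"z0",on_z(p,a,0)[:2])
    for d in masks_of("shell_0",p)[:4]:
        c_=cloud(p,d["region"]); print("mask",d["confidence"],d["at"],np.median(c_,0),c_.min(0),c_.max(0))
E
```

```text
[0.266 0.565 0.238] [[-0.905  0.426 -0.001]
 [ 0.426  0.905 -0.002]
 [ 0.    -0.002 -1.   ]] 0.008
top [0.409 0.067 1.282] [[ 0.023  0.994 -0.109]
 [-1.     0.024  0.009]
 [ 0.011  0.109  0.994]] 0.028499732216811416 [401.854   0.    321.92 ]
turner 0.63 [304.  170.4] depth [0.662 0.115 0.024] z0 [0.666 0.116]
turner 0.63 [431.1 178.8] depth [ 0.648 -0.295  0.003] z0 [ 0.649 -0.296]
slide_start 0.83 [236.7 158.3] depth [0.652 0.29  0.212] z0 [0.701 0.334]
landing 0.71 [333.7 173.6] depth [0.657 0.02  0.006] z0 [0.658 0.019]
landing 0.24 [339.9 237. ] depth [ 0.454 -0.004  0.003] z0 [ 0.454 -0.004]
tray 0.91 [340.  234.1] depth [ 0.463 -0.004  0.004] z0 [ 0.463 -0.005]
tray 0.44 [428.2 192.8] depth [ 0.601 -0.283  0.014] z0 [ 0.603 -0.286]
bin 0.6 [421.  195.6] depth [ 0.591 -0.259  0.016] z0 [ 0.593 -0.263]
bin 0.42 [429.1 183.2] depth [ 0.634 -0.289  0.002] z0 [ 0.634 -0.29 ]
scoop 0.77 [451.  248.1] depth [ 0.427 -0.351  0.019] z0 [ 0.427 -0.358]
scoop 0.46 [424.3 199.3] depth [ 0.581 -0.273  0.004] z0 [ 0.581 -0.274]
lid_rest 0.67 [447.9 246.7] depth [ 0.431 -0.341  0.02 ] z0 [ 0.
[... 1585 characters left out ...]

dose_cup 0.65 [298.6 189.1] depth [ 0.583 -0.115  0.023] z0 [ 0.581 -0.134]
kitchen_timer 0.7 [360.4 328.2] depth [0.466 0.516 0.049] z0 [0.458 0.498]
kitchen_timer 0.42 [334.4 211.6] depth [0.455 0.009 0.004] z0 [0.454 0.006]
shell_0 0.7 [346.5 253.7] depth [0.449 0.219 0.02 ] z0 [0.446 0.207]
shell_0 0.48 [359.8 296.9] depth [0.439 0.395 0.019] z0 [0.435 0.387]
shell_0 0.44 [347.4 277.6] depth [0.466 0.317 0.021] z0 [0.463 0.306]
mask 0.71 [360.9, 295.1] [0.432 0.393 0.019] [ 0.399  0.352 -0.003] [0.458 0.417 0.026]
mask 0.68 [349.1, 277.4] [0.464 0.313 0.019] [ 0.433  0.284 -0.007] [0.49  0.338 0.027]
mask 0.51 [347.9, 253.5] [0.445 0.226 0.019] [ 0.419  0.197 -0.003] [0.469 0.25  0.026]
```

```bash
python3 - <<'E'
import cv2
a=cv2.imread("pics/top0.png"); b=cv2.imread("pics/side0.png")
c=cv2.resize(a[130:280,150:490],(800,353),interpolation=3); cv2.imwrite("pics/a.png",c)
d=cv2.resize(b[100:360,230:430],(460,598),interpolation=3); cv2.imwrite("pics/b.png",d)
E
```

```text
(no output)
```

View pics/a.png

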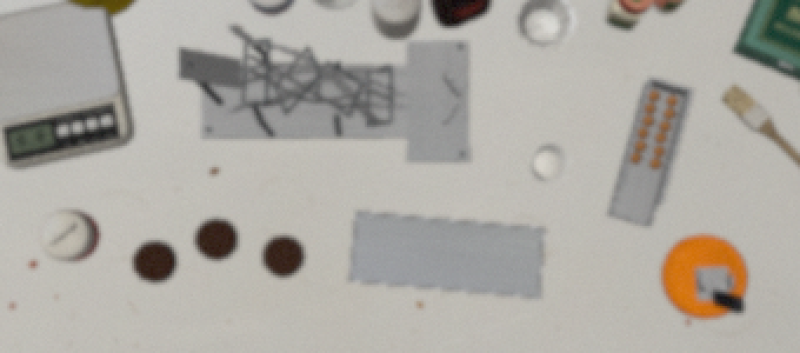

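View pics/b.png

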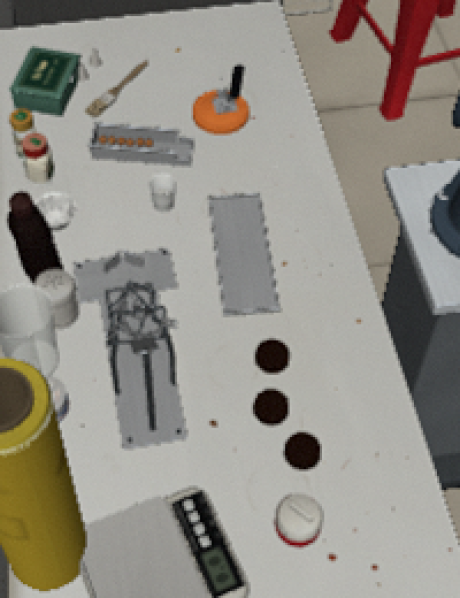

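The top view (crop) shows three dark shells at (155,262), (216,239), (284,256) and the turner descending to the right, with its catch at (437,100). The tray is at (447,255), and the bin at (650,150) has its nuts at the upper end. The scoop stands on the orange lid at (705,277), the dose cup is at (547,162) and the timer at (68,235). Next I measure the headings, then move.

```bash
python3 - <<'E'
from h import *
np.set_printoptions(precision=4,suppress=True)
for c in("top","side"):
    p=grab_frame(c)
    for q,lo,hi in(("tray",-.01,.02),("bin",-.01,.05),("turner",-.01,.012),("scoop",.018,.05),("scoop",.06,.13),("lid_rest",.008,.022)):
        m=masks_of(q,p)
        if not m: print(c,q,"none"); continue
        x=cloud(p,m[0]["region"]); x=x[(x[:,2]>lo)&(x[:,2]<hi)]
        if len(x)<5: print(c,q,"few"); continue
        r=cv2.minAreaRect((x[:,:2]*1000).astype(np.float32)); print(c,q,round(m[0]["confidence"],2),len(x),"rect",np.array(r[0]),np.array(r[1]),round(r[2],1),"mean",x.mean(0))
    for q,z in(("slide_start",.212),("landing",.006)):
        print(q,[(round(d["confidence"],2),on_z(p,d["at"],z)[:2]) for d in landmark_of(q,p)[:1]])
print(ctrl.get_state()["ee_pos"])
E
```

```text
top tray none
top bin 0.72 254 rect [443.8362 217.4117] [52.8963 53.2317] 44.5 mean [0.4433 0.2164 0.0193]
top turner 0.6 2975 rect [667.8079 160.0484] [381.7902 172.9569] 88.0 mean [0.6525 0.1193 0.0059]
top scoop 0.62 104 rect [ 421.6786 -354.7098] [43.2237 42.2549] 3.2 mean [ 0.4228 -0.3533  0.0281]
top scoop 0.62 60 rect [ 399.3699 -353.1378] [19.8479  9.4266] 2.2 mean [ 0.3996 -0.3517  0.0935]
top lid_rest 0.7 705 rect [ 433.3632 -346.3412] [103.5922 110.6661] 47.1 mean [ 0.4362 -0.3423  0.0152]
slide_start [(0.84, array([0.6482, 0.2926]))]
landing [(0.8, array([0.6535, 0.0356]))]
side tray 0.87 1213 rect [446.3583  -7.5564] [278.4677  99.0119] 86.5 mean [0.4484 0.0022 0.0034]
side bin 0.79 593 rect [ 591.7062 -271.3156] [ 80.9507 193.0369] 78.5 mean [ 0.5926 -0.2729  0.0171]
side turner 0.88 1890 rect [659.2302 149.0038] [170.5639 382.0879] 0.2 mean [0.655  0.1569 0.0053]
side scoop 0.7 71 rect [ 422.0146 -352.2341] [49.5733 46.9347] 44.3 mean [ 0.4165 -0.3507  0.0309]
side scoop 0.7 44 rect [ 395.1693 -350.4637] [16.8559 20.374 ] 89.8 mean [ 0.3964 -0.3496  0.0883]
side lid_rest 0.6 231 rect [ 430.3631 -339.478 ] [103.7644 109.6108] 56.3 mean [ 0.4358 -0.3331  0.0147]
slide_start [(0.74, array([0.6471, 0.284 ]))]
landing [(0.66, array([0.6614, 0.006 ]))]
[0.266  0.5655 0.2393]
```

Units first: shifts go in units of 5 mm and turns go in units of 4 degrees. So 64.5 degrees is 16.125.

```bash
python3 -m crank '{"offsets":[[0,0,0,2,0.085],[0,0,0,4,0.085],[0,0,0,6,0.085],[0,0,0,8,0.085],[0,0,0,10,0.085],[0,0,0,12,0.085],[0,0,0,14,0.085],[0,0,0,16.125,0.085],[0,0,0,16.125,0.085]]}' 25; python3 -c "
from h import *
np.set_printoptions(precision=4,suppress=True)
s=ctrl.get_state();print(s['tcp_rot'],s['ee_pos'],s['joint_pos'],s['contact_force'])"
```

```text
t: 3.0
ee_pos: [0.2661, 0.5655, 0.2393]
tcp_rot: [[-0.005, 1.0, -0.0], [1.0, 0.005, 0.0], [0.0, -0.0, -1.0]]
contact_force: [1.2, -0.4, 0.5]
gripper_width: 0.0851
gripper_force: 0.0
[[-0.0055  1.     -0.    ]
 [ 1.      0.0055  0.0001]
 [ 0.0001 -0.     -1.    ]] [0.2661 0.5655 0.2393] [54.5737 30.2219 82.0874  0.0022 67.6885 54.2597] [ 1.1777 -0.4223  0.5309]
```

```bash
python3 -m crank '{"offsets":[[-34,18,14,0,0.085],[-69.1,35.6,32,0,0.085],[-69.1,35.6,32,0,0.085],[-69.1,35.6,32,0,0.085],[-69.1,35.6,32,0,0.085],[-69.1,35.6,32,0,0.085],[-69.1,35.6,32,0,0.085],[-69.1,35.6,32,0,0.085],[-69.1,35.6,32,0,0.085],[-69.1,35.6,32,0,0.085],[-69.1,35.6,32,0,0.085]]}' 25;  python3 -c "
from h import *
print(ctrl.tip_extent)
for c in ('top','side'):
  p=grab_frame(c);save(p,'c_'+c)
  for m in masks_of('shell_0',p)[:4]:
    x=cloud(p,m['region']);x=x[x[:,2]>.01];print(c,m['confidence'],len(x),((x.min(0)+x.max(0))/2).round(3),x.mean(0).round(3))
"
```

```text
t: 4.1
ee_pos: [0.4461, 0.2209, 0.0794]
tcp_rot: [[-0.006, 1.0, -0.0], [1.0, 0.006, 0.0], [0.0, -0.0, -1.0]]
contact_force: [-1.2, -0.0, 0.1]
gripper_width: 0.0851
gripper_force: 0.0
0.008
top 0.63 171 [0.434 0.342 0.234] [0.434 0.388 0.04 ]
side 0.74 175 [0.463 0.309 0.019] [0.463 0.31  0.019]
side 0.45 195 [0.431 0.391 0.019] [0.431 0.391 0.019]
side 0.43 138 [0.441 0.221 0.02 ] [0.441 0.224 0.02 ]
```

To row units: 0.065 m is 13, 0.04 m is 8.

```bash
python3 -m crank '{"offsets":[[0,-0.2,8,0,0.085],[0,-0.2,13,0,0.085],[0,-0.2,13,0,0.085],[0,-0.2,13,0,0.045],[0,-0.2,13,0,0.045],[0,-0.2,13,0,0.045],[0,-0.2,13,0,0.045],[0,-0.2,13,0,0.045],[0,-0.2,13,0,0.045],[0,-0.2,13,0,0.045]]}' 20; python3 -m crank '{"offsets":[[0,0,-8,0,0.045],[0,0,-18,0,0.045],[0,0,-28,0,0.045],[0,0,-38,0,0.045],[0,0,-48,0,0.045],[0,0,-57,0,0.045],[0,0,-57,0,0.045]]}'
```

```text
t: 5.3
ee_pos: [0.4457, 0.2215, 0.0159]
tcp_rot: [[-0.005, 1.0, 0.003], [1.0, 0.005, 0.001], [0.001, 0.003, -1.0]]
contact_force: [-1.8, 1.0, 7.6]
gripper_width: 0.054
gripper_force: 21.0
t: 6.0
ee_pos: [0.4485, 0.2219, 0.3067]
tcp_rot: [[-0.006, 1.0, 0.016], [1.0, 0.006, 0.004], [0.004, 0.016, -1.0]]
contact_force: [1.1, -0.3, -0.3]
gripper_width: 0.0536
gripper_force: 21.5
```

To row units: 0.065 m is 13, 0.016 m is 3.2.

```bash
python3 -m crank '{"offsets":[[3.2,10,0,0,0.045],[6.4,20,0,0,0.045],[9.6,30,0,0,0.045],[13,40.6,0,0,0.045],[13,40.6,0,0,0.045],[13,40.6,0,0,0.045]]}' ; python3 - <<'E'
from h import *
s=ctrl.get_state(); print(s["ee_pos"],s["tcp_rot"],s["joint_pos"])
for c in("top","side"):
    p=grab_frame(c); save(p,"d_"+c)
    m=masks_of("shell_0",p)
    for d in m:
        x=cloud(p,d["region"]); x=x[(x[:,2]>.2)]
        if len(x): print(c,d["confidence"],len(x),x.min(0).round(3),x.max(0).round(3),x.mean(0).round(3))
    # plate: turner points near slide
    for d in masks_of("turner",p)[:1]:
        x=cloud(p,d["region"]); x=x[(x[:,2]>.18)]; 
        print(c,len(x)); print(x[np.argsort(-x[:,1])][::max(1,len(x)//25)].round(3))
E
```

```text
t: 6.6
ee_pos: [0.6487, 0.287, 0.2969]
tcp_rot: [[-0.005, 1.0, -0.002], [1.0, 0.005, -0.001], [-0.001, -0.002, -1.0]]
contact_force: [-0.6, 0.6, -0.5]
gripper_width: 0.0541
gripper_force: 21.5
[0.6487412  0.28695235 0.29694828] [[-4.85770999e-03  9.99986725e-01 -1.71837363e-03]
 [ 9.99988036e-01  4.85671300e-03 -5.83890830e-04]
 [-5.75537431e-04 -1.72118945e-03 -9.99998353e-01]] [ 1.48613175e+01  3.43833281e+01  6.45926026e+01 -7.16928071e-03
  8.11278120e+01  1.45841306e+01]
top 0.57 82 [0.524 0.198 0.2  ] [0.701 0.278 0.574] [0.652 0.239 0.214]
top 0.49 90 [0.57  0.21  0.284] [0.669 0.27  0.575] [0.642 0.256 0.328]
top 277
[[0.643 0.278 0.197]
 [0.658 0.274 0.195]
 [0.658 0.272 0.193]
 [0.649 0.27  0.186]
 [0.669 0.268 0.184]
 [0.653 0.266 0.193]
 [0.641 0.264 0.183]
 [0.661 0.262 0.183]
 [0.698 0.261 0.201]
 [0.652 0.259 0.184]
 [0.695 0.256 0.195]
 [0.696 0.252 0.202]
 [0.617 0.248 0.192]
 [0.613 0.244 0.2  ]
 [0.617 0.239 0.195]
 [0.687 0.236 0.183]
 [0.619 0.234 0.196]
 [0.647 0.231 0.221]
 [0.645 0.228 0.207]
 [0.645 0.225 0.206]
 [0.638 0.223 0.201]
 [0.674 0.222 0.201]
 [0.65  0.221 0.198]
 [0.688 0.219 0.202]
 [0.657 0.214 0.194]
 [0.682 0.199 0.183]]
side 0.56 224 [0.62  0.257 0.283] [0.667 0.314 0.308] [0.643 0.289 0.301]
side 147
[[0.65  0.317 0.189]
 [0.667 0.316 0.235]
 [0.651 0.315 0.223]
 [0.652 0.315 0.216]
 [0.65  0.314 0.19 ]
 [0.657 0.313 0.233]
 [0.645 0.313 0.287]
 [0.654 0.311 0.223]
 [0.651 0.31  0.284]
 [0.657 0.307 0.23 ]
 [0.637 0.304 0.225]
 [0.65  0.301 0.223]
 [0.659 0.297 0.219]
 [0.639 0.294 0.215]
 [0.665 0.291 0.212]
 [0.655 0.286 0.208]
 [0.642 0.283 0.204]
 [0.635 0.278 0.2  ]
 [0.638 0.273 0.195]
 [0.698 0.269 0.209]
 [0.653 0.266 0.186]
 [0.663 0.262 0.183]
 [0.65  0.259 0.181]
 [0.605 0.256 0.207]
 [0.608 0.252 0.202]
 [0.688 0.248 0.186]
 [0.687 0.243 0.184]
 [0.617 0.24  0.185]
 [0.688 0.228 0.203]
 [0.685 0.223 0.189]]
```

To row units: 0.043 m is 8.6, 0.03 m is 6.

```bash
python3 -m crank '{"offsets":[[0.2,0.4,6,0,0.045],[0.2,0.4,8.6,0,0.045],[0.2,0.4,8.6,0,0.045],[0.2,0.4,8.6,0,0.045]]}' ; python3 -m crank '{"offsets":[[0,0,0,0,0.075],[0,0,0,0,0.075],[0,0,0,0,0.075],[0,0,0,0,0.075],[0,0,-6,0,0.075],[0,0,-12,0,0.075],[0,0,-12,0,0.075],[0,0,-12,0,0.075],[0,0,-12,0,0.075]]}';python3 - <<'E'
from h import *
for c in("top","side"):
    p=grab_frame(c); save(p,"e_"+c)
    for d in masks_of("shell_0",p):
        x=cloud(p,d["region"]); print(c,round(d["confidence"],2),d["at"],len(x),x.min(0).round(3),x.max(0).round(3),x.mean(0).round(3))
cv2.imwrite("pics/e.png",cv2.resize(np.vstack([cv2.imread("pics/e_top.png")[130:250,200:400],cv2.imread("pics/e_side.png")[180:300,220:420]]),(500,600),interpolation=3))
E
```

```text
t: 7.3
ee_pos: [0.6493, 0.2879, 0.2565]
tcp_rot: [[-0.005, 1.0, -0.0], [1.0, 0.005, -0.0], [-0.0, -0.0, -1.0]]
contact_force: [0.7, 0.3, -0.4]
gripper_width: 0.0539
gripper_force: 21.5
t: 8.2
ee_pos: [0.6487, 0.2878, 0.3149]
tcp_rot: [[-0.005, 1.0, -0.003], [1.0, 0.005, -0.001], [-0.001, -0.003, -1.0]]
contact_force: [-0.6, -0.3, 1.1]
gripper_width: 0.0751
gripper_force: 0.0
top 0.49 [334.2, 170.4] 222 [ 0.636 -0.003  0.005] [0.688 0.048 0.03 ] [0.664 0.021 0.013]
side 0.67 [360.5, 295.4] 211 [0.405 0.362 0.003] [0.458 0.418 0.027] [0.432 0.393 0.018]
side 0.56 [351.2, 278.6] 165 [ 0.437  0.287 -0.003] [0.488 0.338 0.026] [0.463 0.315 0.018]
side 0.25 [294.1, 257.6] 1929 [ 0.591 -0.028 -0.007] [0.745 0.341 0.365] [0.653 0.221 0.047]
```

View pics/e.png

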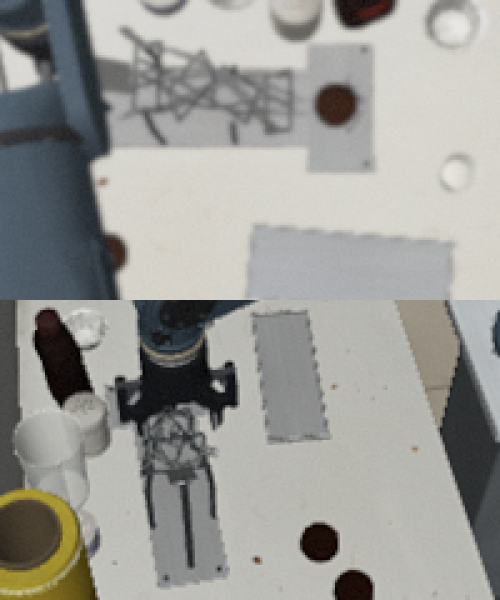

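To row units: -0.05 m is -10, 0.05 m is 10.

```bash
python3 -m crank '{"offsets":[[-10,1,-6,0,0.085],[-20,2,-6,0,0.085],[-30,2.4,-6,0,0.085],[-40,2.4,0,0,0.085],[-50,2.4,10,0,0.085],[-53.2,2.4,20,0,0.085],[-53.2,2.4,30,0,0.085],[-53.2,2.4,36,0,0.085],[-53.2,2.4,36,0,0.085]]}' ;python3 - <<'E'
from h import *
for c in("side","top"):
    p=grab_frame(c); save(p,"f_"+c)
    for d in masks_of("turner",p)[:1]:
        x=cloud(p,d["region"])
        for a in np.arange(-.04,.13,.01):
            q=x[(x[:,1]>=a)&(x[:,1]<a+.01)&(x[:,2]<.25)&(abs(x[:,0]-.655)<.05)]
            if len(q): print(c,round(a,3),np.percentile(q[:,2],[90,98]).round(3))
E
```

```text
t: 9.3
ee_pos: [0.6582, 0.0215, 0.1296]
tcp_rot: [[-0.004, 1.0, -0.013], [1.0, 0.004, 0.002], [0.002, -0.013, -1.0]]
contact_force: [-0.2, 0.6, 0.6]
gripper_width: 0.0851
gripper_force: 0.0
side -0.04 [-0.001 -0.001]
side -0.03 [0.007 0.009]
side -0.02 [0.017 0.027]
side -0.01 [0.035 0.038]
side 0.0 [0.035 0.038]
side 0.01 [0.01  0.031]
side 0.02 [0.01  0.013]
side 0.03 [0.009 0.011]
side 0.04 [0.012 0.016]
side 0.05 [0.009 0.011]
side 0.06 [0.01  0.012]
side 0.07 [0.055 0.057]
side 0.08 [0.058 0.061]
side 0.09 [0.051 0.063]
side 0.1 [0.041 0.054]
side 0.11 [0.116 0.123]
side 0.12 [0.114 0.119]
top 0.1 [0.084 0.087]
top 0.11 [0.118 0.123]
top 0.12 [0.118 0.123]
```

```bash
python3 -m crank '{"offsets":[[0,0.2,10,0,0.085],[0,0.2,18,0,0.085],[0,0.2,20.6,0,0.085],[0,0.2,20.6,0,0.085],[0,0.2,20.6,0,0.045],[0,0.2,20.6,0,0.045],[0,0.2,20.6,0,0.045],[0,0.2,20.6,0,0.045],[0,0.2,20.6,0,0.045],[0,0.2,20.6,0,0.045],[0,0.2,20.6,0,0.045],[0,0.2,20.6,0,0.045]]}' 20; python3 -m crank '{"offsets":[[0,0,-6,0,0.045],[0,0,-12,0,0.045],[0,0,-12,0,0.045]]}'
```

```text
t: 10.7
ee_pos: [0.6638, 0.0221, 0.0332]
tcp_rot: [[-0.005, 1.0, -0.0], [1.0, 0.005, 0.0], [0.0, -0.0, -1.0]]
contact_force: [-0.8, 0.4, -0.1]
gripper_width: 0.0447
gripper_force: 0.0
t: 11.0
ee_pos: [0.6672, 0.0217, 0.0976]
tcp_rot: [[-0.005, 1.0, 0.009], [1.0, 0.005, -0.001], [-0.001, 0.009, -1.0]]
contact_force: [1.1, 0.2, 0.1]
gripper_width: 0.045
gripper_force: 0.0
```

To row units: -0.1 m is -20, -0.05 m is -10.

```bash
python3 -m crank '{"offsets":[[0,0,-10,0,0.085],[0,0,-20,0,0.085],[0,0,-20,0,0.085]]}'; python3 - <<'E'
from h import *
for c in("top","side"):
    p=grab_frame(c); save(p,"g_"+c)
    for d in masks_of("shell_0",p):
        x=cloud(p,d["region"]); x=x[x[:,2]<.1]
        if len(x): print(c,round(d["confidence"],2),d["at"],len(x),x.min(0).round(3),x.max(0).round(3),x.mean(0).round(3))
cv2.imwrite("pics/g.png",cv2.resize(np.vstack([cv2.imread("pics/g_top.png")[130:230,260:420],cv2.imread("pics/g_side.png")[170:270,220:380]]),(480,600),interpolation=3))
E
```

```text
t: 11.3
ee_pos: [0.6687, 0.0216, 0.2005]
tcp_rot: [[-0.005, 1.0, 0.015], [1.0, 0.005, -0.002], [-0.002, 0.015, -1.0]]
contact_force: [1.1, 0.4, 0.7]
gripper_width: 0.0848
gripper_force: 0.0
top 0.51 [216.0, 236.6] 52 [0.444 0.367 0.015] [0.46  0.408 0.025] [0.452 0.388 0.02 ]
top 0.5 [243.6, 230.6] 250 [ 0.44   0.28  -0.001] [0.491 0.332 0.026] [0.465 0.304 0.019]
top 0.38 [368.9, 236.3] 605 [ 0.397 -0.131 -0.003] [ 0.497 -0.065  0.016] [ 0.446 -0.099  0.004]
side 0.76 [349.4, 277.7] 187 [0.438 0.284 0.002] [0.489 0.336 0.025] [0.464 0.313 0.018]
side 0.73 [360.1, 294.5] 219 [ 0.399  0.353 -0.002] [0.458 0.417 0.029] [0.431 0.392 0.018]
side 0.57 [282.3, 216.4] 148 [ 0.631 -0.01   0.   ] [0.687 0.053 0.031] [0.659 0.017 0.015]
```

View pics/g.png

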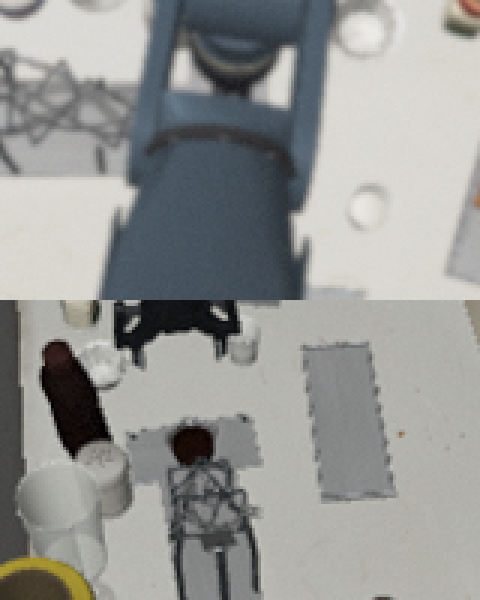

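```bash
python3 -m crank '{"offsets":[[0,-0.4,10,0,0.085],[0,-0.4,20,0,0.085],[0,-0.4,30,0,0.085],[0,-0.4,34.2,0,0.085],[0,-0.4,34.2,0,0.085],[0,-0.4,34.2,0,0.045],[0,-0.4,34.2,0,0.045],[0,-0.4,34.2,0,0.045],[0,-0.4,34.2,0,0.045],[0,-0.4,34.2,0,0.045],[0,-0.4,34.2,0,0.045],[0,-0.4,34.2,0,0.045]]}' 20
```

```text
t: 12.7
ee_pos: [0.6629, 0.022, 0.0239]
tcp_rot: [[-0.005, 1.0, 0.003], [1.0, 0.005, -0.0], [-0.0, 0.003, -1.0]]
contact_force: [0.6, -0.3, 5.9]
gripper_width: 0.0543
gripper_force: 21.7
```

Units first: shifts go in units of 5 mm and turns go in units of 4 degrees. So -0.05 m is -10, -0.1 m is -20.

```bash
python3 -m crank '{"offsets":[[0,0,-10,0,0.045],[0,0,-20,0,0.045],[0,0,-20,0,0.045]]}'; python3 - <<'E'
from h import *
p=grab_frame("top"); q=grab_frame("side")
C=[(301.3,219.3),(382,226.9),(379.9,256.7),(298.8,249.4)]
w=np.array([on_z(p,c,.008)[:2] for c in C]); print(w.round(4),w.mean(0).round(4),np.degrees(np.arctan2(*(w[0]-w[1])[::-1])),np.degrees(np.arctan2(*(w[3]-w[2])[::-1])))
C=[(231,194),(270,192),(279,311),(224,317)] # dummy of crop b
# side crop b: scale 2.3
C=[(208,196),(262,191),(279,311),(224,317)]
w=np.array([on_z(q,(230+c[0]/2.3,100+c[1]/2.3),.008)[:2] for c in C]); print(w.round(4),w.mean(0).round(4),np.degrees(np.arctan2(*(w[3]-w[0])[::-1])),np.degrees(np.arctan2(*(w[2]-w[1])[::-1])))
print(ctrl.get_state()["ee_pos"])
for c,p in(("t",p),("s",q)):
    for m in masks_of("tray",p)[:1]:
        x=cloud(p,m["region"]);x=x[abs(x[:,2])<.02];print(c,m["confidence"],cv2.minAreaRect((x[:,:2]*1000).astype(np.float32)))
E
```

```text
t: 13.0
ee_pos: [0.6672, 0.0216, 0.1298]
tcp_rot: [[-0.005, 1.0, 0.015], [1.0, 0.005, -0.002], [-0.002, 0.015, -1.0]]
contact_force: [1.2, 0.1, -0.3]
gripper_width: 0.0547
gripper_force: 21.7
[[ 0.5069  0.1196]
 [ 0.4889 -0.137 ]
 [ 0.3949 -0.131 ]
 [ 0.4118  0.1248]] [ 0.4506 -0.0059] 85.97171984892206 86.21469079920404
[[ 0.4878 -0.134 ]
 [ 0.3878 -0.1299]
 [ 0.4121  0.1339]
 [ 0.5051  0.1309]] [4.482e-01 2.000e-04] 86.27141332183488 84.72382553333259
[0.66286326 0.02200675 0.1242998 ]
t 0.7 ((445.1195068359375, -99.80903625488281), (97.47645568847656, 63.69086456298828), 0.7923904061317444)
s 0.97 ((448.8366394042969, -2.9574127197265625), (265.2307434082031, 95.70096588134766), 86.20758819580078)
```

To row units: -0.2185 m is -43.7, -0.1 m is -20.

```bash
python3 -m crank '{"offsets":[[-4,-9,0,0,0.045],[-8,-18,0,0,0.045],[-12,-27,0,0,0.045],[-16,-36,0,0,0.045],[-20,-43.7,0,0,0.045],[-20,-43.7,6,0,0.045],[-20,-43.7,14,0,0.045],[-20,-43.7,18,0,0.045],[-20,-43.7,20,0,0.045],[-20,-43.7,20.4,0,0.045],[-20,-43.7,20.4,0,0.045]]}'; python3 -m crank '{"offsets":[[0,0,0,0,0.062],[0,0,0,0,0.062],[0,0,0,0,0.062],[0,0,-6,0,0.07],[0,0,-16,0,0.085],[0,0,-16,0,0.085]]}'
python3 - <<'E'
from h import *
p=grab_frame("side")
for d in masks_of("shell_0",p):
    x=cloud(p,d["region"]); x=x[x[:,2]<.1]
    if len(x): print(round(d["confidence"],2),d["at"],len(x),x.min(0).round(3),x.max(0).round(3),x.mean(0).round(3))
E
```

```text
t: 14.3
ee_pos: [0.4429, -0.0785, 0.0195]
tcp_rot: [[-0.005, 1.0, -0.003], [1.0, 0.005, 0.001], [0.001, -0.003, -1.0]]
contact_force: [0.5, 0.4, 0.5]
gripper_width: 0.0549
gripper_force: 22.6
t: 14.9
ee_pos: [0.447, -0.0802, 0.1049]
tcp_rot: [[-0.006, 1.0, 0.01], [1.0, 0.006, -0.004], [-0.005, 0.01, -1.0]]
contact_force: [0.2, -0.4, -0.2]
gripper_width: 0.0853
gripper_force: 0.0
0.79 [361.4, 293.4] 207 [ 0.404  0.364 -0.001] [0.458 0.418 0.028] [0.432 0.393 0.018]
0.52 [331.6, 193.4] 159 [ 0.414 -0.128 -0.006] [ 0.47  -0.047  0.028] [ 0.441 -0.083  0.011]
0.46 [348.7, 277.8] 211 [ 0.434  0.27  -0.006] [0.49  0.338 0.029] [0.465 0.309 0.016]
```

```bash
python3 -m crank '{"offsets":[[10,0.6,0,0,0.085],[20,1.2,0,0,0.085],[30,1.8,0,0,0.085],[40,2.4,0,0,0.085],[50,3,0,0,0.085],[60,3.6,0,0,0.085],[70,4.2,0,0,0.085],[77.5,4.2,0,0,0.085],[77.5,4.2,6,0,0.085],[77.5,4.2,14,0,0.085],[77.5,4.2,17,0,0.085],[77.5,4.2,17,0,0.085]]}'; python3 -m crank '{"offsets":[[0,0,0,0,0.085],[0,0,0,0,0.045],[0,0,0,0,0.045],[0,0,0,0,0.045],[0,0,0,0,0.045],[0,0,0,0,0.045],[0,0,0,0,0.045],[0,0,0,0,0.045]]}' 20
```

```text
t: 16.2
ee_pos: [0.4602, 0.3073, 0.012]
tcp_rot: [[-0.005, 1.0, -0.007], [1.0, 0.005, -0.003], [-0.003, -0.007, -1.0]]
contact_force: [-0.2, -0.2, -0.9]
gripper_width: 0.0852
gripper_force: 0.0
t: 17.0
ee_pos: [0.4639, 0.3087, 0.0169]
tcp_rot: [[-0.005, 1.0, 0.003], [1.0, 0.005, 0.001], [0.001, 0.003, -1.0]]
contact_force: [0.4, -1.0, 7.5]
gripper_width: 0.0532
gripper_force: 20.6
```

To row units: 0.1855 m is 37.1, -0.021 m is -4.2.

```bash
python3 -m crank '{"offsets":[[0,0,-10,0,0.045],[0,0,-20,0,0.045],[0,0,-30,0,0.045],[0,0,-40,0,0.045],[0,0,-50,0,0.045],[0,0,-57,0,0.045],[-1,9,-57,0,0.045],[-2,18,-57,0,0.045],[-3,28,-57,0,0.045],[-4.2,37.1,-57,0,0.045],[-4.2,37.1,-57,0,0.045],[-4.2,37.1,-57,0,0.045]]}'; python3 -m crank '{"offsets":[[0,0,6,0,0.045],[0,0,9,0,0.045],[0,0,9,0,0.045],[0,0,9,0,0.045]]}'
```

```text
t: 18.2
ee_pos: [0.6487, 0.2877, 0.2993]
tcp_rot: [[-0.004, 1.0, -0.002], [1.0, 0.004, -0.0], [-0.0, -0.002, -1.0]]
contact_force: [-0.6, 0.4, -0.1]
gripper_width: 0.0529
gripper_force: 21.6
t: 18.6
ee_pos: [0.6477, 0.289, 0.2556]
tcp_rot: [[-0.006, 1.0, -0.001], [1.0, 0.006, -0.0], [-0.0, -0.001, -1.0]]
contact_force: [0.2, 0.3, -0.2]
gripper_width: 0.0527
gripper_force: 20.9
```

```bash
python3 -m crank '{"offsets":[[0,0,0,0,0.075],[0,0,0,0,0.075],[0,0,0,0,0.075],[0,0,0,0,0.075],[0,0,-6,0,0.075],[0,0,-12,0,0.075],[0,0,-12,0,0.085],[-10,1,-18,0,0.085],[-20,2,-18,0,0.085],[-30,2.6,-18,0,0.085],[-40,2.6,-12,0,0.085]]}'; python3 -m crank '{"offsets":[[-10,0,10,0,0.085],[-13.4,0,18,0,0.085],[-13.4,0,22,0,0.085],[-13.4,0,22,0,0.085]]}'
python3 - <<'E'
from h import *
for c in("side","top"):
  p=grab_frame(c); save(p,"k_"+c)
  for d in masks_of("shell_0",p):
    x=cloud(p,d["region"]); x=x[x[:,2]<.06]
    if len(x): print(c,round(d["confidence"],2),d["at"],len(x),x.min(0).round(3),x.max(0).round(3),x.mean(0).round(3))
E
```

```text
t: 19.7
ee_pos: [0.6647, 0.0999, 0.3256]
tcp_rot: [[-0.005, 1.0, 0.009], [1.0, 0.005, -0.001], [-0.001, 0.009, -1.0]]
contact_force: [1.0, -0.0, -0.7]
gripper_width: 0.0848
gripper_force: 0.0
t: 20.1
ee_pos: [0.6587, 0.0335, 0.2062]
tcp_rot: [[-0.002, 1.0, -0.013], [1.0, 0.003, 0.001], [0.001, -0.013, -1.0]]
contact_force: [-1.3, 0.3, 0.1]
gripper_width: 0.0846
gripper_force: 0.0
side 0.76 [360.8, 294.8] 235 [ 0.398  0.351 -0.005] [0.459 0.421 0.027] [0.432 0.393 0.017]
side 0.68 [332.8, 191.9] 144 [ 0.414 -0.132 -0.004] [ 0.47  -0.047  0.028] [ 0.441 -0.084  0.012]
side 0.53 [286.0, 221.8] 172 [ 0.627 -0.012  0.001] [0.688 0.082 0.058] [0.66  0.018 0.016]
top 0.76 [217.1, 240.6] 197 [0.422 0.36  0.003] [0.46  0.414 0.026] [0.439 0.386 0.019]
top 0.65 [366.5, 241.4] 234 [ 0.418 -0.104 -0.001] [ 0.471 -0.053  0.027] [ 0.445 -0.08   0.011]
```

```bash
python3 -m crank '{"offsets":[[0,0,10,0,0.085],[0,0,20,0,0.085],[0,0,26,0,0.085],[0,0,26,0,0.085],[0,0,26,0,0.085]]}'
```

```text
t: 20.8
ee_pos: [0.6644, 0.0357, 0.0842]
tcp_rot: [[-0.006, 1.0, 0.003], [1.0, 0.006, -0.0], [-0.0, 0.003, -1.0]]
contact_force: [0.8, -0.3, 0.2]
gripper_width: 0.0849
gripper_force: 0.0
```

```bash
python3 -m crank '{"offsets":[[-2.74,-0.4,0,0,0.085],[-2.74,-0.4,6,0,0.085],[-2.74,-0.4,12.6,0,0.085],[-2.74,-0.4,12.6,0,0.085],[-2.74,-0.4,12.6,0,0.045],[-2.74,-0.4,12.6,0,0.045],[-2.74,-0.4,12.6,0,0.045],[-2.74,-0.4,12.6,0,0.045],[-2.74,-0.4,12.6,0,0.045],[-2.74,-0.4,12.6,0,0.045],[-2.74,-0.4,12.6,0,0.045]]}' 20
```

```text
t: 21.9
ee_pos: [0.663, 0.0208, 0.0222]
tcp_rot: [[-0.006, 1.0, 0.005], [1.0, 0.006, -0.001], [-0.001, 0.005, -1.0]]
contact_force: [-0.6, 0.0, 7.5]
gripper_width: 0.0556
gripper_force: 20.9
```

To row units: -0.214 m is -42.8, -0.024 m is -4.8.

```bash
python3 -m crank '{"offsets":[[0,0,-10,0,0.045],[0,0,-18,0,0.045],[-1,-10,-18,0,0.045],[-2,-20,-18,0,0.045],[-4,-30,-18,0,0.045],[-4.8,-40,-18,0,0.045],[-4.8,-42.8,-18,0,0.045],[-4.8,-42.8,-12,0,0.045],[-4.8,-42.8,-4,0,0.045],[-4.8,-42.8,-1.2,0,0.045],[-4.8,-42.8,0,0,0.045],[-4.8,-42.8,0,0,0.045]]}'; python3 -m crank '{"offsets":[[0,0,0,0,0.045],[0,0,0,0,0.045],[0,0,0,0,0.062],[0,0,0,0,0.062],[0,0,0,0,0.062],[0,0,-6,0,0.07],[0,0,-16,0,0.085],[0,0,-16,0,0.085]]}'
python3 - <<'E'
from h import *
for c in("side","top"):
  p=grab_frame(c); save(p,"l_"+c)
  for d in masks_of("shell_0",p):
    x=cloud(p,d["region"]); x=x[x[:,2]<.06]
    if len(x): print(c,round(d["confidence"],2),d["at"],len(x),x.min(0).round(3),x.max(0).round(3),x.mean(0).round(3))
print(ctrl.get_state()["ee_pos"])
E
```

```text
t: 23.1
ee_pos: [0.4473, -0.0039, 0.0193]
tcp_rot: [[-0.005, 1.0, 0.0], [1.0, 0.005, -0.0], [-0.0, 0.0, -1.0]]
contact_force: [0.3, 0.3, 0.1]
gripper_width: 0.0551
gripper_force: 21.9
t: 23.9
ee_pos: [0.4499, -0.0045, 0.1036]
tcp_rot: [[-0.006, 1.0, 0.01], [1.0, 0.006, -0.003], [-0.003, 0.01, -1.0]]
contact_force: [0.1, -0.6, -0.2]
gripper_width: 0.0851
gripper_force: 0.0
side 0.76 [361.1, 297.0] 197 [ 0.408  0.366 -0.   ] [0.46  0.417 0.027] [0.434 0.393 0.018]
side 0.69 [338.7, 208.6] 163 [ 0.418 -0.045 -0.   ] [0.474 0.031 0.028] [ 0.446 -0.004  0.012]
side 0.46 [332.6, 191.4] 128 [ 0.414 -0.106 -0.002] [ 0.467 -0.046  0.027] [ 0.439 -0.08   0.012]
top 0.52 [215.7, 243.1] 233 [0.407 0.359 0.01 ] [0.457 0.412 0.025] [0.433 0.385 0.019]
[ 0.4462898  -0.00372204  0.09870556]
```

To row units: 0.3917 m is 78.34, -0.013 m is -2.6.

```bash
python3 -m crank '{"offsets":[[10,-0.6,0,0,0.085],[20,-1.2,0,0,0.085],[30,-1.8,0,0,0.085],[40,-2.4,0,0,0.085],[50,-2.6,0,0,0.085],[60,-2.6,0,0,0.085],[70,-2.6,0,0,0.085],[78.34,-2.6,0,0,0.085],[78.34,-2.6,4,0,0.085],[78.34,-2.6,10,0,0.085],[78.34,-2.6,16.8,0,0.085],[78.34,-2.6,16.8,0,0.085]]}'; python3 -m crank '{"offsets":[[0,0,0,0,0.085],[0,0,0,0,0.045],[0,0,0,0,0.045],[0,0,0,0,0.045],[0,0,0,0,0.045],[0,0,0,0,0.045],[0,0,0,0,0.045],[0,0,0,0,0.045]]}' 20
```

```text
t: 25.3
ee_pos: [0.4275, 0.3853, 0.0093]
tcp_rot: [[-0.006, 1.0, -0.011], [1.0, 0.006, -0.007], [-0.007, -0.011, -1.0]]
contact_force: [-0.1, -0.9, -0.4]
gripper_width: 0.085
gripper_force: 0.0
t: 26.1
ee_pos: [0.4329, 0.3882, 0.017]
tcp_rot: [[-0.005, 1.0, 0.003], [1.0, 0.005, 0.001], [0.001, 0.003, -1.0]]
contact_force: [-0.3, -0.6, 6.5]
gripper_width: 0.0537
gripper_force: 20.9
```

To row units: -0.285 m is -57, 0.216 m is 43.2.

```bash
python3 -m crank '{"offsets":[[0,0,-10,0,0.045],[0,0,-20,0,0.045],[0,0,-30,0,0.045],[0,0,-40,0,0.045],[0,0,-50,0,0.045],[-2,4,-57,0,0.045],[-6,13,-57,0,0.045],[-10,22,-57,0,0.045],[-14,30,-57,0,0.045],[-18,39,-57,0,0.045],[-20,43.2,-57,0,0.045],[-20,43.2,-57,0,0.045]]}'; python3 -m crank '{"offsets":[[0,0,0,0,0.045],[0,0,6,0,0.045],[0,0,8.8,0,0.045],[0,0,8.8,0,0.045],[0,0,8.8,0,0.045]]}'
```

```text
t: 27.3
ee_pos: [0.6514, 0.2861, 0.2996]
tcp_rot: [[-0.001, 1.0, 0.001], [1.0, 0.001, -0.001], [-0.001, 0.001, -1.0]]
contact_force: [-0.4, -0.1, -1.3]
gripper_width: 0.0537
gripper_force: 21.4
t: 27.8
ee_pos: [0.6477, 0.2896, 0.2565]
tcp_rot: [[-0.006, 1.0, -0.001], [1.0, 0.006, -0.0], [-0.0, -0.001, -1.0]]
contact_force: [1.0, 0.2, 0.9]
gripper_width: 0.0537
gripper_force: 21.4
```

To row units: -0.2 m is -40, -0.15 m is -30.

```bash
python3 -m crank '{"offsets":[[0,0,0,0,0.075],[0,0,0,0,0.075],[0,0,0,0,0.075],[0,0,0,0,0.075],[0,0,-6,0,0.075],[0,0,-12,0,0.075],[0,0,-12,0,0.085],[-10,1,-18,0,0.085],[-20,2,-18,0,0.085],[-30,2.6,-18,0,0.085],[-40,2.6,-12,0,0.085]]}'; python3 -m crank '{"offsets":[[-10,0,10,0,0.085],[-13.4,0,18,0,0.085],[-13.4,0,28,0,0.085],[-13.4,0,38,0,0.085],[-13.4,0,46,0,0.085],[-13.4,0,46,0,0.085],[-13.4,0,46,0,0.085]]}'
python3 - <<'E'
from h import *
for c in("side",):
  p=grab_frame(c); save(p,"m_"+c)
  for d in masks_of("shell_0",p):
    x=cloud(p,d["region"]); x=x[x[:,2]<.06]
    if len(x): print(c,round(d["confidence"],2),d["at"],len(x),x.min(0).round(3),x.max(0).round(3),x.mean(0).round(3))
print(ctrl.get_state()["ee_pos"])
E
```

```text
t: 28.9
ee_pos: [0.6645, 0.1002, 0.3265]
tcp_rot: [[-0.005, 1.0, 0.009], [1.0, 0.005, -0.001], [-0.001, 0.009, -1.0]]
contact_force: [1.0, 0.4, 0.2]
gripper_width: 0.0853
gripper_force: 0.0
t: 29.6
ee_pos: [0.6619, 0.0354, 0.0921]
tcp_rot: [[-0.005, 1.0, -0.003], [1.0, 0.005, 0.0], [0.0, -0.003, -1.0]]
contact_force: [0.7, -0.3, 0.0]
gripper_width: 0.085
gripper_force: 0.0
side 0.6 [337.8, 209.4] 145 [ 0.417 -0.028 -0.002] [0.473 0.029 0.032] [ 0.445 -0.003  0.012]
side 0.59 [282.1, 215.0] 132 [ 0.632 -0.009  0.004] [0.684 0.049 0.029] [0.659 0.015 0.015]
side 0.47 [331.8, 150.8] 194 [ 0.365 -0.385 -0.008] [ 0.458 -0.287  0.025] [ 0.41  -0.32   0.013]
[0.66494384 0.03527936 0.09626979]
```

To row units: 0.075 m is 15, -0.0143 m is -2.86.

```bash
python3 -m crank '{"offsets":[[-2.86,-0.4,0,0,0.085],[-2.86,-0.4,6,0,0.085],[-2.86,-0.4,15,0,0.085],[-2.86,-0.4,15,0,0.085],[-2.86,-0.4,15,0,0.085],[-2.86,-0.4,15,0,0.045],[-2.86,-0.4,15,0,0.045],[-2.86,-0.4,15,0,0.045],[-2.86,-0.4,15,0,0.045],[-2.86,-0.4,15,0,0.045],[-2.86,-0.4,15,0,0.045],[-2.86,-0.4,15,0,0.045]]}' 20
```

```text
t: 30.9
ee_pos: [0.6629, 0.0207, 0.0216]
tcp_rot: [[-0.006, 1.0, 0.006], [1.0, 0.006, -0.001], [-0.001, 0.006, -1.0]]
contact_force: [1.0, -0.4, 7.1]
gripper_width: 0.0556
gripper_force: 20.0
```

```bash
python3 -m crank '{"offsets":[[0,0,-10,0,0.045],[0,0,-20,0,0.045],[2,-9,-20,0,0.045],[4,-18,-20,0,0.045],[6,-27,-20,0,0.045],[8,-36,-20,0,0.045],[10.2,-41.8,-20,0,0.045],[10.2,-41.8,-14,0,0.045],[10.2,-41.8,-6,0,0.045],[10.2,-41.8,-1.2,0,0.045],[10.2,-41.8,0,0,0.045],[10.2,-41.8,0,0,0.045]]}'; python3 -m crank '{"offsets":[[0,0,0,0,0.045],[0,0,0,0,0.045],[0,0,0,0,0.062],[0,0,0,0,0.062],[0,0,0,0,0.062],[0,0,-6,0,0.07],[0,0,-16,0,0.085],[0,0,-24,0,0.085]]}'
python3 - <<'E'
from h import *
for c in("side","top"):
  p=grab_frame(c); save(p,"n_"+c)
  for q in("shell_0","scoop"):
   for d in masks_of(q,p)[:4]:
    x=cloud(p,d["region"]); x=x[x[:,2]<.12]
    if len(x): print(c,q,round(d["confidence"],2),d["at"],len(x),x.min(0).round(3),x.max(0).round(3),x.mean(0).round(3))
cv2.imwrite("pics/n.png",np.vstack([cv2.resize(cv2.imread("pics/n_top.png")[150:290,300:500],(420,294),interpolation=3),cv2.resize(cv2.imread("pics/n_side.png")[110:250,230:430],(420,294),interpolation=3)]))
print(ctrl.get_state()["ee_pos"])
E
```

```text
t: 32.1
ee_pos: [0.4518, 0.071, 0.0185]
tcp_rot: [[-0.005, 1.0, 0.0], [1.0, 0.005, -0.0], [-0.0, 0.0, -1.0]]
contact_force: [-0.7, 0.1, 1.0]
gripper_width: 0.0552
gripper_force: 22.0
t: 32.9
ee_pos: [0.4511, 0.0709, 0.1396]
tcp_rot: [[-0.005, 1.0, -0.001], [1.0, 0.005, 0.0], [0.0, -0.001, -1.0]]
contact_force: [2.5, -0.3, -0.4]
gripper_width: 0.0851
gripper_force: 0.0
side shell_0 0.57 [338.9, 222.3] 160 [ 0.423  0.042 -0.   ] [0.477 0.102 0.029] [0.45  0.07  0.012]
side shell_0 0.43 [337.5, 208.8] 154 [ 0.414 -0.044 -0.003] [0.472 0.029 0.031] [ 0.445 -0.004  0.012]
side scoop 0.59 [326.3, 141.1] 66 [ 0.403 -0.383  0.01 ] [ 0.442 -0.327  0.048] [ 0.423 -0.354  0.025]
top shell_0 0.81 [364.0, 243.0] 250 [ 0.418 -0.104  0.   ] [ 0.471 -0.051  0.027] [ 0.444 -0.079  0.011]
top shell_0 0.5 [347.3, 238.9] 50 [ 0.429 -0.029  0.002] [ 0.466 -0.014  0.025] [ 0.448 -0.022  0.013]
top scoop 0.55 [456.1, 251.4] 259 [ 0.387 -0.381  0.012] [ 0.443 -0.333  0.116] [ 0.416 -0.354  0.043]
[0.45043953 0.0710023  0.13739748]
```

View pics/n.png

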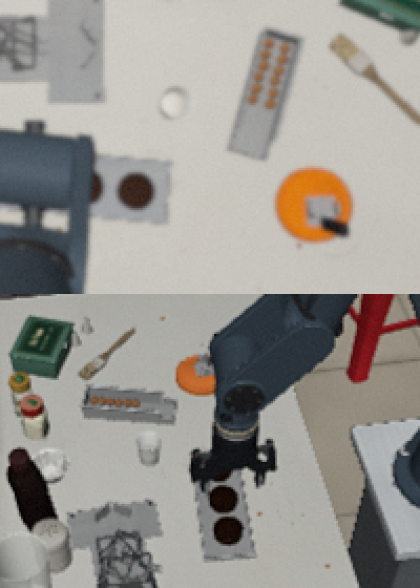

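To row units: -0.3 m is -60, -0.29 m is -58, 90 degrees is 22.5.

```bash
python3 -m crank '{"offsets":[[0,-2,-8,2,0.085],[-8,-4,-14,4,0.085],[-18,-6,-14,6,0.085],[-26,-8,-14,8,0.085],[-34,-8,-14,10,0.085],[-42,-8,-14,12,0.085],[-48,-8,-14,14,0.085],[-54,-8,-14,16,0.085],[-58,-8,-14,18,0.085],[-60,-8,-14,20,0.085],[-60,-8,-14,22,0.085],[-60,-8,-14,22.5,0.085]]}'
python3 - <<'E'
from h import *
np.set_printoptions(precision=4,suppress=True)
s=ctrl.get_state();print(s["ee_pos"],s["tcp_rot"][:2])
for c in("top","side","top","side"):
  p=grab_frame(c); save(p,"o_"+c)
  for d in masks_of("scoop",p)[:1]:
    x=cloud(p,d["region"])
    h=x[(x[:,2]>.075)&(x[:,2]<.13)&(x[:,0]>.37)]; t=x[(x[:,2]>.012)&(x[:,2]<.05)]
    for n,k in(("h",h),("t",t)):
      if len(k)>6: print(c,n,round(d["confidence"],2),len(k),"mean",k.mean(0),"min",k.min(0),"max",k.max(0),cv2.minAreaRect((k[:,:2]*1000).astype(np.float32))[2])
  for q,z in (("bin",0),("scoop",.016),("lid_rest",0)):print(q,[on_z(p,d["at"],z)[:2] for d in landmark_of(q,p)[:1]])
  for d in masks_of("bin",p)[:1]:
    x=cloud(p,d["region"]);x=x[(x[:,2]>-.01)&(x[:,2]<.05)&(x[:,1]<-.2)]
    if len(x):
      print("bin",len(x),cv2.minAreaRect((x[:,:2]*1000).astype(np.float32)))
E
```

```text
t: 34.4
ee_pos: [0.412, -0.2291, 0.206]
tcp_rot: [[1.0, 0.001, -0.004], [0.001, -1.0, 0.003], [-0.004, -0.003, -1.0]]
contact_force: [0.4, -0.0, -0.1]
gripper_width: 0.0849
gripper_force: 0.0
[ 0.412  -0.2291  0.206 ] [[ 1.      0.0008 -0.0037]
 [ 0.0008 -1.      0.0034]]
bin [array([ 0.5991, -0.2646])]
scoop []
lid_rest []
bin 1111 ((592.9862670898438, -278.48065185546875), (71.75761413574219, 191.82875061035156), 74.58650970458984)
side h 0.43 30 mean [ 0.3959 -0.35    0.0913] min [ 0.3857 -0.3609  0.0751] max [ 0.4046 -0.3438  0.1141] 71.9764175415039
side t 0.43 80 mean [ 0.417  -0.3544  0.028 ] min [ 0.39   -0.3848  0.0132] max [ 0.439  -0.3247  0.0487] 50.1132926940918
bin [array([ 0.589, -0.254])]
scoop [array([ 0.4089, -0.3644])]
lid_rest []
bin 655 ((586.0303344726562, -290.9787292480469), (115.6146011352539, 190.88241577148438), 74.41382598876953)
top t 0.34 71 mean [0.4543 0.0702 0.0207] min [0.4264 0.0464 0.0121] max [0.4798 0.0969 0.0286] 1.3782880306243896
bin [array([ 0.6002, -0.2697])]
scoop []
lid_rest []
bin 965 ((595.0604248046875, -273.6448059082031), (60.75562286376953, 190.31253051757812), 73.81185913085938)
side h 0.65 35 mean [ 0.3954 -0.3508  0.0953] min [ 0.3848 -0.3647  0.075 ] max [ 0.4052 -0.3433  0.1169] 82.21846771240234
side t 0.65 104 mean [ 0.417  -0.3523  0.0264] min [ 0.3857 -0.3879  0.0124] max [ 0.4412 -0.3269  0.0479] 67.94986724853516
bin [array([ 0.5895, -0.2715])]
scoop [array([ 0.4125, -0.3756])]
lid_rest [array([ 0.4335, -0.3517])]
bin 666 ((592.413330078125, -290.6026916503906), (112.18670654296875, 202.54190063476562), 74.9688949584961)
```

To row units: 0.1225 m is 24.5, 0.08 m is 16.

```bash
python3 -m crank '{"offsets":[[-1.4,9,0,0,0.07],[-2.8,18,0,0,0.07],[-2.9,24.5,0,0,0.07],[-2.9,24.5,8,0,0.07],[-2.9,24.5,16,0,0.07],[-2.9,24.5,23,0,0.07],[-2.9,24.5,25,0,0.07],[-2.9,24.5,25,0,0.07],[-2.9,24.5,25,0,0.07]]}'
python3 - <<'E'
from h import *
p=grab_frame("side"); save(p,"p_side"); cv2.imwrite("pics/p.png",cv2.resize(p["frame"][100:200,260:400,::-1],(700,500),interpolation=3))
E
```

```text
t: 36.5
ee_pos: [0.3998, -0.3525, 0.0842]
tcp_rot: [[1.0, 0.006, 0.001], [0.006, -1.0, -0.002], [0.001, 0.002, -1.0]]
contact_force: [0.1, -0.0, 0.8]
gripper_width: 0.0698
gripper_force: 0.0
```

View pics/p.png

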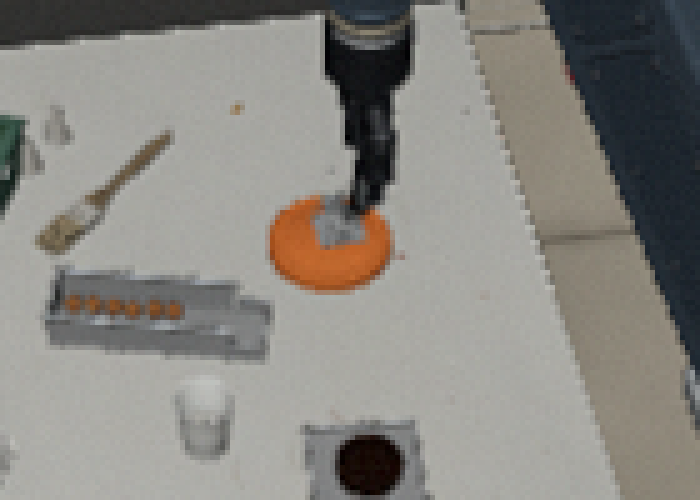

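To row units: -0.003 m is -0.6, 0.003 m is 0.6.

```bash
python3 -m crank '{"offsets":[[-0.6,0,0.6,0,0.07],[-0.6,0,0.6,0,0.0],[-0.6,0,0.6,0,0.0],[-0.6,0,0.6,0,0.0],[-0.6,0,0.6,0,0.0],[-0.6,0,0.6,0,0.0],[-0.6,0,0.6,0,0.0],[-0.6,0,0.6,0,0.0],[-0.6,0,0.6,0,0.0],[-0.6,0,0.6,0,0.0]]}' 60; python3 -m crank '{"offsets":[[0,0,-4,0,0],[0,0,-12,0,0],[0,0,-12,0,0],[0,0,-12,0,0]]}'
python3 - <<'E'
from h import *
s=ctrl.get_state();print(s["ee_pos"],s["contact_force"],s["ft_torque"])
p=grab_frame("side"); save(p,"q_side"); cv2.imwrite("pics/q.png",cv2.resize(p["frame"][90:170,290:400,::-1],(660,480),interpolation=3))
for d in masks_of("scoop",p)[:1]:
    x=cloud(p,d["region"]);x=x[x[:,2]<.12];print(len(x),x.min(0),x.max(0),x.mean(0)); 
    for a in(.07,.08,.09,.1): print(a,x[(x[:,2]>a)&(x[:,2]<a+.01)].mean(0))
E
```

```text
t: 37.55
ee_pos: [0.3963, -0.352, 0.0805]
tcp_rot: [[1.0, 0.005, 0.0], [0.005, -1.0, -0.0], [0.0, 0.0, -1.0]]
contact_force: [0.8, 0.3, 4.9]
gripper_width: 0.0132
gripper_force: 58.7
t: 37.95
ee_pos: [0.3962, -0.352, 0.1405]
tcp_rot: [[1.0, 0.005, 0.001], [0.005, -1.0, -0.001], [0.001, 0.001, -1.0]]
contact_force: [0.3, -0.1, -1.8]
gripper_width: 0.0133
gripper_force: 58.6
[ 0.39624102 -0.35198048  0.14046579] [ 0.32985739 -0.05256754 -1.82456519] [ 0.03890207  0.0910974  -0.01404837]
2278 [ 0.57258103 -0.0414909  -0.00613862] [0.74626256 0.34078414 0.11996766] [0.65480225 0.15618039 0.01302225]
0.07 [0.65502737 0.20345201 0.07455798]
0.08 [0.65715215 0.20712552 0.08343154]
0.09 [0.64402044 0.21353605 0.09536526]
0.1 [0.64454061 0.21030219 0.10466195]
```

View pics/q.png

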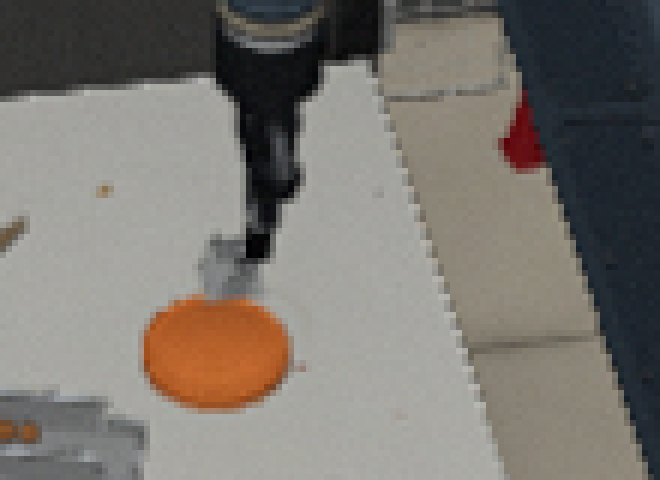

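```bash
python3 - <<'E'
from h import *
np.set_printoptions(precision=4,suppress=True)
for c in("top","side"):
  p=grab_frame(c); save(p,"r_"+c)
  hsv=cv2.cvtColor(p["frame"],cv2.COLOR_RGB2HSV).astype(int)
  m=(hsv[...,1]>100)&(hsv[...,0]<20); 
  K=np.array([ (u,v)+tuple(on_z(p,(u,v),.015)[:2]) for v,u in zip(*np.where(m))])
  K=K[(abs(K[:,2]-.6)<.12)&(abs(K[:,3]+.28)<.07)]; w=K[:,2:]
  r=cv2.minAreaRect((w*1000).astype(np.float32)); print(c,len(w),w.mean(0),r)
  u,s,vt=np.linalg.svd(w-w.mean(0)); print("pca",np.degrees(np.arctan2(vt[0,1],vt[0,0])))
  for d in masks_of("bin",p)[:1]:
    x=cloud(p,d["region"]);x=x[(abs(x[:,0]-.594)<.12)&(abs(x[:,1]+.275)<.07)]
    for lo,hi in((.028,.045),(.012,.045)):
      y=x[(x[:,2]>lo)&(x[:,2]<hi)];print(lo,len(y),cv2.minAreaRect((y[:,:2]*1000).astype(np.float32)))
    vis=p["frame"].copy(); 
  c_=look_for("nut_0",p); print(len(c_),[(round(d["confidence"],2),on_z(p,d["at"],.015)[:2].round(3)) for d in c_[:14]])
cv2.imwrite("pics/r.png",np.hstack([cv2.resize(cv2.imread("pics/r_top.png")[150:240,390:460],(400,514),interpolation=3),cv2.resize(cv2.imread("pics/r_side.png")[130:210,255:325],(400,514),interpolation=3)]))
E
```

```text
top 119 [ 0.6119 -0.2876] ((574.6697387695312, -291.7662048339844), (206.8551483154297, 70.99822998046875), 11.842435836791992)
pca -165.8560101196644
0.028 186 ((608.8792724609375, -277.2262878417969), (61.28770065307617, 161.56446838378906), 74.32347106933594)
0.012 339 ((595.1221923828125, -273.5298156738281), (61.23869705200195, 190.26016235351562), 74.05049896240234)
2 [(0.64, array([ 0.448, -0.002])), (0.32, array([0.663, 0.138]))]
side 49 [ 0.6058 -0.297 ] ((570.8831176757812, -302.88397216796875), (194.99575805664062, 54.81412887573242), 11.979575157165527)
pca 9.368138345010879
0.028 155 ((606.8294677734375, -275.7395935058594), (70.3931655883789, 164.28619384765625), 74.555419921875)
0.012 385 ((592.96875, -271.6902160644531), (71.56338500976562, 192.94259643554688), 74.00666809082031)
0 []
```

View pics/r.png

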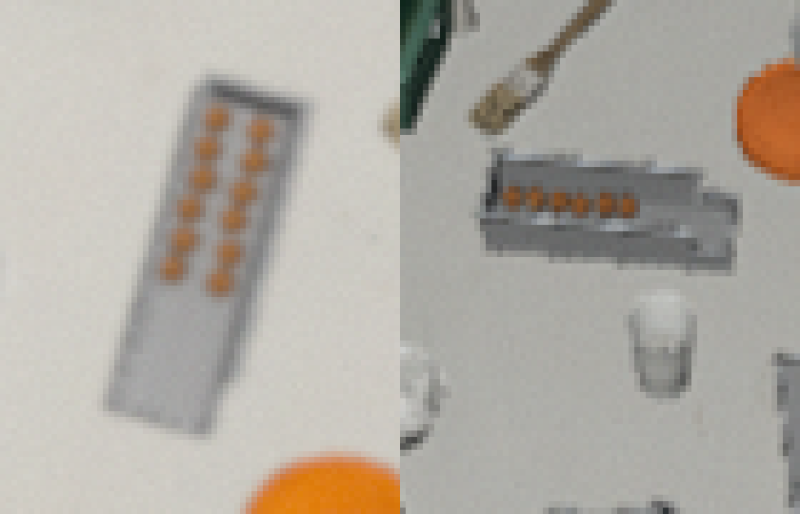

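```bash
python3 -m crank '{"offsets":[[4,-3,0,1,0],[10,-8,0,2,0],[16,-13,0,3,0],[22,-18,0,4.05,0],[25.04,-19.96,0,4.05,0],[25.04,-19.96,0,4.05,0],[25.04,-19.96,4,4.05,0],[25.04,-19.96,4,4.05,0],[25.04,-19.96,4,4.05,0]]}'
python3 - <<'E'
from h import *
np.set_printoptions(precision=4,suppress=True)
s=ctrl.get_state();print(s["ee_pos"],s["tcp_rot"][:2])
im=[]
for c,(a,b,e,f) in(("top",(150,240,390,460)),("side",(130,210,255,325))):
  p=grab_frame(c); save(p,"s_"+c); im.append(cv2.resize(p["frame"][a:b,e:f,::-1],(400,514),interpolation=3))
  for d in masks_of("scoop",p)[:1]:
    x=cloud(p,d["region"]);x=x[(x[:,2]>.045)&(x[:,2]<.09)&(abs(x[:,0]-.55)<.06)]; print(c,d["confidence"],len(x),len(x) and cv2.minAreaRect((x[:,:2]*1000).astype(np.float32)))
cv2.imwrite("pics/s.png",np.hstack(im))
E
```

```text
t: 39.25
ee_pos: [0.5197, -0.2517, 0.1197]
tcp_rot: [[0.961, -0.275, -0.002], [-0.275, -0.961, 0.001], [-0.002, -0.001, -1.0]]
contact_force: [-0.1, 0.3, -0.8]
gripper_width: 0.0135
gripper_force: 58.6
[ 0.5197 -0.2517  0.1197] [[ 0.9615 -0.2748 -0.0018]
 [-0.2748 -0.9615  0.0011]]
```

View pics/s.png

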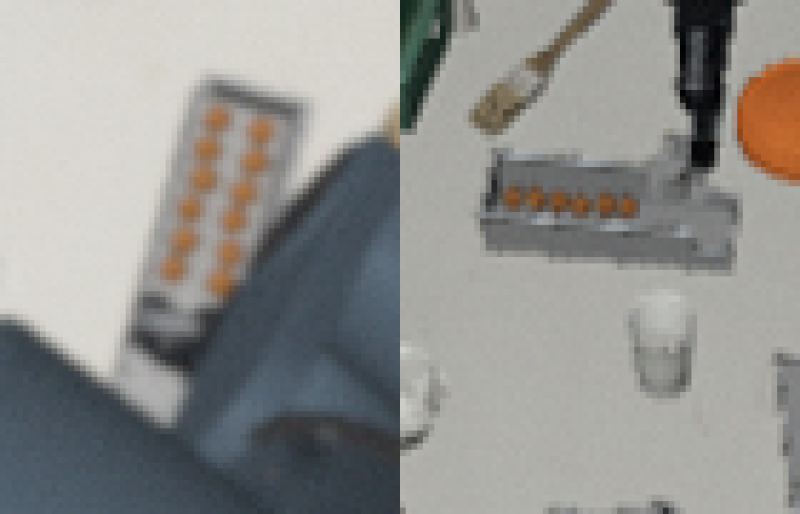

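```bash
python3 -m crank '{"offsets":[[0,0,4,0,0],[0,0,7,0,0],[0,0,9,0,0],[0,0,10,0,0],[0,0,10.2,0,0],[0,0,10.2,0,0],[0,0,10.2,0,0]]}'
```

```text
t: 40.15
ee_pos: [0.5212, -0.2517, 0.0698]
tcp_rot: [[0.962, -0.274, 0.001], [-0.274, -0.962, -0.001], [0.001, 0.0, -1.0]]
contact_force: [-0.4, -0.1, -0.8]
gripper_width: 0.0132
gripper_force: 58.6
```

```bash
python3 -m crank '{"offsets":[[0,0,0.2,0,0],[0,0,0.4,0,0],[0,0,0.4,0,0],[0,0,0.4,0,0]]}'; python3 -m crank '{"offsets":[[0,0,0.2,0,0],[0,0,0.2,0,0],[0,0,0.2,0,0],[0,0,0.2,0,0]]}';
```

```text
t: 40.55
ee_pos: [0.5208, -0.2514, 0.0672]
tcp_rot: [[0.962, -0.274, 0.0], [-0.274, -0.962, -0.0], [0.0, 0.0, -1.0]]
contact_force: [-0.2, -0.1, -1.4]
gripper_width: 0.0131
gripper_force: 58.6
t: 40.95
ee_pos: [0.5212, -0.2516, 0.067]
tcp_rot: [[0.962, -0.274, 0.001], [-0.274, -0.962, -0.001], [0.001, 0.0, -1.0]]
contact_force: [-0.4, 1.1, 6.3]
gripper_width: 0.0129
gripper_force: 59.5
```

To row units: -0.0005 m is -0.1, 0.045 m is 9.

```bash
python3 -m crank '{"offsets":[[1,0,-0.1,0,0],[2.4,0,-0.1,0,0],[4,0,-0.1,0,0],[5.6,0,-0.1,0,0],[7.2,0,-0.1,0,0],[8.4,0,-0.1,0,0],[9,0,-0.1,0,0],[9,0,-0.1,0,0]]}'
python3 - <<'E'
from h import *
im=[]
for c,(a,b,e,f) in(("top",(150,240,390,460)),("side",(130,210,255,325))):
  p=grab_frame(c); save(p,"u_"+c); im.append(cv2.resize(p["frame"][a:b,e:f,::-1],(400,514),interpolation=3))
cv2.imwrite("pics/u.png",np.hstack(im))
E
```

```text
t: 41.75
ee_pos: [0.5656, -0.2643, 0.067]
tcp_rot: [[0.962, -0.274, 0.002], [-0.274, -0.962, -0.001], [0.002, 0.001, -1.0]]
contact_force: [0.5, 0.5, 3.4]
gripper_width: 0.0132
gripper_force: 59.5
```

View pics/u.png

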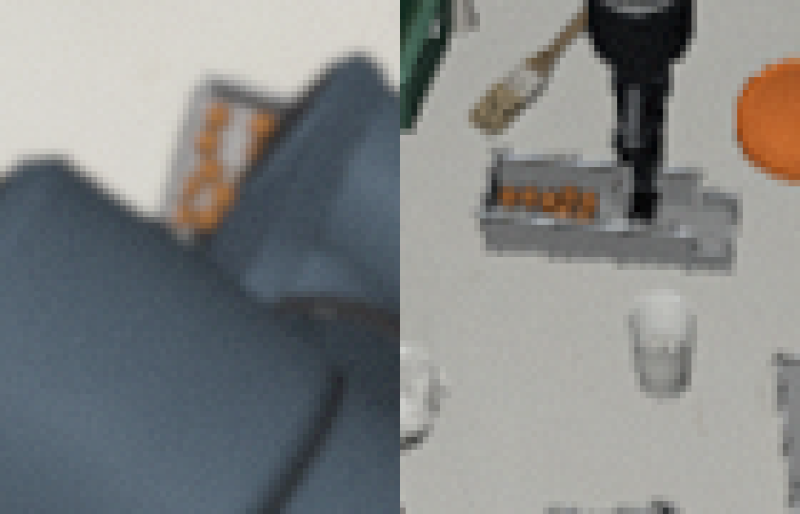

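Units first: shifts go in units of 5 mm and turns go in units of 4 degrees. So 0.015 m is 3, 0.01 m is 2.

```bash
python3 -m crank '{"offsets":[[1,0,0,0,0],[2,0,0,0,0],[3,0,0,0,0],[3,0,0,0,0]]}'; python3 -m crank '{"offsets":[[1,0,0,0,0],[2,0,0,0,0],[2,0,0,0,0]]}'; 
```

```text
t: 42.25
ee_pos: [0.5795, -0.2683, 0.067]
tcp_rot: [[0.962, -0.274, 0.001], [-0.274, -0.962, -0.001], [0.002, 0.0, -1.0]]
contact_force: [0.6, 0.3, 6.4]
gripper_width: 0.0136
gripper_force: 59.6
t: 42.55
ee_pos: [0.5889, -0.271, 0.067]
tcp_rot: [[0.962, -0.274, 0.001], [-0.274, -0.962, -0.001], [0.001, 0.0, -1.0]]
contact_force: [0.5, -0.3, 4.7]
gripper_width: 0.0133
gripper_force: 59.6
```

To row units: 0.009 m is 1.8, 0.006 m is 1.2.

```bash
python3 -m crank '{"offsets":[[0.6,0,0,0,0],[1.2,0,0,0,0],[1.8,0,0,0,0],[1.8,0,0,0,0]]}'; python3 - <<'E'
from h import *
im=[]
for c,(a,b,e,f) in(("top",(150,240,390,460)),("side",(130,210,255,325))):
  p=grab_frame(c); save(p,"v_"+c); im.append(cv2.resize(p["frame"][a:b,e:f,::-1],(400,514),interpolation=3))
cv2.imwrite("pics/v.png",np.hstack(im))
E
```

```text
t: 42.95
ee_pos: [0.5968, -0.2731, 0.067]
tcp_rot: [[0.962, -0.274, -0.0], [-0.274, -0.962, -0.0], [-0.0, 0.0, -1.0]]
contact_force: [-2.1, 0.8, 5.7]
gripper_width: 0.0133
gripper_force: 59.6
```

View pics/v.png

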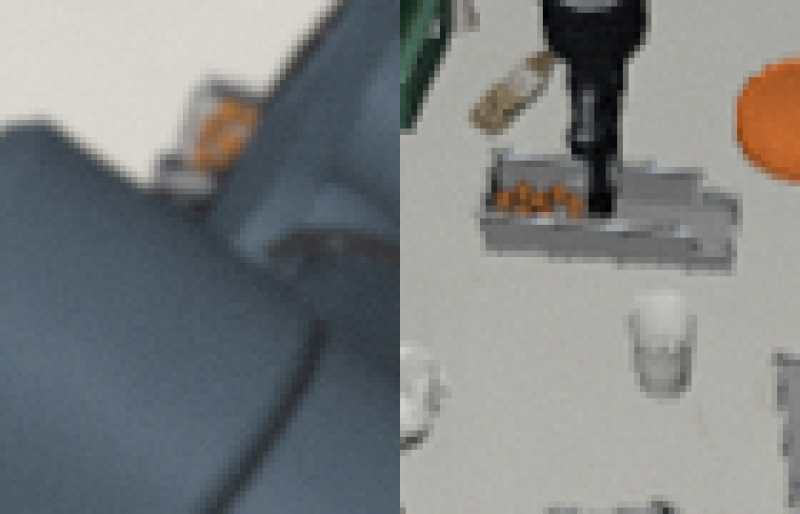

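```bash
python3 -m crank '{"offsets":[[0.6,0,0,0,0],[1,0,0,0,0],[1,0,0,0,0],[1,0,-1,0,0],[1,0,-2.4,0,0],[1,0,-4,0,0],[1,0,-6,0,0],[1,0,-8,0,0],[1,0,-10,0,0],[1,0,-12,0,0],[1,0,-12,0,0]]}'; python3 - <<'E'
from h import *
im=[]
for c,(a,b,e,f) in(("top",(140,230,390,460)),("side",(120,200,255,325))):
  p=grab_frame(c); save(p,"w_"+c); im.append(cv2.resize(p["frame"][a:b,e:f,::-1],(400,514),interpolation=3))
  hsv=cv2.cvtColor(p["frame"],cv2.COLOR_RGB2HSV).astype(int); m=(hsv[...,1]>100)&(hsv[...,0]<20)
  x=cloud(p,m); x=x[(abs(x[:,0]-.62)<.1)&(abs(x[:,1]+.28)<.07)]; print(c,len(x),"high",(x[:,2]>.055).sum(),x[x[:,2]>.055].mean(0).round(3))
cv2.imwrite("pics/w.png",np.hstack(im))
print(ctrl.get_state()["contact_force"],ctrl.get_state()["ft_torque"])
E
```

```text
t: 44.15
ee_pos: [0.6028, -0.2751, 0.129]
tcp_rot: [[0.962, -0.274, 0.004], [-0.274, -0.962, -0.002], [0.004, 0.001, -1.0]]
contact_force: [0.2, 0.4, -1.4]
gripper_width: 0.0132
gripper_force: 58.6
top 34 high 1 [ 0.629 -0.226  0.22 ]
side 59 high 25 [ 0.633 -0.286  0.078]
[-0.02999167 -0.75841102 -1.26905768] [0.01072674 0.02074636 0.01730885]
```

View pics/w.png

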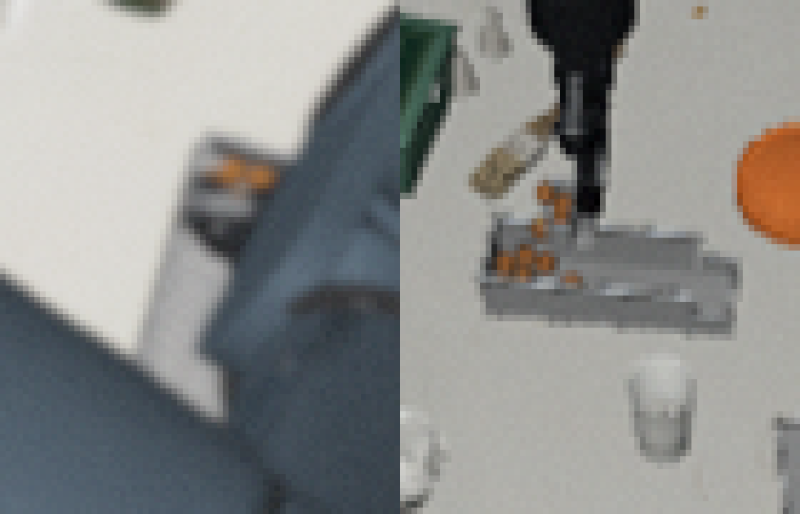

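To row units: -0.03 m is -6, -0.02 m is -4, -46 degrees is -11.5.

```bash
python3 -m crank '{"offsets":[[0,0,-1,-0.375,0],[0,0,-2.4,-1.25,0],[0,0,-4,-2.5,0],[0,0,-5.2,-4,0],[0,0,-6,-5.5,0],[0,0,-6,-7,0],[0,0,-6,-8.5,0],[0,0,-6,-10,0],[0,0,-6,-11.5,0],[0,0,-6,-13,0],[0,0,-6,-14.5,0],[0,0,-6,-16,0]]}'; python3 -m crank '{"offsets":[[0,0,0,-1.5,0],[0,0,0,-3,0],[0,0,0,-4,0],[0,0,0,-4.5,0],[0,0,0,-4.75,0],[0,0,0,-4.75,0]]}'; python3 - <<'E'
from h import *
for c in("side","top"):
  p=grab_frame(c); save(p,"x_"+c)
  hsv=cv2.cvtColor(p["frame"],cv2.COLOR_RGB2HSV).astype(int); m=(hsv[...,1]>100)&(hsv[...,0]<20)
  x=cloud(p,m); x=x[(abs(x[:,0]-.62)<.1)&(abs(x[:,1]+.25)<.09)&(x[:,2]<.14)]; print(c,len(x),"high",(x[:,2]>.055).sum(),x[x[:,2]>.055].mean(0).round(3))
E
```

```text
t: 45.45
ee_pos: [0.6013, -0.2742, 0.1562]
tcp_rot: [[0.664, 0.748, -0.001], [0.748, -0.664, 0.001], [-0.0, -0.001, -1.0]]
contact_force: [-0.6, -0.4, -1.0]
gripper_width: 0.013
gripper_force: 58.6
t: 46.05
ee_pos: [0.6014, -0.2743, 0.1564]
tcp_rot: [[0.389, 0.921, -0.001], [0.921, -0.389, 0.0], [0.0, -0.001, -1.0]]
contact_force: [-0.6, -0.8, -1.7]
gripper_width: 0.0139
gripper_force: 58.6
side 69 high 35 [ 0.617 -0.243  0.105]
top 126 high 52 [ 0.618 -0.244  0.108]
```

```bash
python3 -m crank '{"offsets":[[0,-1.2,0,0,0],[0.2,-3.6,0,0,0],[0.4,-7.2,0,0,0],[0.6,-11.2,0,0,0],[0.8,-15.2,0,0,0],[1,-19.2,0,0,0],[1.2,-23.2,0,0,0],[1.4,-27.2,0,0,0],[1.4,-30.8,0,0,0],[1.4,-33.6,0,0,0],[1.4,-35.4,0,0,0],[1.4,-36.4,0,0,0]]}'; python3 -m crank '{"offsets":[[0,0,1,-0.5,0],[0,0,3,-1.5,0],[0,0,5.6,-2.75,0],[0,0,8,-4,0],[0,0,10.4,-4.75,0],[0,0,11.8,-4.75,0],[0,0,12.4,-4.75,0],[0,0,12.4,-4.75,0],[0,0,12.4,-4.75,0]]}'; python3 - <<'E'
from h import *
for c in("side","top"):
  p=grab_frame(c); save(p,"y_"+c)
  hsv=cv2.cvtColor(p["frame"],cv2.COLOR_RGB2HSV).astype(int); m=(hsv[...,1]>100)&(hsv[...,0]<20)
  x=cloud(p,m); x=x[(abs(x[:,0]-.44)<.05)&(abs(x[:,1]+.16)<.06)&(x[:,2]<.1)]; print(c,len(x),"high",(x[:,2]>.02).sum(),x[x[:,2]>.02].mean(0).round(3),x[x[:,2]>.02].min(0).round(3),x[x[:,2]>.02].max(0).round(3))
  for d in masks_of("shell_0",p)[:5]:
    x=cloud(p,d["region"]);x=x[x[:,2]<.04]
    if len(x): print(d["confidence"],((x.min(0)+x.max(0))/2).round(3),x.mean(0).round(3))
E
```

```text
t: 47.35
ee_pos: [0.436, -0.1967, 0.1569]
tcp_rot: [[0.389, 0.921, -0.0], [0.921, -0.389, 0.0], [0.0, -0.0, -1.0]]
contact_force: [-0.5, 0.3, -1.7]
gripper_width: 0.0133
gripper_force: 58.6
t: 48.25
ee_pos: [0.437, -0.1974, 0.095]
tcp_rot: [[0.068, 0.998, 0.001], [0.998, -0.068, -0.001], [-0.0, 0.001, -1.0]]
contact_force: [0.3, -0.3, -0.7]
gripper_width: 0.0133
gripper_force: 58.6
side 38 high 27 [ 0.435 -0.158  0.042] [ 0.423 -0.185  0.02 ] [ 0.45  -0.102  0.055]
0.55 [ 0.445 -0.002  0.013] [ 0.444 -0.005  0.011]
0.52 [0.452 0.073 0.013] [0.451 0.07  0.012]
0.5 [ 0.442 -0.079  0.016] [ 0.441 -0.079  0.012]<stdin>:5: RuntimeWarning: Mean of empty slice.
  ret = um.true_divide(
Traceback (most recent call last):
ValueError: zero-size array to reduction operation minimum which has no identity
```

To row units: 0.064 m is 12.8, 0.042 m is 8.4.

```bash
python3 -m crank '{"offsets":[[0.6,-0.2,0,0,0],[2,-0.2,0,0,0],[4.4,-0.2,0,0,0],[8.4,-0.2,0,0,0],[12.8,-0.2,0,0,0],[12.8,-0.2,0,0,0],[12.8,-0.2,0,0,0],[12.8,-0.2,0,0,0]]}'; python3 - <<'E'
from h import *
print(ctrl.get_state()["ee_pos"])
for c in("side","top"):
  p=grab_frame(c); save(p,"z_"+c)
  hsv=cv2.cvtColor(p["frame"],cv2.COLOR_RGB2HSV).astype(int); m=(hsv[...,1]>100)&(hsv[...,0]<20)
  n,l,st,ce=cv2.connectedComponentsWithStats(m.astype(np.uint8))
  for i in range(1,n):
    x=cloud(p,l==i)
    if len(x)>2 and abs(x[:,0].mean()-.44)<.06 and -.25<x[:,1].mean()<.12 : print(c,st[i,4],x.mean(0).round(3))
E
```

```text
t: 49.2
ee_pos: [0.4405, -0.1336, 0.0948]
tcp_rot: [[0.068, 0.998, 0.001], [0.998, -0.068, -0.001], [-0.001, 0.001, -1.0]]
contact_force: [-0.2, 0.4, -0.6]
gripper_width: 0.0134
gripper_force: 58.6
[ 0.4405052  -0.13355366  0.09480314]
side 5 [ 0.465 -0.194  0.112]
side 98 [ 0.442 -0.077  0.014]
side 123 [ 0.447 -0.005  0.012]
side 127 [0.451 0.068 0.012]
top 143 [0.454 0.071 0.007]
```

```bash
cat >> h.py <<'E'
def nuts(p,lo=120):
    hsv=cv2.cvtColor(p["frame"],cv2.COLOR_RGB2HSV).astype(int); m=(hsv[...,1]>100)&(hsv[...,0]<20)&(hsv[...,2]>lo)
    x=cloud(p,m); return x[(x[:,2]<.14)&(x[:,0]>.36)&(x[:,0]<.75)&(x[:,1]>-.33)&(x[:,1]<.15)]
E
python3 - <<'E'
from h import *
p=cv2.imread("pics/z_side.png"); f=p[:,:,::-1]; hsv=cv2.cvtColor(p,cv2.COLOR_BGR2HSV).astype(int)
print(np.array2string(hsv[184:203,322:344,2],max_line_width=200))
for c in("side",):
  p=grab_frame(c); x=nuts(p)
  for ya,yb in((-.33,-.2),(-.2,-.11),(-.11,-.04),(-.04,.035),(.035,.12)):
    y=x[(x[:,1]>ya)&(x[:,1]<yb)]; print(c,ya,len(y),len(y) and (y.mean(0).round(3),y.max(0).round(3)))
E
```

```text
[[169 169 173 172 166 141  72 105 136 134 132 133 131 134 132 132 151 156 141 138 119 159]
 [130 139 157 150 133 116  71 108 135 132 131 132 133 137 136 133 122 112 118 113 124 164]
 [101 111 112 115 120 103  83 113 134 133 130 131 133 135 133 137 143 130 132 133 134 151]
 [132 132 134 135 138 122  96 118 138 135 135 133 134 141 140 134 134 130 130 133 122 131]
 [131 132 129 136 137 124  98 113 117 117 116 114 112 114 112 101  97 122 133 133 122 108]
 [124 133 134 135 138 123  82  64  51  51  48  34  28  30  20  10  17  74 124 134 114 100]
 [110 132 132 135 136 105  25   8  11  16  14  18  19  19  32  36  12  27  95 138 117 109]
 [118 133 132 136 126  71   7  14  21  21  22  20  21  41  87 102  62  10  69 128 128 126]
 [122 132 132 134 116  51  12  19  45  78  74  51  15  71 134 149 104  17  52 109 137 127]
 [137 131 130 134 120  57  24  26  81 143 146  93  21  63 128 143  91  20  59 120 134 119]
 [153 130 129 133 133  92  27  26  80 145 150  88  59  92 101  82  51  16  78 139 136 125]
 [151 128 132 131 136 111  12  18  54  99  84  66 113 146 105  43  20  28  85 137 134 119]
 [134 13
[... 200 characters left out ...]
128  82  43  23  21  10  10   9  15  51  82 107 135 129 129 133]
 [100 119 129 128 129 134 138 129 103  84  75  53  62  76  81 112 139 136 132 132 131 132]
 [109 127 131 130 129 132 136 134 138 140 133 108 103 124 123 121 129 135 136 131 130 133]
 [151 135 127 129 130 134 133 135 139 132 120  94  47  50  51  63  91 110 120 136 132 132]
 [166 136 128 126 129 131 132 136 129 100  43  17  17  10  11  14  19  26  70 122 139 137]]
side -0.33 39 (array([ 0.53 , -0.308,  0.014]), array([ 0.672, -0.244,  0.024]))
side -0.2 0 0
side -0.11 10 (array([ 0.442, -0.071,  0.022]), array([ 0.459, -0.052,  0.028]))
side -0.04 1 (array([ 0.382,  0.028, -0.003]), array([ 0.382,  0.028, -0.003]))
side 0.035 0 0
```

```bash
python3 -m crank '{"offsets":[[-4,0,-4,0,0],[-10,2,-10,2,0],[-16,6,-10,4,0],[-20,10,-10,6,0],[-22.6,14,-10,8,0],[-22.6,17.8,-10,10,0],[-22.6,17.8,-10,12,0],[-22.6,17.8,-10,14,0],[-22.6,17.8,-10,16,0],[-22.6,17.8,-10,18,0],[-22.6,17.8,-10,20,0],[-22.6,17.8,-10,22,0]]}'; python3 -m crank '{"offsets":[[0,0,0,2,0],[0,0,0,3.45,0],[0,0,0,3.45,0],[0,0,0,3.45,0]]}'; python3 - <<'E'
from h import *
b=np.array([.5945,-.273]); a=np.radians(-15.9); R=np.array([[np.cos(a),np.sin(a)],[-np.sin(a),np.cos(a)]])
print(ctrl.get_state()["ee_pos"],ctrl.get_state()["tcp_rot"][0])
for c in("side","top"):
  p=grab_frame(c); save(p,"A_"+c); x=nuts(p); q=(x[:,:2]-b)@R.T; k=(abs(q[:,0])<.1)&(abs(q[:,1])<.04)
  h,e=np.histogram(q[k,0],np.arange(-.1,.101,.01)); print(c,k.sum(),dict(zip(e[:-1].round(2).tolist(),h.tolist())))
cv2.imwrite("pics/A.png",np.hstack([cv2.resize(cv2.imread("pics/A_top.png")[150:240,390:460],(400,514),interpolation=3),cv2.resize(cv2.imread("pics/A_side.png")[130:210,255:345],(400,514),interpolation=3)]))
E
```

```text
t: 50.55
ee_pos: [0.5207, -0.2525, 0.1444]
tcp_rot: [[0.999, -0.04, -0.001], [-0.04, -0.999, 0.0], [-0.001, -0.0, -1.0]]
contact_force: [-0.3, 0.1, -0.7]
gripper_width: 0.0134
gripper_force: 58.7
t: 50.95
ee_pos: [0.5209, -0.2523, 0.1445]
tcp_rot: [[0.963, -0.269, -0.0], [-0.269, -0.963, 0.0], [-0.0, -0.0, -1.0]]
contact_force: [-0.2, -0.2, -0.7]
gripper_width: 0.0133
gripper_force: 58.7
[ 0.52085357 -0.25233637  0.14449681] [ 9.63087094e-01 -2.69189767e-01 -3.45367203e-04]
side 12 {-0.1: 0, -0.09: 0, -0.08: 0, -0.07: 0, -0.06: 0, -0.05: 0, -0.04: 0, -0.03: 0, -0.02: 0, -0.01: 0, -0.0: 0, 0.01: 0, 0.02: 1, 0.03: 1, 0.04: 0, 0.05: 3, 0.06: 5, 0.07: 0, 0.08: 2, 0.09: 0}
top 90 {-0.1: 0, -0.09: 0, -0.08: 0, -0.07: 0, -0.06: 0, -0.05: 0, -0.04: 0, -0.03: 0, -0.02: 0, -0.01: 0, -0.0: 0, 0.01: 0, 0.02: 2, 0.03: 5, 0.04: 3, 0.05: 12, 0.06: 17, 0.07: 26, 0.08: 24, 0.09: 1}
```

To row units: 0.077 m is 15.4, 0.078 m is 15.6, 0.4 degrees is 0.1.

```bash
python3 -m crank '{"offsets":[[0,0,6,0.1,0],[0,0,11,0.1,0],[0,0,14,0.1,0],[0,0,15.4,0.1,0],[0,0,15.6,0.1,0],[2,0,15.6,0.1,0],[5,0,15.6,0.1,0],[8,0,15.6,0.1,0],[11,0,15.6,0.1,0],[13,0,15.6,0.1,0],[14.4,0,15.6,0.1,0],[14.4,0,15.6,0.1,0]]}'; python3 -m crank '{"offsets":[[1,0,0,0,0],[2,0,0,0,0],[2.6,0,0,0,0],[2.6,0,0,0,0]]}';  python3 -m crank '{"offsets":[[0.6,0,0,0,0],[1,0,0,0,0],[1,0,0,0,0]]}'
```

```text
t: 52.25
ee_pos: [0.5915, -0.2719, 0.0669]
tcp_rot: [[0.961, -0.277, 0.001], [-0.277, -0.961, -0.001], [0.001, 0.0, -1.0]]
contact_force: [-0.4, -0.5, -0.5]
gripper_width: 0.013
gripper_force: 58.8
t: 52.65
ee_pos: [0.6033, -0.2753, 0.0667]
tcp_rot: [[0.961, -0.277, 0.0], [-0.277, -0.961, -0.0], [0.001, 0.0, -1.0]]
contact_force: [0.6, -0.6, 0.5]
gripper_width: 0.0133
gripper_force: 58.8
t: 52.95
ee_pos: [0.6081, -0.2766, 0.0667]
tcp_rot: [[0.961, -0.277, 0.0], [-0.277, -0.961, -0.0], [0.001, 0.0, -1.0]]
contact_force: [0.4, -0.9, 0.1]
gripper_width: 0.0131
gripper_force: 58.9
```

```bash
python3 -m crank '{"offsets":[[0.6,0,0,0,0],[1.2,0,0,0,0],[1.2,0,0,0,0]]}' | grep -E 'ee_pos|contact'; python3 -m crank '{"offsets":[[0.6,0,0,0,0],[1,0,0,0,0],[1,0,0,0,0]]}'| grep -E 'ee_pos|contact'; python3 - <<'E'
from h import *
b=np.array([.5945,-.273]); a=np.radians(-15.9); R=np.array([[np.cos(a),np.sin(a)],[-np.sin(a),np.cos(a)]])
for c in("side","top"):
  p=grab_frame(c); save(p,"B_"+c); x=nuts(p,100); q=(x[:,:2]-b)@R.T; k=(abs(q[:,0])<.1)&(abs(q[:,1])<.04)
  h,e=np.histogram(q[k,0],np.arange(-.1,.101,.01)); print(c,k.sum(),dict(zip(e[10:-1].round(2).tolist(),h[10:].tolist())))
E
```

```text
ee_pos: [0.6141, -0.2783, 0.0667]
contact_force: [1.0, -0.8, -0.5]
ee_pos: [0.6184, -0.2796, 0.0667]
contact_force: [-0.9, 0.9, 0.6]
side 27 {-0.0: 0, 0.01: 0, 0.02: 0, 0.03: 1, 0.04: 2, 0.05: 5, 0.06: 6, 0.07: 7, 0.08: 6, 0.09: 0}
top 22 {-0.0: 0, 0.01: 0, 0.02: 0, 0.03: 0, 0.04: 2, 0.05: 0, 0.06: 0, 0.07: 7, 0.08: 13, 0.09: 0}
```

To row units: -0.09 m is -18, -0.088 m is -17.6.

```bash
python3 -m crank '{"offsets":[[0,0,-1,0,0],[0,0,-2.4,0,0],[0,0,-4,0,0],[0,0,-6,0,0],[0,0,-8,0,0],[0,0,-10,0,0],[0,0,-12,0,0],[0,0,-14,0,0],[0,0,-16,0,0],[0,0,-17.6,0,0],[0,0,-18,0,0]]}'; python3 - <<'E'
from h import *
for c in("side","top"):
  p=grab_frame(c); save(p,"C_"+c); x=nuts(p,100); h=x[x[:,2]>.06]; print(c,len(x),len(h),len(h) and (h.mean(0),h.min(0),h.max(0)))
im=cv2.imread("pics/C_side.png"); cv2.imwrite("pics/C.png",cv2.resize(im[100:200,250:350],(600,600),interpolation=3))
E
```

```text
t: 54.75
ee_pos: [0.6189, -0.2799, 0.1582]
tcp_rot: [[0.961, -0.277, 0.002], [-0.277, -0.961, -0.001], [0.002, 0.001, -1.0]]
contact_force: [-0.0, 0.4, -0.5]
gripper_width: 0.0133
gripper_force: 58.8
side 207 28 (array([ 0.65290206, -0.29153156,  0.10959859]), array([ 0.63891944, -0.31264983,  0.10064805]), array([ 0.66487867, -0.26760602,  0.1149728 ]))
top 5 0 0
```

View pics/C.png

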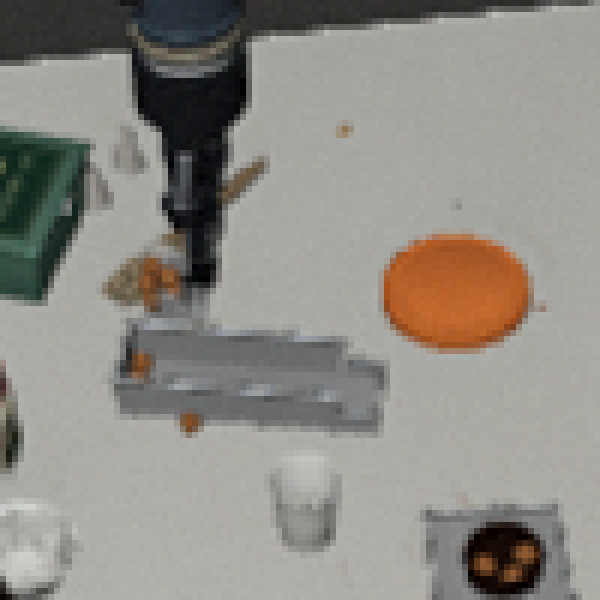

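To row units: -5 degrees is -1.25.

```bash
python3 -m crank '{"offsets":[[0,0,0,-0.375,0],[0,0,0,-1.25,0],[0,0,0,-2.75,0],[0,0,0,-4.25,0],[0,0,0,-5.75,0],[0,0,0,-7.25,0],[0,0,0,-8.75,0],[0,0,0,-10.25,0],[0,0,0,-11.75,0],[0,0,0,-13.25,0],[0,0,0,-14.5,0],[0,0,0,-15.5,0]]}'; python3 -m crank '{"offsets":[[0,0,0,-0.5,0],[0,0,0,-0.75,0],[0,0,0,-0.75,0]]}'; python3 - <<'E'
from h import *
b=np.array([.5945,-.273]); a=np.radians(-15.9); R=np.array([[np.cos(a),np.sin(a)],[-np.sin(a),np.cos(a)]])
print(ctrl.get_state()["tcp_rot"][:2])
for c in("side","top"):
  p=grab_frame(c); save(p,"D_"+c)
  hsv=cv2.cvtColor(p["frame"],cv2.COLOR_RGB2HSV).astype(int); m=(hsv[...,1]>100)&(hsv[...,0]<20)&(hsv[...,2]>110)
  n,l,st,ce=cv2.connectedComponentsWithStats(m.astype(np.uint8))
  for i in range(1,n):
    x=cloud(p,l==i)
    if len(x) and .5<x[:,0].mean()<.75 and -.36<x[:,1].mean()<-.12: print(c,st[i,:],x.mean(0).round(3),((x.mean(0)[:2]-b)@R.T).round(3))
E
```

```text
t: 56.05
ee_pos: [0.6179, -0.2793, 0.1558]
tcp_rot: [[0.693, 0.721, -0.001], [0.721, -0.693, 0.001], [-0.0, -0.002, -1.0]]
contact_force: [0.9, 0.3, -1.3]
gripper_width: 0.0131
gripper_force: 58.7
t: 56.35
ee_pos: [0.6181, -0.2794, 0.1561]
tcp_rot: [[0.657, 0.754, -0.001], [0.754, -0.657, 0.001], [-0.0, -0.001, -1.0]]
contact_force: [-0.3, 0.3, -1.2]
gripper_width: 0.0134
gripper_force: 58.7
[[ 6.57150850e-01  7.53758593e-01 -8.62514214e-04]
 [ 7.53759071e-01 -6.57150640e-01  5.46943012e-04]]
side [278 151   2   2   4] [ 0.645 -0.263  0.106] [0.046 0.024]
side [274 152   2   3   6] [ 0.662 -0.274  0.089] [0.065 0.018]
side [281 152   3   5  11] [ 0.633 -0.246  0.106] [0.029 0.036]
side [277 154   3   2   5] [ 0.649 -0.244  0.108] [0.045 0.043]
side [272 159   3   4   6] [ 0.671 -0.299  0.017] [ 0.081 -0.004]
side [280 169   3   3   6] [ 0.643 -0.245  0.011] [0.039 0.04 ]
top [421 166  11  14  88] [ 0.647 -0.254  0.105] [0.045 0.033]
top [435 169   3   3   6] [ 0.674 -0.308  0.017] [ 0.086 -0.011]
top [415 179   3   2   6] [ 0.643 -0.244  0.013] [0.039 0.041]
```

To row units: -0.204 m is -40.8, -0.186 m is -37.2.

```bash
python3 -m crank '{"offsets":[[0,-0.8,0,0,0],[0,-2.6,0,0,0],[0,-5.6,0,0,0],[0,-9.2,0,0,0],[0,-13.2,0,0,0],[0,-17.2,0,0,0],[0,-21.2,0,0,0],[0,-25.2,0,0,0],[0,-29.2,0,0,0],[0,-33.2,0,0,0],[0,-37.2,0,0,0],[0,-40.8,0,0,0]]}'; python3 -m crank '{"offsets":[[0,-3,0,0,0],[0,-5.2,0,0,0],[0,-6.4,0,0,0],[0,-7,0,0,0],[0,-7,1.2,-0.5,0],[0,-7,3.2,-1.5,0],[0,-7,6,-2.75,0],[0,-7,8.4,-4.25,0],[0,-7,10.4,-5.75,0],[0,-7,11.2,-7.25,0],[0,-7,11.6,-8.5,0],[0,-7,11.6,-9.25,0]]}'; python3 -m crank '{"offsets":[[0,0,0,0,0],[0,0,0,0,0]]}'; cat >> h.py <<'E'
def blobs(p,lo=110):
    hsv=cv2.cvtColor(p["frame"],cv2.COLOR_RGB2HSV).astype(int); m=(hsv[...,1]>100)&(hsv[...,0]<20)&(hsv[...,2]>lo)
    n,l,st,ce=cv2.connectedComponentsWithStats(m.astype(np.uint8))
    for i in range(1,n):
        x=cloud(p,l==i)
        if len(x) and .37<x[:,0].mean()<.53 and -.22<x[:,1].mean()<.13: print(st[i,:],x.mean(0).round(3))
E
python3 - <<'E'
from h import *
print(ctrl.get_state()["ee_pos"],ctrl.get_state()["tcp_rot"][:2])
for c in("side","top"):
  p=grab_frame(c); save(p,"E_"+c); print(c); blobs(p)
E
```

```text
t: 57.65
ee_pos: [0.4631, -0.1442, 0.157]
tcp_rot: [[0.657, 0.754, -0.0], [0.754, -0.657, 0.0], [-0.0, -0.0, -1.0]]
contact_force: [1.1, -0.2, -1.6]
gripper_width: 0.0132
gripper_force: 58.6
t: 58.85
ee_pos: [0.439, -0.123, 0.0983]
tcp_rot: [[0.069, 0.998, 0.001], [0.998, -0.069, -0.0], [-0.0, 0.001, -1.0]]
contact_force: [-0.2, -0.1, -1.0]
gripper_width: 0.0133
gripper_force: 58.6
t: 59.05
ee_pos: [0.4388, -0.1229, 0.0987]
tcp_rot: [[0.073, 0.997, 0.001], [0.997, -0.073, -0.0], [-0.0, 0.001, -1.0]]
contact_force: [0.7, 0.6, -1.9]
gripper_width: 0.013
gripper_force: 58.6
[ 0.43882545 -0.1228543   0.0986797 ] [[ 7.28295114e-02  9.97344054e-01  8.36985830e-04]
 [ 9.97344320e-01 -7.28291321e-02 -4.75057878e-04]]
side
[331 185   2   2   4] [ 0.45 -0.09  0.05]
[335 184   4   5  11] [ 0.429 -0.084  0.049]
[336 191   3   2   5] [ 0.427 -0.077  0.022]
[330 193   2   2   4] [ 0.456 -0.072  0.022]
[334 195   3   2   5] [ 0.44  -0.061  0.02 ]
[353 214   1   1   1] [ 0.382  0.028 -0.003]
top
[361 234   4   5  13] [ 0.459 -0.073  0.021]
[368 238   4   3  10] [ 0.449 -0.092  0.051]
[369 242   2   3   4] [ 0.434 -0.082  0.136]
```

To row units: 0.062 m is 12.4, 0.06 m is 12.

```bash
python3 -m crank '{"offsets":[[0.6,0,0,0,0],[1.6,0,0,0,0],[3,0,0,0,0],[4.6,0,0,0,0],[6.2,0,0,0,0],[7.8,0,0,0,0],[9.2,0,0,0,0],[10.4,0,0,0,0],[11.4,0,0,0,0],[12,0,0,0,0],[12.4,0,0,0,0],[12.4,0,0,0,0]]}'; python3 - <<'E'
from h import *
print(ctrl.get_state()["ee_pos"])
for c in("side","top"):
  p=grab_frame(c); save(p,"F_"+c); print(c); blobs(p)
E
```

```text
t: 60.35
ee_pos: [0.4426, -0.0605, 0.0987]
tcp_rot: [[0.071, 0.997, -0.0], [0.997, -0.071, -0.0], [-0.0, -0.0, -1.0]]
contact_force: [0.6, 0.2, -2.3]
gripper_width: 0.0133
gripper_force: 58.6
[ 0.44264419 -0.06045192  0.09867868]
side
[337 195   4   6  12] [ 0.434 -0.022  0.05 ]
[333 197   2   2   4] [ 0.453 -0.026  0.052]
[353 214   1   1   1] [0.383 0.032 0.003]
top
```

```bash
python3 -m crank '{"offsets":[[-0.6,0,0,0,0],[-1.6,0,0,0,0],[-2.4,0,0,0,0],[-2.4,0,0,0,0],[0,0,0,0,0],[0,0,0,0,0],[0,0,0,0,0]]}' | head -2; python3 - <<'E'
from h import *
for c in("side",):
  p=grab_frame(c); save(p,"G_"+c); print(c); blobs(p)
  hsv=cv2.cvtColor(p["frame"],cv2.COLOR_RGB2HSV).astype(int); print(np.array2string(np.where((hsv[...,1]>100)&(hsv[...,0]<20),hsv[...,2],0)[186:218,326:346],max_line_width=200))
E
```

```text
t: 61.15
ee_pos: [0.4424, -0.0599, 0.0987]
side
[330 193   1   1   1] [ 0.458 -0.076  0.02 ]
[337 197   3   3   7] [ 0.437 -0.021  0.051]
[333 198   2   2   4] [ 0.454 -0.023  0.049]
[339 206   3   3   7] [0.431 0.003 0.023]
[353 214   1   1   1] [0.383 0.031 0.002]
[[  0   0   0   0   0   0   0   0   0   0   0   0   0   0   0   0   0   0   0   0]
 [  0   0   0   0   0   0   0   0   0   0   0   0   0   0   0   0   0   0   0   0]
 [  0   0   0   0  33  13  13  14   0   0   0   0   0   0   0   0   0   0   0   0]
 [  0   0   0  15  10  15  14  16   0   0   0   0  19   0   0   0   0   0   0   0]
 [  0   0  32   8  18  21  17  17   0   0   0  44  54  30   0   0   0   0   0   0]
 [  0   0   3  12  19  28  28   0   0   0   0   0   0   0   0   0   0   0   0   0]
 [  0   0  14  49  63   0   0   0   0   0   0   0   0   0   0   0   0   0   0   0]
 [  0   0  37  94 126   0   0   0   0   0   0   0   0   0   0   0   0   0   0   0]
 [  0   0  43  97   0   0   0   0   0   0   0   0   0   0   0   0   0   0   0   0]
 [  0   0  10  46   0   0   0   0   0   0   0   0   0   0   0   0   0   0   0   0]
 [ 
[... 1123 characters left out ...]
 0   0   0   0   0   0   0   0   0]
 [ 27   8  15  20  18  22  23  21  20  16  14   0   0   0   0   0   0   0   0   0]
 [  6  17  23  24  25  25  25  27  23  20  16  13   0   0   0   0   0   0   0   0]
 [ 11  23  23  24  23  25  26  19  24  23  21  13   0   0   0   0   0   0   0   0]
 [ 17  22  24  23  22  24  22  24  27  25  24  13   0   0   0   0   0   0   0   0]
 [ 19  23  20  25  26  21  18  26  22  22  25  19   0   0   0   0   0   0   0   0]
 [ 19  19  25  19  25  26  26  26  22  22  23  21   0   0   0   0   0   0   0   0]
 [  6  20  24  19   0  25  22  24  23  20  28  27   0   0   0   0   0   0   0   0]
 [  0  18  23  20  27  29  28  31  21  22  20   0   0   0   0   0   0   0   0   0]]
```

To row units: -0.003 m is -0.6, -0.012 m is -2.4.

```bash
python3 -m crank '{"offsets":[[-0.6,0,0,0,0],[-1.6,0,0,0,0],[-2.4,0,0,0,0],[-2.4,0,0,0,0],[0,0,0,0,0],[0,0,0,0,0],[0,0,0,0,0]]}' | head -2; python3 - <<'E'
from h import *
for c in("side",):
  p=grab_frame(c); save(p,"H_"+c); print(c); blobs(p)
E
```

```text
t: 61.9
ee_pos: [0.4424, -0.0599, 0.0986]
side
[330 193   1   1   1] [ 0.457 -0.081  0.015]
[333 197   2   3   6] [ 0.454 -0.023  0.052]
[337 197   2   3   5] [ 0.437 -0.023  0.05 ]
[340 209   3   3   7] [0.431 0.017 0.02 ]
[353 214   1   1   1] [0.383 0.033 0.004]
```

To row units: -0.016 m is -3.2, -0.012 m is -2.4.

```bash
python3 -m crank '{"offsets":[[-1,0,0,0,0],[-2.4,0,0,0,0],[-3.2,0,0,0,0],[-3.2,0,0,0,0],[-0.4,0,0,0,0],[0.4,0,0,0,0],[0,0,0,0,0],[0,0,0,0,0]]}' | head -2; python3 - <<'E'
from h import *
for c in("side",):
  p=grab_frame(c); save(p,"I_"+c); print(c); blobs(p)
E
```

```text
t: 62.75
ee_pos: [0.4428, -0.0609, 0.0987]
side
[333 198   3   3   7] [ 0.453 -0.018  0.052]
[337 198   3   2   6] [ 0.436 -0.019  0.05 ]
[340 209   2   3   5] [0.432 0.015 0.017]
[353 214   1   1   1] [0.384 0.035 0.007]
```

```bash
python3 - <<'E'
from h import *
for c in("side","top"):
  p=grab_frame(c); save(p,"J_"+c)
  hsv=cv2.cvtColor(p["frame"],cv2.COLOR_RGB2HSV).astype(int); m=np.where((hsv[...,1]>100)&(hsv[...,0]<20),hsv[...,2],0)
  n,l,st,ce=cv2.connectedComponentsWithStats((m>105).astype(np.uint8))
  for i in range(1,n):
    x=cloud(p,l==i)
    if len(x) and .5<x[:,0].mean()<.75 and -.36<x[:,1].mean()<-.12: print(c,st[i,:],x.mean(0).round(3))
im=cv2.imread("pics/J_top.png"); cv2.imwrite("pics/J.png",np.hstack([cv2.resize(im[150:250,390:460],(400,571),interpolation=3),cv2.resize(cv2.imread("pics/J_side.png")[140:240,270:340],(400,571),interpolation=3)]))
E
```

```text
side [272 159   3   4   8] [ 0.67  -0.3    0.017]
side [274 169   3   3   6] [ 0.668 -0.245  0.013]
side [280 169   3   3   7] [ 0.643 -0.243  0.014]
side [282 177   2   3   6] [ 0.641 -0.194  0.015]
top [426 168  12   5  35] [ 0.674 -0.295  0.016]
top [417 171   2   3   6] [ 0.667 -0.248  0.016]
top [401 179   3   2   6] [ 0.642 -0.199  0.015]
top [415 179   3   2   5] [ 0.642 -0.244  0.016]
```

View pics/J.png

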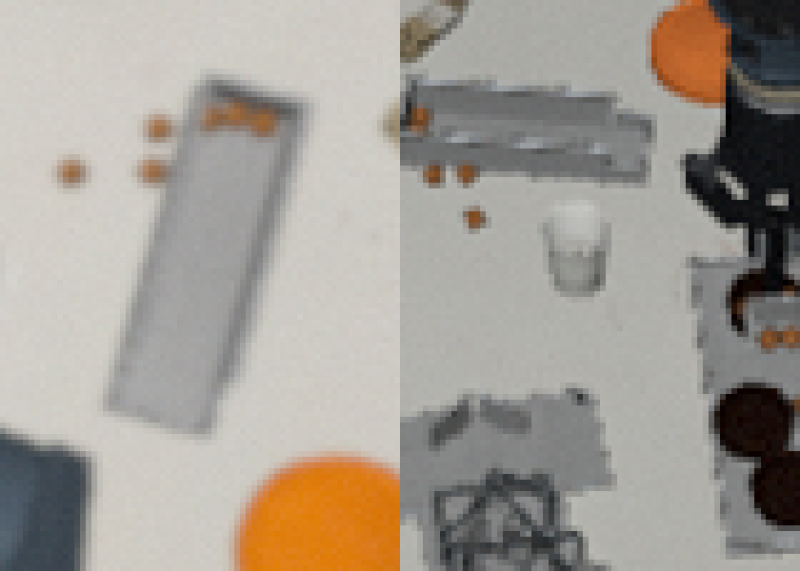

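The picture shows shell s1 knocked aside, to about (332,213) in the side image, and a nut lying on the tray floor. Three nuts are beside the bin, three are still in it, and two are left in the scoop. I locate the shells again.

```bash
python3 - <<'E'
from h import *
print(ctrl.get_state()["ee_pos"])
for k in range(2):
  p=grab_frame("side"); blobs(p)
  for d in masks_of("shell_0",p)[:6]:
    x=cloud(p,d["region"]);x=x[x[:,2]<.04]
    if len(x): print(round(d["confidence"],2),np.round(d["at"]),len(x),x.min(0).round(3),x.max(0).round(3),((x.min(0)+x.max(0))/2).round(3),x.mean(0).round(3))
f=p["frame"].astype(int).sum(2)<150; n,l,st,ce=cv2.connectedComponentsWithStats(f.astype(np.uint8))
for i in range(1,n):
  if st[i,4]>60:
    x=cloud(p,l==i); m=x.mean(0)
    if .38<m[0]<.52 and -.15<m[1]<.15: print(st[i],ce[i].round(1),m.round(3),on_z(p,ce[i],.02).round(3))
E
```

```text
[ 0.44277392 -0.06092952  0.09867724]
[333 198   3   3   7] [ 0.452 -0.02   0.05 ]
[337 198   3   2   6] [ 0.436 -0.02   0.049]
[340 209   2   3   6] [0.431 0.015 0.017]
[353 214   1   1   1] [ 0.382  0.028 -0.003]
0.45 [337. 226.] 118 [0.43  0.059 0.   ] [0.478 0.116 0.027] [0.454 0.088 0.014] [0.453 0.085 0.011]
0.42 [333. 213.] 150 [ 0.442 -0.004 -0.003] [0.497 0.056 0.03 ] [0.469 0.026 0.013] [0.468 0.023 0.012]
[333 198   3   3   8] [ 0.452 -0.02   0.05 ]
[337 198   3   2   6] [ 0.436 -0.02   0.05 ]
[340 209   2   3   5] [0.432 0.015 0.017]
[353 214   1   1   1] [0.383 0.033 0.004]
0.63 [288. 246.] 1939 [ 0.574 -0.038 -0.005] [0.741 0.341 0.04 ] [0.658 0.151 0.017] [0.655 0.154 0.007]
0.61 [334. 213.] 143 [ 0.442 -0.003 -0.   ] [0.494 0.055 0.03 ] [0.468 0.026 0.015] [0.467 0.022 0.012]
0.48 [336. 223.] 117 [ 0.43   0.057 -0.001] [0.476 0.115 0.025] [0.453 0.086 0.012] [0.452 0.082 0.01 ]
0.39 [328. 189.] 43 [ 0.417 -0.105  0.001] [ 0.467 -0.058  0.027] [ 0.442 -0.081  0.014] [ 0.451 -0.089  0.015]
[324 127  31  28 340] [336.2 141.5] [ 0.457 -0.009  0.375] [ 0.376 -0.37   0.02 ]
[320 153  33  45 567] [335.5 171.2] [ 0.446 -0.047  0.181] [ 0.413 -0.191  0.02 ]
[325 207  20  25 289] [334.8 219.2] [0.462 0.052 0.012] [0.463 0.058 0.02 ]
```

Units first: shifts go in units of 5 mm and turns go in units of 4 degrees. So 0.033 m is 6.6, 0.004 m is 0.8.

```bash
python3 -m crank '{"offsets":[[0,0.4,0.2,0,0],[0,1.4,0.4,0,0],[0,2.6,0.6,0,0],[0,3.4,0.8,0,0],[0,3.7,0.8,0,0],[0,3.8,0.8,0,0],[1,3.8,0.8,0,0],[3.4,3.8,0.8,0,0],[6.6,3.8,0.8,0,0],[6.6,3.8,0.8,0,0],[6.6,3.8,0.8,0,0],[6.6,3.8,0.8,0,0]]}'; python3 - <<'E'
from h import *
p=grab_frame("side"); save(p,"K_side"); blobs(p,95)
for d in masks_of("shell_0",p)[:6]:
    x=cloud(p,d["region"]);x=x[x[:,2]<.04]
    if len(x): print(round(d["confidence"],2),np.round(d["at"]),len(x),((x.min(0)+x.max(0))/2).round(3),x.mean(0).round(3))
E
```

```text
t: 64.3
ee_pos: [0.464, -0.0291, 0.0947]
tcp_rot: [[0.071, 0.997, 0.0], [0.997, -0.071, -0.0], [-0.0, 0.0, -1.0]]
contact_force: [0.2, -0.2, -1.1]
gripper_width: 0.0135
gripper_force: 58.6
[336 191   3   3   6] [ 0.43  -0.066  0.034]
[334 195   3   2   5] [ 0.44  -0.062  0.018]
[334 207   3   3   7] [0.457 0.022 0.045]
[330 208   3   3   8] [0.473 0.025 0.046]
[339 209   4   3   8] [0.432 0.015 0.018]
[353 214   1   1   1] [0.383 0.032 0.003]
0.7 [339. 225.] 160 [0.454 0.085 0.014] [0.454 0.083 0.013]
0.46 [331. 214.] 132 [0.47  0.023 0.018] [0.47  0.028 0.013]
```

```bash
python3 -m crank '{"offsets":[[0,0,0,0,0],[0,0,0,0,0]]}' |head -2; python3 - <<'E'
from h import *
p=grab_frame("side"); save(p,"L_side"); blobs(p,95)
E
```

```text
t: 64.6
ee_pos: [0.464, -0.0293, 0.0947]
[336 191   3   3   6] [ 0.428 -0.076  0.022]
[334 195   3   2   5] [ 0.44  -0.063  0.017]
[339 209   4   3   8] [0.431 0.015 0.017]
[330 215   3   3   6] [0.476 0.042 0.022]
[334 214   3   3   6] [0.459 0.039 0.021]
[353 214   1   1   1] [0.383 0.032 0.003]
```

To row units: -0.218 m is -43.6, -0.08 m is -16, 88 degrees is 22.

```bash
python3 -m crank '{"offsets":[[-2,0,-6,0,0],[-8,0,-10,2,0],[-16,2,-10,4,0],[-24,6,-10,6,0],[-32,10,-10,8,0],[-40,13,-10,10,0],[-43.6,14.52,-10,12,0],[-43.6,14.52,-10,14,0],[-43.6,14.52,-10,16,0],[-43.6,14.52,-10,18,0],[-43.6,14.52,-10,20,0],[-43.6,14.52,-10,22,0]]}' | head -3; python3 -m crank '{"offsets":[[0,0,0,2,0],[0,0,0,3.5,0],[0,0,0,3.5,0],[0,0,0,3.5,0]]}'; python3 - <<'E'
from h import *
b=np.array([.5945,-.273]); a=np.radians(-15.9); R=np.array([[np.cos(a),np.sin(a)],[-np.sin(a),np.cos(a)]])
print(ctrl.get_state()["ee_pos"],ctrl.get_state()["tcp_rot"][0])
for c in("side","top"):
  p=grab_frame(c); save(p,"M_"+c); x=nuts(p,100); q=(x[:,:2]-b)@R.T; k=(abs(q[:,0])<.1)&(abs(q[:,1])<.028)
  h,e=np.histogram(q[k,0],np.arange(-.1,.101,.01)); print(c,k.sum(),dict(zip(e[8:-1].round(2).tolist(),h[8:].tolist())))
E
```

```text
t: 65.85
ee_pos: [0.5204, -0.2516, 0.1444]
tcp_rot: [[0.999, -0.043, -0.001], [-0.043, -0.999, 0.001], [-0.001, -0.0, -1.0]]
t: 66.25
ee_pos: [0.5206, -0.2516, 0.1445]
tcp_rot: [[0.961, -0.275, -0.0], [-0.275, -0.961, 0.0], [-0.0, -0.0, -1.0]]
contact_force: [-0.4, -0.7, -0.7]
gripper_width: 0.013
gripper_force: 58.8
[ 0.5205639  -0.25161885  0.14452954] [ 9.61355409e-01 -2.75310057e-01 -3.88495937e-04]
side 9 {-0.02: 0, -0.01: 0, -0.0: 0, 0.01: 0, 0.02: 0, 0.03: 0, 0.04: 0, 0.05: 0, 0.06: 0, 0.07: 3, 0.08: 6, 0.09: 0}
top 36 {-0.02: 0, -0.01: 0, -0.0: 0, 0.01: 0, 0.02: 0, 0.03: 0, 0.04: 0, 0.05: 0, 0.06: 0, 0.07: 12, 0.08: 23, 0.09: 1}
```

To row units: 0.078 m is 15.6, 0.092 m is 18.4.

```bash
python3 -m crank '{"offsets":[[0,0,6,0,0],[0,0,11,0,0],[0,0,14,0,0],[0,0,15.4,0,0],[0,0,15.6,0,0],[2.4,0,15.6,0,0],[6,0,15.6,0,0],[10,0,15.6,0,0],[14,0,15.6,0,0],[17,0,15.6,0,0],[18.4,0,15.6,0,0],[18.4,0,15.6,0,0]]}' | grep -E 'ee_pos|contact'; python3 -m crank '{"offsets":[[1,0,0,0,0],[2,0,0,0,0],[2.8,0,0,0,0],[2.8,0,0,0,0]]}'| grep -E 'ee_pos|contact';  python3 -m crank '{"offsets":[[0.6,0,0,0,0],[1,0,0,0,0],[1,0,0,0,0]]}'| grep -E 'ee_pos|contact'; python3 -m crank '{"offsets":[[0.6,0,0,0,0],[1,0,0,0,0],[1,0,0,0,0]]}'| grep -E 'ee_pos|contact'
```

```text
ee_pos: [0.6101, -0.2775, 0.0671]
contact_force: [-1.5, 0.4, -1.5]
ee_pos: [0.6231, -0.2813, 0.0668]
contact_force: [-0.1, -0.4, -0.7]
ee_pos: [0.6275, -0.2825, 0.0666]
contact_force: [0.9, -0.2, -1.6]
ee_pos: [0.6327, -0.284, 0.0667]
contact_force: [0.3, -0.2, -1.0]
```

```bash
python3 -m crank '{"offsets":[[0.4,0,0.1,0,0],[0.8,0,0.1,0,0],[0.8,0,0.1,0,0]]}'| grep -E 'ee_pos|contact';  python3 -m crank '{"offsets":[[0.4,0,0,0,0],[0.6,0,0,0,0],[0.6,0,0,0,0]]}'| grep -E 'ee_pos|contact'; python3 - <<'E'
from h import *
b=np.array([.5945,-.273]); a=np.radians(-15.9); R=np.array([[np.cos(a),np.sin(a)],[-np.sin(a),np.cos(a)]])
for c in("side","top"):
  p=grab_frame(c); save(p,"N_"+c); x=nuts(p,90); q=(x[:,:2]-b)@R.T; k=(abs(q[:,0])<.1)&(abs(q[:,1])<.03); print(c,np.c_[q[k],x[k,2]].round(3).tolist())
E
```

```text
ee_pos: [0.6363, -0.285, 0.0664]
contact_force: [-0.1, -0.4, 0.4]
ee_pos: [0.6377, -0.2852, 0.0664]
contact_force: [-4.3, 2.2, 4.6]
side [[0.088, -0.014, 0.016], [0.082, -0.01, 0.022], [0.078, -0.011, 0.021], [0.087, -0.011, 0.013], [0.082, -0.009, 0.016], [0.077, -0.008, 0.018], [0.085, -0.0, 0.019], [0.08, 0.002, 0.021], [0.084, 0.004, 0.017], [0.079, 0.006, 0.019], [0.046, 0.028, 0.002]]
top []
```

To row units: -0.058 m is -11.6, 0.028 m is 5.6.

```bash
python3 -m crank '{"offsets":[[-0.2,0,-0.6,0,0],[-0.2,0,-1.6,0,0],[-0.2,0,-3,0,0],[-0.2,0,-4.6,0,0],[-0.2,0,-6.2,0,0],[-0.2,0,-7.8,0,0],[-0.2,0,-9.4,0,0],[1.8,0,-10.6,0,0],[5.6,0,-11.2,0,0],[8.8,0,-11.6,0,0],[11.2,0,-11.6,0,0],[13,0,-11.6,0,0]]}'| grep -E 'ee_pos|contact'; python3 -m crank '{"offsets":[[1.2,0,0,0,0],[2,0,0,0,0],[2.4,0,0,0,0],[2.4,0,0,0,0]]}'| grep -E 'ee_pos|contact'; python3 - <<'E'
from h import *
b=np.array([.5945,-.273]); a=np.radians(-15.9); R=np.array([[np.cos(a),np.sin(a)],[-np.sin(a),np.cos(a)]])
s=ctrl.get_state(); t=(s["ee_pos"][:2]-b)@R.T; print("tcp",t)
for c in("side","top"):
  p=grab_frame(c); save(p,"O_"+c); x=nuts(p,100); q=(x[:,:2]-b)@R.T; k=(abs(q[:,0])<.2)&(abs(q[:,1])<.04); print(c,np.c_[q[k],x[k,2]].round(3).tolist())
E
```

```text
ee_pos: [0.7028, -0.3042, 0.1251]
contact_force: [-0.3, 0.0, -1.5]
ee_pos: [0.7128, -0.307, 0.124]
contact_force: [0.1, 0.6, -1.4]
tcp [ 0.12311875 -0.00031799]
side [[0.161, -0.013, 0.077], [0.16, -0.007, 0.077], [0.153, 0.003, 0.076], [0.149, 0.004, 0.078], [0.144, 0.003, 0.077], [0.152, 0.009, 0.076], [0.148, 0.008, 0.076], [0.045, 0.029, 0.003], [0.038, 0.039, 0.015]]
top []
```

To row units: -0.025 m is -5, -0.033 m is -6.6, -2 degrees is -0.5.

```bash
python3 -m crank '{"offsets":[[0,0,-0.8,-0.125,0],[0,0,-2,-0.5,0],[0,0,-3.6,-1.125,0],[0,0,-5,-1.875,0],[0,0,-6,-2.625,0],[0,0,-6.4,-3.375,0],[0,0,-6.6,-4.125,0],[0,0,-6.6,-4.875,0],[0,0,-6.6,-5.625,0],[0,0,-6.6,-6.375,0],[0,0,-6.6,-7.125,0],[0,0,-6.6,-7.875,0]]}'>/dev/null; python3 -m crank '{"offsets":[[0,0,0,-0.75,0],[0,0,0,-1.5,0],[0,0,0,-2.25,0],[0,0,0,-3,0],[0,0,0,-3.75,0],[0,0,0,-4.5,0],[0,0,0,-5.25,0],[0,0,0,-5.875,0],[0,0,0,-6.375,0],[0,0,0,-6.75,0],[0,0,0,-6.875,0],[0,0,0,-6.875,0]]}' | head -5;  python3 - <<'E'
from h import *
s=ctrl.get_state(); R=np.array(s["tcp_rot"])[:2,:2]; e=np.array(s["ee_pos"][:2]); print(e,R, "to start",R.T@(np.array([.447,-.02])-e))
for c in("side","top"):
  p=grab_frame(c); save(p,"P_"+c); x=nuts(p,100); x=x[(abs(x[:,0]-.7)<.09)&(x[:,1]<-.2)];print(c,np.c_[(x[:,:2]-e)@R,x[:,2]].round(3).tolist())
E
```

```text
t: 73.35
ee_pos: [0.713, -0.3071, 0.1575]
tcp_rot: [[0.732, 0.681, 0.0], [0.681, -0.732, -0.0], [0.0, 0.0, -1.0]]
contact_force: [-0.6, -0.1, -1.4]
gripper_width: 0.0132
[ 0.71299262 -0.3071471 ] [[ 0.73244072  0.68083074]
 [ 0.68083081 -0.73244069]] to start [ 0.00067477 -0.39141417]
side [[0.023, 0.011, 0.099], [0.028, -0.002, 0.111], [0.045, 0.004, 0.115], [0.033, 0.0, 0.108], [0.03, -0.003, 0.108], [0.031, -0.01, 0.112], [0.038, -0.005, 0.109], [0.033, -0.005, 0.105], [0.03, -0.009, 0.105], [0.047, -0.013, 0.109], [0.045, -0.018, 0.111], [0.042, -0.02, 0.11], [0.049, -0.015, 0.106], [0.05, -0.022, 0.111], [0.046, -0.023, 0.109], [0.051, -0.022, 0.107], [0.007, -0.074, 0.018], [-0.001, -0.072, 0.009], [-0.012, -0.085, 0.008], [-0.009, -0.094, 0.017], [-0.014, -0.096, 0.014], [0.011, -0.071, 0.012], [0.008, -0.074, 0.012], [0.003, -0.076, 0.009], [-0.005, -0.091, 0.012], [-0.005, -0.098, 0.017], [-0.006, -0.103, 0.019], [0.009, -0.074, 0.006], [0.01, -0.081, 0.012], [-0.006, -0.096, 0.009], [0.019, -0.123, 0.01]]
top [[0.041, 0.01, 0.109], [0.048, -0.016, 0.109], [0.046, -0.015, 0.112], [0.044, -0.011, 0.107], [0.034, -0.0, 0.107], [0.032, 0.001, 0.11], [0.046, -0.019, 0.111], [0.044, -0.016, 0.109], [0.042, -0.015, 0.112], [0.034, -0.005, 0.108], [0.032, -0.002, 0.106], [0.03, -0.001, 0.111], [0.028, 0.002, 0.109], [0.043, -0.02, 0.108], [0.041, -0.019, 0.111], [0.039, -0.017, 0.112], [0.032, -0.007, 0.108], [0.03, -0.004, 0.108], [0.028, -0.002, 0.108], [0.01, -0.073, 0.015], [0.008, -0.071, 0.015], [0.007, -0.074, 0.012], [0.005, -0.074, 0.017], [0.005, -0.076, 0.011], [0.003, -0.075, 0.015], [-0.005, -0.095, 0.012], [-0.007, -0.094, 0.019], [-0.009, -0.092, 0.017], [-0.007, -0.097, 0.011], [-0.01, -0.095, 0.012], [-0.012, -0.092, 0.011], [-0.01, -0.099, 0.01], [-0.012, -0.097, 0.013]]
```

```bash
python3 -m crank '{"offsets":[[1.6,-1,0,0,0],[4.4,-2.2,0,0,0],[6.6,-3,0,0,0],[8.2,-3.6,0,-0.125,0],[9.4,-4,0,-0.375,0],[10.2,-4.2,0,-0.75,0],[10.6,-4.3,0,-1.125,0],[10.8,-4.4,0,-1.5,0],[10.8,-4.4,0,-1.75,0],[10.8,-4.4,0,-2,0],[10.8,-4.4,0,-2,0]]}' | head -3;  python3 - <<'E'
from h import *
s=ctrl.get_state(); R=np.array(s["tcp_rot"])[:2,:2]; e=np.array(s["ee_pos"][:2]); print(e, "to start",R.T@(np.array([.447,-.02])-e))
for c in("side","top"):
  p=grab_frame(c); save(p,"Q_"+c); x=nuts(p,100); x=x[(abs(x[:,0]-.7)<.12)&(x[:,1]<-.15)&(x[:,2]>.06)];print(c,np.c_[(x[:,:2]-e)@R,x[:,2]].round(3).tolist())
E
```

```text
t: 74.55
ee_pos: [0.737, -0.2545, 0.157]
tcp_rot: [[0.631, 0.776, -0.001], [0.776, -0.631, 0.0], [-0.0, -0.001, -1.0]]
[ 0.73699336 -0.25448008] to start [-0.0008776 -0.3729291]
side []
top []
```

```bash
sed -i 's/x\[:,0\]<.75/x[:,0]<.9/' h.py; python3 - <<'E'
from h import *
s=ctrl.get_state(); R=np.array(s["tcp_rot"])[:2,:2]; e=np.array(s["ee_pos"][:2])
for c in("side","top"):
  p=grab_frame(c); x=nuts(p,100); x=x[(abs(x[:,0]-.76)<.12)&(x[:,1]<-.15)&(x[:,2]>.06)];print(c,np.c_[(x[:,:2]-e)@R,x[:,2]].round(3).tolist())
E
```

```text
side [[0.006, 0.101, 0.105], [0.004, 0.098, 0.104], [-0.003, 0.082, 0.106], [-0.001, 0.074, 0.112], [0.013, 0.102, 0.104], [0.013, 0.096, 0.107], [-0.004, 0.078, 0.101], [-0.003, 0.072, 0.106], [0.016, 0.1, 0.102], [0.002, 0.073, 0.103], [-0.002, 0.072, 0.1], [0.028, 0.095, 0.109], [0.02, 0.097, 0.101], [0.009, 0.067, 0.107], [0.002, 0.069, 0.1], [0.029, 0.089, 0.107], [0.025, 0.087, 0.105], [0.013, 0.071, 0.102], [0.013, 0.065, 0.105], [0.031, 0.089, 0.103], [0.031, 0.083, 0.106], [0.03, 0.078, 0.108], [0.027, 0.075, 0.106], [0.022, 0.074, 0.102], [0.02, 0.071, 0.102], [0.033, 0.082, 0.102], [0.027, 0.076, 0.1], [0.028, 0.065, 0.101], [0.019, 0.069, 0.09], [0.03, 0.044, 0.095], [0.029, 0.039, 0.097], [0.029, 0.034, 0.099], [0.044, 0.043, 0.102], [0.037, 0.044, 0.096], [0.034, 0.041, 0.095], [0.034, 0.036, 0.097], [0.032, 0.032, 0.097], [0.03, 0.028, 0.098], [0.029, 0.024, 0.098], [0.047, 0.047, 0.097], [0.049, 0.039, 0.103], [0.034, 0.032, 0.093], [0.033, 0.027, 0.095], [0.035, 0.02, 0.1], [0.034, 0.015, 0.102], [0.031, 0.075, 0.062], [0.053, 0.048, 0.095], [0.051, 0.044, 0.097], [0
[... 2425 characters left out ...]
], [0.034, 0.027, 0.099], [0.053, 0.012, 0.084], [0.051, 0.012, 0.091], [0.049, 0.011, 0.097], [0.046, 0.014, 0.094], [0.044, 0.016, 0.095], [0.042, 0.018, 0.095], [0.039, 0.019, 0.096], [0.037, 0.021, 0.097], [0.035, 0.023, 0.096], [0.033, 0.026, 0.094], [0.049, 0.01, 0.09], [0.047, 0.01, 0.093], [0.044, 0.01, 0.098], [0.042, 0.013, 0.095], [0.04, 0.014, 0.099], [0.037, 0.017, 0.097], [0.035, 0.018, 0.098], [0.033, 0.02, 0.098], [0.045, 0.01, 0.088], [0.042, 0.01, 0.092], [0.04, 0.013, 0.09], [0.038, 0.013, 0.095], [0.036, 0.013, 0.1], [0.033, 0.016, 0.097], [0.031, 0.017, 0.1], [0.04, 0.012, 0.082], [0.038, 0.008, 0.097], [0.036, 0.011, 0.094], [0.034, 0.014, 0.092], [0.031, 0.016, 0.092]]
```

```bash
python3 - <<'E'
from h import *
s=ctrl.get_state(); print(s["ee_pos"],s["contact_force"])
R=np.array(s["tcp_rot"])[:2,:2]; e=np.array(s["ee_pos"][:2])
for c in("side","top"):
  p=grab_frame(c); save(p,"R_"+c)
  hsv=cv2.cvtColor(p["frame"],cv2.COLOR_RGB2HSV).astype(int)
  n,l,st,ce=cv2.connectedComponentsWithStats(((hsv[...,1]>90)&(hsv[...,0]<22)&(hsv[...,2]>85)).astype(np.uint8))
  for i in range(1,n):
    x=cloud(p,l==i)
    if len(x) and 2<st[i,4]<60 and .36<x[:,0].mean()<.9 and -.5<x[:,1].mean()<.13: print(c,st[i],x.mean(0).round(3),((x.mean(0)[:2]-e)@R).round(3))
E
```

```text
[ 0.73705307 -0.25430931  0.1569606 ] [-4.68415168 -3.90052402 -1.03558812]
side [284 128   8   8  11] [ 0.583 -0.485  0.01 ] [-0.276  0.025]
side [278 138   4   3   6] [ 0.628 -0.44   0.01 ] [-0.213  0.033]
side [234 147  10  10  54] [ 0.81  -0.293  0.098] [0.016 0.081]
side [274 169   3   3   7] [ 0.667 -0.246  0.013] [-0.038 -0.059]
side [280 169   3   3   8] [ 0.642 -0.245  0.011] [-0.053 -0.08 ]
side [261 177   3   3   6] [ 0.727 -0.213  0.01 ] [ 0.026 -0.034]
side [282 177   3   3   7] [ 0.64  -0.195  0.013] [-0.015 -0.112]
side [252 178   3   3   7] [ 0.767 -0.213  0.01 ] [ 0.051 -0.003]
side [336 191   3   3   8] [ 0.427 -0.079  0.018] [-0.059 -0.351]
side [329 193   3   3   7] [ 0.457 -0.071  0.022] [-0.034 -0.333]
side [334 194   3   3   6] [ 0.44  -0.061  0.021] [-0.037 -0.352]
side [339 209   4   3   9] [0.432 0.014 0.016] [ 0.016 -0.406]
side [330 214   7   4  17] [0.467 0.038 0.019] [ 0.057 -0.394]
top [397 138   3   3   8] [ 0.775 -0.185  0.014] [ 0.077 -0.014]
top [405 140   3   3   8] [ 0.769 -0.211  0.014] [ 0.053 -0.003]
top [406 153   2   3   6] [ 0.726 -0.213  0.013] [ 0.024 -0.035]
top [401 179   3   3   7] [ 0.641 -0.199  0.015] [-0.018 -0.11 ]
```

The scoop bumped a jar at (0.80,-0.23) and its two nuts dropped onto the worktop. Two other nuts lie beside the bin's +y wall, and I can scoop those against the wall. That means facing the scoop the other way, so I set it down on the worktop and regrasp it turned by 180°.

To row units: -0.2445 m is -48.9, -0.22 m is -44, 51 degrees is 12.75.

```bash
python3 -m crank '{"offsets":[[-6,0,0,0,0],[-12,-4,0,1,0],[-18,-12,0,3,0],[-24,-20,0,5,0],[-30.8,-28,0,7,0],[-30.8,-36,0,9,0],[-30.8,-44,0,11,0],[-30.8,-48.9,0,12.75,0],[-30.8,-48.9,6,12.75,0],[-30.8,-48.9,12,12.75,0],[-30.8,-48.9,12,12.75,0]]}' | head -5; python3 - <<'E'
from h import *
s=ctrl.get_state(); print(s["ee_pos"],s["contact_force"])
p=grab_frame("side")
for d in masks_of("scoop",p)[:2]:
    x=cloud(p,d["region"]);x=x[x[:,2]<.14]; print(round(d["confidence"],2),len(x),x.mean(0).round(3),x.min(0).round(3),x.max(0).round(3))
E
```

```text
t: 75.95
ee_pos: [0.4511, -0.2184, 0.0954]
tcp_rot: [[1.0, -0.003, -0.0], [-0.003, -1.0, 0.003], [-0.0, -0.003, -1.0]]
contact_force: [-0.5, 0.9, -0.9]
gripper_width: 0.0136
[ 0.45108506 -0.2184231   0.09541995] [-0.47476926  0.90898521 -0.9295926 ]
0.43 129 [ 0.451 -0.217  0.039] [ 0.416 -0.28  -0.011] [ 0.476 -0.188  0.097]
```

```bash
python3 -m crank '{"offsets":[[0,0,3,0,0],[0,0,5.2,0,0],[0,0,5.8,0,0],[0,0,5.8,0,0],[0,0,5.8,0,0]]}' | grep -E 'ee_pos|contact'; python3 -m crank '{"offsets":[[0,0,0.2,0,0],[0,0,0.4,0,0],[0,0,0.4,0,0]]}' | grep -E 'ee_pos|contact'; python3 - <<'E'
from h import *
for c in("side","top"):
  p=grab_frame(c); save(p,"S_"+c)
  for d in masks_of("scoop",p)[:1]:
    x=cloud(p,d["region"]);x=x[(x[:,2]<.14)&(x[:,1]<-.17)&(x[:,1]>-.27)]; print(c,round(d["confidence"],2),len(x))
    for a,b in((.0,.012),(.012,.03),(.03,.05),(.05,.07)):
      y=x[(x[:,2]>a)&(x[:,2]<b)]
      if len(y): print(a,len(y),y.mean(0).round(3),y.min(0).round(3),y.max(0).round(3))
E
```

```text
ee_pos: [0.4515, -0.2202, 0.0698]
contact_force: [-1.3, 0.6, 6.8]
ee_pos: [0.4514, -0.2202, 0.0696]
contact_force: [-4.5, 1.0, 20.6]
side 0.59 97
0.0 42 [ 0.459 -0.221  0.005] [ 0.436 -0.242  0.001] [ 0.476 -0.197  0.011]
0.012 29 [ 0.454 -0.212  0.02 ] [ 0.436 -0.242  0.012] [ 0.468 -0.188  0.03 ]
0.03 18 [ 0.447 -0.213  0.037] [ 0.433 -0.231  0.03 ] [ 0.471 -0.192  0.049]
0.05 2 [ 0.45  -0.208  0.054] [ 0.447 -0.209  0.052] [ 0.452 -0.207  0.055]
```

```bash
python3 -m crank '{"offsets":[[0,0,-0.4,0,0],[0,0,-0.4,0,0],[0,0,-0.4,0,0.03],[0,0,-0.4,0,0.06],[0,0,-0.4,0,0.07],[0,0,-0.4,0,0.07],[0,0,-8,0,0.07],[0,0,-16,0,0.07],[0,0,-16,0,0.07]]}' | grep -E 'ee_pos|contact|width'; python3 - <<'E'
from h import *
for c in("side","top"):
  p=grab_frame(c); save(p,"T_"+c)
  for d in masks_of("scoop",p)[:1]:
    x=cloud(p,d["region"]);x=x[(x[:,2]<.14)&(x[:,1]<-.17)&(x[:,1]>-.27)]; print(c,round(d["confidence"],2),len(x))
    for a,b in((.0,.012),(.012,.03),(.03,.05),(.05,.07),(.07,.085),(.085,.105)):
      y=x[(x[:,2]>a)&(x[:,2]<b)]
      if len(y): print(a,len(y),y.mean(0).round(3),y.min(0).round(3),y.max(0).round(3))
print(ctrl.get_state()["ee_pos"])
E
```

```text
ee_pos: [0.4533, -0.2214, 0.15]
contact_force: [0.8, 0.0, -0.1]
gripper_width: 0.07
side 0.65 0
top 0.62 8
0.012 1 [ 0.439 -0.215  0.029] [ 0.439 -0.215  0.029] [ 0.439 -0.215  0.029]
0.03 3 [ 0.437 -0.214  0.041] [ 0.436 -0.215  0.034] [ 0.439 -0.213  0.048]
0.05 4 [ 0.436 -0.215  0.059] [ 0.433 -0.215  0.055] [ 0.439 -0.214  0.069]
[ 0.4499519  -0.21898127  0.14534248]
```

```bash
python3 -m crank '{"offsets":[[0,-10,-4,-2,0.07],[0,-20,-4,-4,0.07],[0,-24,-4,-6,0.07],[0,-24,-4,-8,0.07],[0,-24,-4,-10,0.07],[0,-24,-4,-12,0.07],[0,-24,-4,-14,0.07],[0,-24,-4,-16,0.07],[0,-24,-4,-18,0.07],[0,-24,-4,-20,0.07],[0,-24,-4,-22,0.07],[0,-24,-4,-23,0.07]]}' >/dev/null;  python3 -m crank '{"offsets":[[0,0,0,-2,0.07],[0,0,0,-4,0.07],[0,0,0,-6,0.07],[0,0,0,-8,0.07],[0,0,0,-10,0.07],[0,0,0,-12,0.07],[0,0,0,-14,0.07],[0,0,0,-16,0.07],[0,0,0,-18,0.07],[0,0,0,-20,0.07],[0,0,0,-22,0.07],[0,0,0,-22,0.07]]}' | head -5
python3 - <<'E'
from h import *
for c in("side","top"):
  p=grab_frame(c); save(p,"U_"+c)
  ms=masks_of("scoop",p); print(c,[(round(d["confidence"],2),np.round(d["at"])) for d in ms])
  x=cloud(p,np.ones((400,640),bool)); v=p["frame"].max(2)[p["depth"]>0]
  k=(abs(x[:,0]-.46)<.06)&(abs(x[:,1]+.22)<.045)&(x[:,2]<.13)&(x[:,2]>.008); x=x[k]; 
  for a,b in((.008,.02),(.02,.03),(.03,.05),(.05,.07),(.07,.085),(.085,.105)):
      y=x[(x[:,2]>a)&(x[:,2]<b)]
      if len(y): print(a,len(y),y.mean(0).round(3),y.min(0).round(3),y.max(0).round(3))
print(ctrl.get_state()["ee_pos"],ctrl.get_state()["tcp_rot"])
E
```

```text
t: 80.55
ee_pos: [0.4499, -0.0991, 0.1648]
tcp_rot: [[-1.0, 0.002, -0.003], [0.002, 1.0, 0.002], [0.003, 0.002, -1.0]]
contact_force: [0.3, -0.0, -0.1]
gripper_width: 0.0695
side [(0.2, array([334., 212.]))]
0.008 33 [ 0.473 -0.224  0.014] [ 0.44  -0.264  0.008] [ 0.519 -0.196  0.02 ]
0.02 19 [ 0.455 -0.216  0.024] [ 0.428 -0.241  0.02 ] [ 0.515 -0.197  0.028]
0.03 19 [ 0.439 -0.212  0.04 ] [ 0.428 -0.221  0.03 ] [ 0.451 -0.205  0.05 ]
0.05 10 [ 0.439 -0.213  0.06 ] [ 0.433 -0.222  0.051] [ 0.445 -0.208  0.068]
0.07 4 [ 0.441 -0.212  0.074] [ 0.437 -0.219  0.07 ] [ 0.444 -0.204  0.081]
top []
[ 0.4505214  -0.09939757  0.1656101 ] [[-9.99992350e-01  3.70474428e-03 -1.25452054e-03]
 [ 3.70395246e-03  9.99992940e-01  6.32914531e-04]
 [ 1.25685647e-03  6.28263005e-04 -9.99999013e-01]]
```

```bash
python3 - <<'E'
from h import *
K=None
for c in("side","top"):
  p=grab_frame(c); C=np.array(p["xyz"]); A=np.array(p["attitude"])
  def proj(w):
    q=A.T@(np.array(w)-C); s=np.array([q[0],-q[1]])/-q[2]; s=s*(1+p["k1"]*(s@s)); k=np.array(p["K"]); return k[0,0]*s[0]+k[0,2],k[1,1]*s[1]+k[1,2]
  u,v=map(int,proj((.46,-.218,.04))); print(c,u,v,"top of handle if at .44,-.22,.095:",np.round(proj((.44,-.22,.095))),"origin",np.round(proj((.471,-.22,0))))
  V=p["frame"].max(2)[v-16:v+12,u-12:u+20]; print(np.array2string(V,max_line_width=250))
E
```

```text
side 323 164 top of handle if at .44,-.22,.095: [328. 155.] origin [321. 171.]
[[169 172 164 165 180 185 184 187 186 184 185 188 187 184 191 163  43  13  23  19  24  23  24  26  20  22  21  59 136 176 171 168]
 [168 172 164 164 177 182 186 187 190 188 190 190 190 189 190 167  67  19  32  26  21  24  26  19  22  21  21  74 145 174 170 166]
 [168 173 156 145 180 182 182 190 190 191 192 192 190 189 191 177 111  33  36  33  17  23  24  19  21  18  22  51 120 163 166 170]
 [166 170 151 137 177 183 181 186 193 192 194 192 191 189 190 195 170  53  30  25  18  26  28  33  32  30  20  61 116 151 166 168]
 [169 170 164 148 158 184 186 181 187 194 194 192 193 191 192 197 162  26  28  22  20  26  39  60  55  46  19  89 164 173 170 168]
 [171 173 171 157 138 168 182 181 180 187 189 191 192 194 193 199 163  27  32  24  16  28  42  65  59  38  17 106 178 173 170 168]
 [170 170 170 168 149 141 161 178 185 184 189 186 188 186 186 194 157  23  25  26  17  17  36  59  63  45  12 104 177 172 171 168]
 [170 169 167 171 169 154 148 153 164 183 186 181 182 178 177 184 155  23  16  25  18   7  21  53  65  4
[... 5694 characters left out ...]
 91  82  78  82  85  87  86  84  84  86  87]
 [ 96  95  95  99  97  99 103 101 101 104 103 106 105 106 105 106 111 111 109 106  97  86  83  78  80  83  87  86  84  85  83  87]
 [ 92  95  96  97  98  98  97 100  99 102 100 105 102 105 108 108 110 105 106  97  89  80  79  77  85  87  85  84  85  84  84  93]
 [ 91  93  97  96  97  96  97  98  99 101  99 101 103 102 103 104 107 104 100  90  82  75  76  79  85  83  86  85  84  87  85  92]
 [ 87  91  88  91  95  97  96  99  99  97  99 101  98 100 102 104 102 101  92  86  80  79  79  80  85  81  87  85  85  84  89 105]
 [ 88  86  90  93  91  93  92  97  94  97  96  99  97 101 100 101 100  99  90  85  78  78  77  79  86  90  87  85  84  85  88 103]]
```

Units first: shifts go in units of 5 mm and turns go in units of 4 degrees. So 0.2 m is 40, 0.1 m is 20.

```bash
python3 -m crank '{"offsets":[[0,10,-4,0,0.07],[0,20,-8,0,0.07],[0,30,-8,0,0.07],[0,40,-8,0,0.07],[0,50,-8,0,0.07],[0,54,-8,0,0.07]]}' | head -2
python3 - <<'E'
from h import *
for c in("side","top"):
  p=grab_frame(c); save(p,"V_"+c)
  for d in masks_of("scoop",p)[:1]:
    x=cloud(p,d["region"]); print(c,round(d["confidence"],2),np.round(d["at"]),len(x))
    for a,b in((-.01,.008),(.008,.02),(.02,.03),(.03,.05),(.05,.07),(.07,.085),(.085,.12)):
      y=x[(x[:,2]>a)&(x[:,2]<b)]
      if len(y): print(a,len(y),y.mean(0).round(3),y.min(0).round(3),y.max(0).round(3))
      if b==.05 and len(y)>4: print(cv2.minAreaRect((y[:,:2]*1000).astype(np.float32)))
  print("shells",[np.round(d["at"]) for d in masks_of("shell_0",p)])
E
```

```text
t: 81.45
ee_pos: [0.4508, 0.1737, 0.2064]
side 0.51 [328. 163.] 159
-0.01 54 [ 0.457 -0.223  0.001] [ 0.414 -0.275 -0.006] [ 0.479 -0.196  0.007]
0.008 29 [ 0.456 -0.217  0.014] [ 0.437 -0.242  0.008] [ 0.47  -0.191  0.019]
0.02 17 [ 0.446 -0.213  0.025] [ 0.427 -0.24   0.02 ] [ 0.466 -0.195  0.029]
0.03 16 [ 0.439 -0.213  0.041] [ 0.429 -0.218  0.032] [ 0.45  -0.208  0.05 ]
((439.4784851074219, -214.18370056152344), (8.978864669799805, 21.409425735473633), 75.57203674316406)
0.05 14 [ 0.437 -0.213  0.06 ] [ 0.426 -0.216  0.053] [ 0.446 -0.208  0.07 ]
0.07 14 [ 0.434 -0.213  0.076] [ 0.425 -0.224  0.071] [ 0.442 -0.206  0.083]
0.085 15 [ 0.433 -0.214  0.092] [ 0.425 -0.22   0.085] [ 0.442 -0.208  0.099]
shells [array([332., 207.]), array([337., 225.]), array([332., 214.])]
top 0.71 [410. 236.] 233
-0.01 145 [ 0.465 -0.219  0.001] [ 0.437 -0.245 -0.006] [ 0.485 -0.198  0.007]
0.008 15 [ 0.461 -0.217  0.012] [ 0.452 -0.241  0.008] [ 0.477 -0.199  0.018]
0.02 17 [ 0.456 -0.214  0.025] [ 0.449 -0.237  0.02 ] [ 0.47  -0.2    0.029]
0.03 12 [ 0.442 -0.215  0.039] [ 0.433 -0.224  0.031] [ 0.452 -0.214  0.046]
((443.7944030761719, -216.3172607421875), (5.859067916870117, 21.175655364990234), 63.619510650634766)
0.05 12 [ 0.441 -0.216  0.061] [ 0.43  -0.224  0.052] [ 0.448 -0.214  0.07 ]
0.07 7 [ 0.436 -0.215  0.079] [ 0.43  -0.216  0.073] [ 0.444 -0.214  0.084]
0.085 25 [ 0.436 -0.219  0.095] [ 0.429 -0.226  0.086] [ 0.444 -0.214  0.1  ]
shells [array([377., 200.]), array([334., 232.]), array([315., 236.]), array([367., 240.])]
```

To row units: -0.2 m is -40, 0.0145 m is 2.9.

```bash
python3 -m crank '{"offsets":[[0.6,-10,0,0,0.07],[1.2,-20,0,0,0.07],[1.8,-30,0,0,0.07],[2.4,-40,0,0,0.07],[2.9,-50,0,0,0.07],[2.9,-60,0,0,0.07],[2.9,-70,0,0,0.07],[2.9,-77.8,0,0,0.07],[2.9,-77.8,8,0,0.07],[2.9,-77.8,16,0,0.07],[2.9,-77.8,24,0,0.07],[2.9,-77.8,27,0,0.07]]}' >/dev/null;  python3 -m crank '{"offsets":[[0,0,0.6,0,0.07],[0,0,1.2,0,0.07],[0,0,1.2,0,0.07]]}' | head -2; python3 -m crank '{"offsets":[[0,0,0,0,0],[0,0,0,0,0],[0,0,0,0,0],[0,0,0,0,0],[0,0,0,0,0],[0,0,0,0,0],[0,0,0,0,0],[0,0,0,0,0],[0,0,0,0,0]]}' 110
```

```text
t: 83.25
ee_pos: [0.4364, -0.2195, 0.0658]
t: 84.15
ee_pos: [0.4364, -0.2186, 0.0657]
tcp_rot: [[-1.0, 0.002, 0.001], [0.002, 1.0, -0.0], [-0.001, -0.0, -1.0]]
contact_force: [-0.7, 0.1, 6.3]
gripper_width: 0.0125
gripper_force: 107.1
```

To row units: -0.237 m is -47.4, -0.1 m is -20, 88 degrees is 22.

```bash
python3 -m crank '{"offsets":[[0,0,-8,0,0],[-4,1,-16,2,0],[-12,2,-17,4,0],[-20,3,-17,6,0],[-28,4,-17,8,0],[-36,5,-17,10,0],[-44,6,-17,12,0],[-47.4,7.08,-17,14,0],[-47.4,7.08,-17,16,0],[-47.4,7.08,-17,18,0],[-47.4,7.08,-17,20,0],[-47.4,7.08,-17,22,0]]}' >/dev/null;  python3 -m crank '{"offsets":[[0,0,0,2,0],[0,0,0,4,0],[0,0,0,4.5,0],[0,0,0,4.5,0]]}' ; python3 - <<'E'
from h import *
b=np.array([.5945,-.273]); a=np.radians(-15.9); R=np.array([[np.cos(a),np.sin(a)],[-np.sin(a),np.cos(a)]])
s=ctrl.get_state(); t=(s["ee_pos"][:2]-b)@R.T; print("tcp",s["ee_pos"],t)
for c in("side","top"):
  p=grab_frame(c); save(p,"W_"+c)
  hsv=cv2.cvtColor(p["frame"],cv2.COLOR_RGB2HSV).astype(int)
  n,l,st,ce=cv2.connectedComponentsWithStats(((hsv[...,1]>90)&(hsv[...,0]<22)&(hsv[...,2]>85)).astype(np.uint8))
  for i in range(1,n):
    w=on_z(p,ce[i],.012)
    if 2<st[i,4]<20 and .55<w[0]<.8 and -.32<w[1]<-.15: print(c,st[i,4],w.round(3),((w[:2]-b)@R.T).round(4))
E
```

```text
t: 85.75
ee_pos: [0.6727, -0.1832, 0.1493]
tcp_rot: [[0.277, 0.961, -0.002], [0.961, -0.277, 0.001], [0.0, -0.002, -1.0]]
contact_force: [0.2, 0.0, -1.4]
gripper_width: 0.013
gripper_force: 107.5
tcp [ 0.67265247 -0.18316977  0.14927192] [0.05055264 0.10780404]
side 8 [ 0.642 -0.244  0.012] [0.0377 0.041 ]
side 6 [ 0.727 -0.211  0.012] [0.1103 0.0956]
side 7 [ 0.64  -0.196  0.012] [0.0231 0.0864]
side 7 [ 0.767 -0.211  0.012] [0.149  0.1067]
top 9 [ 0.775 -0.186  0.012] [0.1496 0.1329]
```

To row units: 0.083 m is 16.6, 0.0012 m is 0.24.

```bash
python3 -m crank '{"offsets":[[0,0.24,6,0,0],[0,0.24,11,0,0],[0,0.24,14,0,0],[0,0.24,15.6,0,0],[0,0.24,16.4,0,0],[0,0.24,16.6,0,0],[0,0.24,16.6,0,0],[0,0.24,16.6,0,0]]}' | grep -E 'ee_pos|contact'; python3 -m crank '{"offsets":[[0,0,0.16,0,0],[0,0,0.16,0,0]]}' | grep -E 'ee_pos|contact'
```

```text
ee_pos: [0.6751, -0.1842, 0.0683]
contact_force: [0.4, 0.1, -1.5]
ee_pos: [0.6746, -0.184, 0.0668]
contact_force: [0.5, 0.2, -1.1]
```

```bash
python3 -m crank '{"offsets":[[0,0,0.2,0,0],[0,0,0.2,0,0],[-1,0,0.2,0,0],[-2.2,0,0.2,0,0],[-3.4,0,0.2,0,0],[-4.4,0,0.2,0,0],[-5,0,0.2,0,0],[-5,0,0.2,0,0]]}' | grep -E 'ee_pos|contact'; python3 -m crank '{"offsets":[[-0.4,0,0,0,0],[-0.8,0,0,0,0],[-0.8,0,0,0,0]]}' | grep -E 'ee_pos|contact'; python3 - <<'E'
from h import *
b=np.array([.5945,-.273]); a=np.radians(-15.9); R=np.array([[np.cos(a),np.sin(a)],[-np.sin(a),np.cos(a)]])
for c in("side","top"):
  p=grab_frame(c); save(p,"X_"+c)
  hsv=cv2.cvtColor(p["frame"],cv2.COLOR_RGB2HSV).astype(int)
  n,l,st,ce=cv2.connectedComponentsWithStats(((hsv[...,1]>90)&(hsv[...,0]<22)&(hsv[...,2]>85)).astype(np.uint8))
  for i in range(1,n):
    w=on_z(p,ce[i],.012)
    if 1<st[i,4]<30 and .55<w[0]<.8 and -.32<w[1]<-.15: print(c,st[i,4],w.round(3),((w[:2]-b)@R.T).round(4))
E
```

```text
ee_pos: [0.6675, -0.209, 0.0657]
contact_force: [-0.5, -1.6, 4.4]
ee_pos: [0.6666, -0.2118, 0.0658]
contact_force: [0.1, 1.4, 5.8]
side 7 [ 0.642 -0.249  0.012] [0.0391 0.036 ]
side 6 [ 0.727 -0.211  0.012] [0.1103 0.0956]
side 7 [ 0.619 -0.193  0.012] [0.002  0.0839]
side 7 [ 0.767 -0.211  0.012] [0.149  0.1067]
top 8 [ 0.775 -0.186  0.012] [0.1499 0.1334]
top 9 [ 0.769 -0.212  0.012] [0.1509 0.1063]
```

```bash
python3 -m crank '{"offsets":[[-0.4,0,0,0,0],[-0.6,0,0,0,0],[-0.6,0,0,0,0]]}' | grep -E 'ee_pos|contact'; python3 -m crank '{"offsets":[[-0.4,0,0,0,0],[-0.4,0,0,0,0],[-0.4,0,0,0,0]]}' | grep -E 'ee_pos|contact'
```

```text
ee_pos: [0.6658, -0.2145, 0.0658]
contact_force: [-0.1, 1.3, 5.1]
ee_pos: [0.6653, -0.2165, 0.0657]
contact_force: [-0.1, 1.5, 6.0]
```

To row units: -0.003 m is -0.6, -0.002 m is -0.4.

```bash
python3 -m crank '{"offsets":[[-0.4,0,0,0,0],[-0.6,0,0,0,0],[-0.6,0,0,0,0]]}' | grep -E 'ee_pos|contact'; python3 -m crank '{"offsets":[[-0.4,0,0,0,0],[-0.6,0,0,0,0],[-0.6,0,0,0,0]]}' | grep -E 'ee_pos|contact'; python3 - <<'E'
from h import *
b=np.array([.5945,-.273]); a=np.radians(-15.9); R=np.array([[np.cos(a),np.sin(a)],[-np.sin(a),np.cos(a)]])
s=ctrl.get_state(); t=(s["ee_pos"][:2]-b)@R.T; print("tcp",s["ee_pos"],t)
for c in("side",):
  p=grab_frame(c); save(p,"Y_"+c)
  x=nuts(p,85); q=(x[:,:2]-b)@R.T; k=(abs(q[:,0]-.05)<.05)&(abs(q[:,1]-.04)<.03); print(np.c_[q[k],x[k,2]].round(3).tolist())
E
```

```text
ee_pos: [0.6646, -0.2186, 0.0658]
contact_force: [1.5, 3.0, 4.7]
ee_pos: [0.6644, -0.2192, 0.0661]
contact_force: [3.0, 7.7, 6.6]
tcp [ 0.66442227 -0.21923796  0.0661122 ] [0.05251853 0.07086103]
[[0.038, 0.04, 0.023], [0.042, 0.042, 0.018], [0.039, 0.038, 0.014]]
```

To row units: -0.06 m is -12, -0.036 m is -7.2.

```bash
python3 -m crank '{"offsets":[[0.4,0,-0.4,0,0],[0.4,0,-1.2,0,0],[0.4,0,-2.4,0,0],[0.4,0,-3.8,0,0],[0.4,0,-5.4,0,0],[0.4,0,-7,0,0],[0.4,0,-8.6,0,0],[0.4,0,-10,0,0],[-1.2,0,-11.2,0,0],[-4.4,0,-12,0,0],[-7.2,0,-12,0,0],[-9.4,0,-12,0,0]]}'>/dev/null; python3 -m crank '{"offsets":[[-1.4,0,0,0,0],[-2.4,0,0,0,0],[-3,0,0,0,0],[-3.2,0,0,0,0],[-3.2,0,0,0,0]]}' | grep -E 'ee_pos|contact'; python3 - <<'E'
from h import *
s=ctrl.get_state(); R=np.array(s["tcp_rot"])[:2,:2]; e=np.array(s["ee_pos"][:2])
for c in("side","top"):
  p=grab_frame(c); save(p,"Z_"+c)
  hsv=cv2.cvtColor(p["frame"],cv2.COLOR_RGB2HSV).astype(int)
  n,l,st,ce=cv2.connectedComponentsWithStats(((hsv[...,1]>90)&(hsv[...,0]<22)&(hsv[...,2]>85)).astype(np.uint8))
  for i in range(1,n):
    x=cloud(p,l==i)
    if len(x)>1 and st[i,4]<40:
      w=np.median(x,0)
      if .5<w[0]<.8 and -.42<w[1]<-.15: print(c,st[i,4],w.round(3),"tool",((w[:2]-e)@R).round(3))
E
```

```text
ee_pos: [0.6459, -0.2825, 0.1252]
contact_force: [0.2, -1.2, -0.7]
side 6 [ 0.727 -0.209  0.014] tool [0.093 0.058]
side 7 [ 0.619 -0.19   0.014] tool [ 0.082 -0.052]
side 7 [ 0.766 -0.213  0.014] tool [0.1   0.096]
top 7 [ 0.775 -0.185  0.016] tool [0.129 0.097]
top 8 [ 0.768 -0.211  0.013] tool [0.102 0.098]
top 6 [ 0.724 -0.213  0.016] tool [0.088 0.056]
```

```bash
python3 -m crank '{"offsets":[[0,0,-0.6,0.125,0],[0,0,-1.8,0.5,0],[0,0,-3.2,1.125,0],[0,0,-4.6,1.875,0],[0,0,-5.6,2.625,0],[0,0,-6.2,3.375,0],[0,0,-6.4,4.125,0],[0,0,-6.4,4.875,0],[0,0,-6.4,5.625,0],[0,0,-6.4,6.375,0],[0,0,-6.4,7.125,0],[0,0,-6.4,7.875,0]]}'>/dev/null; python3 -m crank '{"offsets":[[0,0,0,0.75,0],[0,0,0,1.5,0],[0,0,0,2.25,0],[0,0,0,3,0],[0,0,0,3.75,0],[0,0,0,4.5,0],[0,0,0,5,0],[0,0,0,5.375,0],[0,0,0,5.625,0],[0,0,0,5.625,0]]}'| grep -E 'ee_pos|contact'; python3 - <<'E'
from h import *
s=ctrl.get_state(); R=np.array(s["tcp_rot"])[:2,:2]; e=np.array(s["ee_pos"][:2]); print(R)
for c in("side","top"):
  p=grab_frame(c); save(p,"a1_"+c)
  hsv=cv2.cvtColor(p["frame"],cv2.COLOR_RGB2HSV).astype(int)
  n,l,st,ce=cv2.connectedComponentsWithStats(((hsv[...,1]>90)&(hsv[...,0]<22)&(hsv[...,2]>85)).astype(np.uint8))
  for i in range(1,n):
    x=cloud(p,l==i)
    if len(x)>1 and st[i,4]<60:
      w=np.median(x,0)
      if .5<w[0]<.8 and -.42<w[1]<-.15: print(c,st[i,4],w.round(3),"tool",((w[:2]-e)@R).round(3))
E
```

```text
ee_pos: [0.6459, -0.2828, 0.1576]
contact_force: [-0.8, -0.9, -0.6]
[[ 0.94038222  0.34011935]
 [ 0.34011942 -0.94038223]]
side 9 [ 0.621 -0.295  0.106] tool [-0.027  0.003]
side 6 [ 0.727 -0.21   0.015] tool [ 0.101 -0.041]
side 7 [ 0.619 -0.195  0.01 ] tool [ 0.004 -0.092]
side 7 [ 0.766 -0.209  0.014] tool [ 0.138 -0.028]
top 8 [ 0.774 -0.185  0.016] tool [ 0.153 -0.048]
top 8 [ 0.769 -0.212  0.014] tool [ 0.14  -0.025]
top 6 [ 0.724 -0.213  0.015] tool [ 0.098 -0.039]
top 6 [ 0.621 -0.194  0.013] tool [ 0.007 -0.092]
```

To row units: 0.002 m is 0.4, -0.206 m is -41.2.

```bash
python3 -m crank '{"offsets":[[0,-0.8,0,0,0],[0.2,-2.6,0,0,0],[0.4,-5.6,0,0,0],[0.8,-9.2,0,0,0],[1.2,-13.2,0,0,0],[1.8,-17.2,0,0,0],[2.4,-21.2,0,0,0],[3,-25.2,0,0,0],[3.6,-29.2,0,0,0],[4.2,-33.2,0,0,0],[4.8,-37.2,0,0,0],[5.4,-41.2,0,0,0]]}' >/dev/null; python3 -m crank '{"offsets":[[0.6,-4,0,0,0],[1.2,-8,0,0,0],[1.8,-12,0,0,0],[2.4,-16,0,0,0],[3,-20,0,0,0],[3.6,-24,0,0,0],[4,-28,0,0,0],[4.4,-32,0,0,0],[4.6,-35.6,0,0,0],[4.6,-38.4,0,0,0],[4.6,-40.2,0,0,0],[4.6,-41.1,0,0,0]]}' | grep -E 'ee_pos'; python3 - <<'E'
from h import *
s=ctrl.get_state(); R=np.array(s["tcp_rot"])[:2,:2]; e=np.array(s["ee_pos"][:2]); print(e,R)
b=np.array([.5945,-.273]); a=np.radians(-15.9); Rb=np.array([[np.cos(a),np.sin(a)],[-np.sin(a),np.cos(a)]])
for c in("side","top"):
  p=grab_frame(c); save(p,"a2_"+c)
  hsv=cv2.cvtColor(p["frame"],cv2.COLOR_RGB2HSV).astype(int)
  n,l,st,ce=cv2.connectedComponentsWithStats(((hsv[...,1]>90)&(hsv[...,0]<22)&(hsv[...,2]>85)).astype(np.uint8))
  for i in range(1,n):
    x=cloud(p,l==i)
    if len(x)>1 and st[i,4]<60:
      w=np.median(x,0)
      if .38<w[0]<.7 and -.42<w[1]<.2: print(c,st[i,4],w.round(3),"tool",((w[:2]-e)@R).round(3),"bin",(Rb@(w[:2]-b)).round(3))
  for d in masks_of("shell_0",p)[:5]:
    x=cloud(p,d["region"]);x=x[x[:,2]<.04]
    if len(x): print(round(d["confidence"],2),np.round(d["at"]),len(x),((x.min(0)+x.max(0))/2).round(3),x.mean(0).round(3))
E
```

```text
ee_pos: [0.5523, 0.122, 0.1574]
[0.55230543 0.12201029] [[ 0.93996471  0.34127166]
 [ 0.34127165 -0.93996471]]
side 7 [ 0.619 -0.193  0.013] tool [-0.045  0.318] bin [0.001 0.084]
side 15 [ 0.432 -0.07   0.018] tool [-0.179  0.14 ] bin [-0.212  0.15 ]
side 8 [ 0.459 -0.073  0.016] tool [-0.155  0.152] bin [-0.185  0.155]
side 9 [0.432 0.015 0.016] tool [-0.15  0.06] bin [-0.235  0.232]
side 17 [0.466 0.04  0.019] tool [-0.109  0.048] bin [-0.209  0.266]
side 16 [0.527 0.115 0.108] tool [-0.026 -0.002] bin [-0.171  0.355]
0.57 [331. 213.] 154 [0.466 0.022 0.014] [0.466 0.023 0.013]
0.46 [337. 223.] 154 [0.455 0.087 0.013] [0.453 0.084 0.012]
0.46 [334. 190.] 91 [ 0.438 -0.082  0.013] [ 0.44  -0.083  0.014]
top 6 [ 0.621 -0.194  0.014] tool [-0.043  0.321] bin [0.004 0.083]
top 24 [0.526 0.114 0.108] tool [-0.027 -0.002] bin [-0.172  0.354]
top 49 [0.471 0.038 0.02 ] tool [-0.105  0.051] bin [-0.204  0.265]
top 8 [0.431 0.012 0.018] tool [-0.152  0.062] bin [-0.235  0.229]
0.69 [365. 243.] 126 [ 0.446 -0.079  0.014] [ 0.448 -0.084  0.01 ]
0.68 [333. 232.] 170 [0.471 0.019 0.014] [0.473 0.018 0.011]
```

To row units: 0.0625 m is 12.5, 0.058 m is 11.6.

```bash
python3 -m crank '{"offsets":[[0,0.2,1,0,0],[0,0.2,2.8,0,0],[0,0.2,5.2,0,0],[0,0.2,7.6,0,0],[0,0.2,10,0,0],[0,0.2,11.6,0,0],[0,0.2,12.4,0,0],[0,0.2,12.5,0,0],[0,0.2,12.5,0,0]]}' | grep ee_pos; python3 -m crank '{"offsets":[[-0.6,0,0,0,0],[-2.6,0,0,0,0],[-5.8,0,0,0,0],[-9.4,0,0,0,0],[-9.4,0,0,0,0],[-9.4,0,0,0,0],[-9.4,0,0,0,0],[-9.4,0,0,0,0],[-9.4,0,0,0,0]]}' | grep ee_pos; python3 - <<'E'
from h import *
s=ctrl.get_state(); R=np.array(s["tcp_rot"])[:2,:2]; e=np.array(s["ee_pos"][:2])
for c in("side","top"):
  p=grab_frame(c); save(p,"a3_"+c)
  hsv=cv2.cvtColor(p["frame"],cv2.COLOR_RGB2HSV).astype(int)
  n,l,st,ce=cv2.connectedComponentsWithStats(((hsv[...,1]>90)&(hsv[...,0]<22)&(hsv[...,2]>95)).astype(np.uint8))
  for i in range(1,n):
    x=cloud(p,l==i)
    if len(x)>1 and st[i,4]<60:
      w=np.median(x,0)
      if .38<w[0]<.6 and -.12<w[1]<.2: print(c,st[i],w.round(3),"tool",((w[:2]-e)@R).round(3))
  for d in masks_of("shell_0",p)[:5]:
    x=cloud(p,d["region"]);x=x[x[:,2]<.04]
    if len(x): print(round(d["confidence"],2),np.round(d["at"]),len(x),((x.min(0)+x.max(0))/2).round(3),x.mean(0).round(3))
E
```

```text
ee_pos: [0.5533, 0.1202, 0.095]
ee_pos: [0.5096, 0.1043, 0.0949]
side [338 191   1   2   2] [ 0.424 -0.076  0.023] tool [-0.142  0.141]
side [339 209   4   3   8] [0.431 0.015 0.015] tool [-0.104  0.058]
side [339 222   5   6  15] [0.446 0.086 0.021] tool [-0.066 -0.005]
0.49 [336. 222.] 90 [0.45  0.087 0.017] [0.45  0.083 0.014]
top [327 228   3   9  20] [0.465 0.035 0.02 ] tool [-0.066  0.05 ]
top [360 234   6   5  23] [ 0.458 -0.073  0.019] tool [-0.109  0.149]
top [357 240   5   5  20] [ 0.439 -0.062  0.019] tool [-0.123  0.133]
top [334 243   3   3   8] [0.431 0.012 0.017] tool [-0.105  0.061]
top [362 243   5   6  25] [ 0.427 -0.079  0.019] tool [-0.14   0.144]
0.72 [333. 231.] 178 [0.473 0.02  0.015] [0.473 0.018 0.011]
0.51 [367. 240.] 177 [ 0.444 -0.077  0.014] [ 0.447 -0.081  0.012]
```

To row units: -0.06 m is -12, 0.06 m is 12.

```bash
python3 -m crank '{"offsets":[[2,0,-2,0,0],[6,0,-6,0,0],[12,0,-12,0,0],[16,0,-18,0,0],[16,-4,-18,0,0],[16,-4,-18,0,0]]}' | grep ee_pos; python3 - <<'E'
from h import *
for c in("side","top"):
  p=grab_frame(c); save(p,"a4_"+c)
  V=p["frame"][...,0].astype(int)
  if c=="side": print(V[215:234,328:350]); print("s1");print(V[205:222,322:342])
  else: print(V[222:242,292:322])
  hsv=cv2.cvtColor(p["frame"],cv2.COLOR_RGB2HSV).astype(int)
  n,l,st,ce=cv2.connectedComponentsWithStats(((hsv[...,1]>90)&(hsv[...,0]<22)&(hsv[...,2]>110)).astype(np.uint8))
  for i in range(1,n):
    x=cloud(p,l==i); w=on_z(p,ce[i],.02)
    if .38<w[0]<.6 and -.12<w[1]<.2: print(c,st[i],w.round(3))
E
```

```text
ee_pos: [0.5771, 0.1519, 0.1857]
[[ 20  49  89 101  68  82 142 155 112  27  67 124 138 137 136 134 136 134
  138 127 143 185]
 [ 22  70 140 155 115  91 139 136  88  31  81 143 140 136 132 135 134 141
  137 123 128 170]
 [ 22  47 114 144  96  68  80  42  14  33 101 141 140 139 138 140 134 138
  139 126 110 141]
 [ 14  16  24  21  23  25  14  14  22  56  98 117 119 118 134 142 136 137
  138 121 113 165]
 [ 46  29  21  15  12  18  25  22  31  39  21  29  36  45  96 128 142 138
  141 122 130 177]
 [106  92  82  74  41  21  31  17  11  17  19  15  14  16  36  86 132 138
  137 130 140 178]
 [139 141 144 128  69  16  18  19  15  18  21  40  41  31  13  34  89 130
  141 140 131 141]
 [134 136 138 103  29  11  20  20  28  27  50  95 107  76  18  19  38 100
  141 138 124 110]
 [136 136 123  72  10  15  24  27  22  26  81 147 157 113  28   9  23  87
  143 140 117 101]
 [133 138 119  48  12  25  24  21  23  30  77 138 149 103  46  24  13  75
  133 139 121 121]
 [134 135 119  59  15  26  27  28  22  23  40  81 101 103 101  70  16  62
  125 140 130 150]
 [134 135 133  94  19  26  28  23  25  20  2
[... 4667 characters left out ...]
35 152 153 136 103  80  66  68 105 142]
 [ 54  44  44  38  46  38  38  44  67 104 135 143 119  88  89 126 151 154
  140 121 126 141 141 123  93  79  65  82 116 148]
 [ 47  46  43  42  45  38  43  38  68 107 143 155 139 108  98 122 147 150
  132 109 107 111 113  99  85  70  77 104 139 163]
 [ 51  44  50  46  44  44  42  42  64 101 141 160 155 130 106 106 121 123
  113  93  83  80  79  75  71  75  95 128 153 165]]
top [324 227   5  10  34] [0.469 0.04  0.02 ]
top [361 234   4   5  15] [ 0.459 -0.074  0.02 ]
top [307 236   9   6  32] [0.446 0.086 0.02 ]
top [357 240   4   4  15] [ 0.44  -0.061  0.02 ]
top [334 243   3   3   8] [0.431 0.012 0.02 ]
top [362 244   5   4  17] [ 0.429 -0.079  0.02 ]
```

```bash
python3 -m crank '{"offsets":[[-5,7.6,0,0,0],[-10,15.2,0,0,0],[-15,22.8,0,0,0],[-20,30.4,0,0,0],[-25,38,0,0,0],[-30,45.6,0,0,0],[-35,53.2,0,0,0],[-40,60.8,0,0,0],[-45,68.4,0,0,0],[-50,76,0,0,0],[-55.4,84,0,0,0],[-55.4,84,0,0,0]]}' | grep ee_pos; python3 -m crank '{"offsets":[[0,0,6,0,0],[0,0,12,0,0],[0,0,16,0,0],[0,0,16,0,0],[0,0,16,0,0]]}' |  grep -E 'ee_pos|contact'; python3 - <<'E'
from h import *
s=ctrl.get_state(); print(s["ee_pos"],s["tcp_rot"][:2])
for c in("side","top"):
  p=grab_frame(c); save(p,"a5_"+c)
  hsv=cv2.cvtColor(p["frame"],cv2.COLOR_RGB2HSV).astype(int); x=cloud(p,(hsv[...,1]>190)&(hsv[...,2]>190)&(hsv[...,0]<25)); x=x[(abs(x[:,2]-.014)<.01)&(x[:,1]<-.25)&(x[:,0]<.52)]
  (cx,r)=cv2.minEnclosingCircle((x[:,:2]*1000).astype(np.float32)); print(c,len(x),cx,r,x.mean(0).round(4))
E
```

```text
ee_pos: [0.4579, -0.3461, 0.1842]
ee_pos: [0.4592, -0.3385, 0.1044]
contact_force: [-0.6, -0.5, 0.3]
[ 0.4592399  -0.338517    0.10437726] [[ 0.940311    0.34031319 -0.001471  ]
 [ 0.34031522 -0.94031026  0.00147035]]
side 30 (432.8153076171875, -325.4023742675781) 29.220380783081055 [ 0.4322 -0.3185  0.0156]
top 0 (0.0, 0.0) 0.0 [nan nan nan]<stdin>:6: RuntimeWarning: Mean of empty slice.
  ret = um.true_divide(
```

To row units: 0.021 m is 4.2, 0.018 m is 3.6.

```bash
python3 -m crank '{"offsets":[[0,0,2,0,0],[0,0,3.6,0,0],[0,0,4.2,0,0],[0,0,4.2,0,0],[0,0,4.2,0,0]]}' | grep -E 'ee_pos|contact'; python3 -m crank '{"offsets":[[0,0,0.2,0,0],[0,0,0.3,0,0],[0,0,0.3,0,0]]}' | grep -E 'ee_pos|contact'
```

```text
ee_pos: [0.4598, -0.339, 0.0838]
contact_force: [-0.0, -0.0, 0.1]
ee_pos: [0.4599, -0.339, 0.0825]
contact_force: [-0.0, -0.9, -0.2]
```

To row units: 0.0012 m is 0.24, 0.0008 m is 0.16.

```bash
python3 -m crank '{"offsets":[[0,0,0.16,0,0],[0,0,0.24,0,0],[0,0,0.24,0,0]]}' | grep -E 'ee_pos|contact'; python3 -m crank '{"offsets":[[0,0,0,0,0.02],[0,0,0,0,0.04],[0,0,0,0,0.06],[0,0,0,0,0.07],[0,0,0,0,0.07],[0,0,-8,0,0.07],[0,0,-16,0,0.07],[0,0,-24,0,0.07],[0,-10,-30,0,0.07],[0,-20,-30,0,0.07],[0,-30,-30,0,0.07],[0,-40,-30,0,0.07]]}' | grep -E 'ee_pos|contact|width'; python3 - <<'E'
from h import *
for c in("side","top"):
  p=grab_frame(c); save(p,"a6_"+c)
  for d in masks_of("scoop",p)[:1]:
    x=cloud(p,d["region"]);x=x[(abs(x[:,0]-.44)<.08)&(abs(x[:,1]+.35)<.08)]; print(c,round(d["confidence"],2),np.round(d["at"]),len(x))
    for a,b in((.018,.03),(.03,.045),(.045,.07),(.07,.09),(.09,.13)):
      y=x[(x[:,2]>a)&(x[:,2]<b)]
      if len(y): print(a,len(y),y.mean(0).round(3),y.max(0).round(3))
  for q in("shell_0",):
   for d in masks_of(q,p)[:5]:
    x=cloud(p,d["region"]);x=x[x[:,2]<.04]
    if len(x): print(q,round(d["confidence"],2),np.round(d["at"]),len(x),((x.min(0)+x.max(0))/2).round(3))
  for q in ("dose_cup","kitchen_timer"): print(q,[on_z(p,d["at"],0)[:2].round(3) for d in landmark_of(q,p)[:1]])
  blobs(p)
E
```

```text
ee_pos: [0.46, -0.339, 0.0822]
contact_force: [-2.2, 0.7, 5.5]
ee_pos: [0.3934, -0.1563, 0.2316]
contact_force: [0.5, 0.3, -0.0]
gripper_width: 0.0698
side 0.29 [338. 206.] 0
shell_0 0.69 [332. 190.] 105 [ 0.441 -0.078  0.016]
shell_0 0.61 [333. 213.] 119 [0.47  0.024 0.013]
shell_0 0.35 [330. 151.] 285 [ 0.429 -0.343  0.015]
dose_cup [array([ 0.572, -0.136])]
kitchen_timer [array([0.467, 0.499])]
[336 191   3   2   5] [ 0.427 -0.077  0.022]
[330 193   2   2   4] [ 0.456 -0.072  0.021]
[334 195   2   2   4] [ 0.442 -0.06   0.021]
[340 209   2   3   5] [0.432 0.015 0.017]
[334 215   2   2   4] [0.461 0.042 0.023]
[353 214   1   1   1] [ 0.382  0.028 -0.002]
[330 216   2   2   4] [0.478 0.045 0.024]
[339 223   2   2   4] [0.448 0.081 0.02 ]
[341 226   2   2   4] [0.445 0.099 0.024]
top 0.66 [453. 241.] 179
0.018 46 [ 0.445 -0.353  0.021] [ 0.474 -0.327  0.028]
0.03 18 [ 0.45  -0.355  0.037] [ 0.464 -0.332  0.043]
0.045 22 [ 0.455 -0.336  0.056] [ 0.466 -0.33   0.069]
0.07 16 [ 0.459 -0.333  0.081] [ 0.468 -0.33   0.089]
0.09 41 [ 0.464 -0.335  0.108] [ 0.473 -0.33   0.116]
shell_0 0.7 [365. 243.] 212 [ 0.445 -0.078  0.015]
shell_0 0.61 [332. 232.] 186 [0.471 0.027 0.013]
shell_0 0.58 [315. 234.] 169 [0.455 0.081 0.014]
dose_cup [array([ 0.573, -0.124])]
kitchen_timer [array([0.469, 0.489])]
[324 228   4   4  12] [0.476 0.041 0.021]
[325 233   4   4  13] [0.46  0.039 0.022]
[361 234   4   4  13] [ 0.459 -0.073  0.022]
[307 236   9   6  28] [0.446 0.086 0.023]
[357 240   4   4  13] [ 0.44  -0.061  0.021]
[334 243   3   2   5] [0.432 0.012 0.018]
[362 244   4   4  14] [ 0.429 -0.078  0.02 ]
```

```bash
python3 -c "
from station import ctrl
print(ctrl.get_state()['t'],ctrl.sign_off())"
```

```text
the job is handed in; nothing more can be done
103.3 None
```

I handed the job in at 103 s. By camera, all three shells stand open side up on the tray with 3, 2 and 2 hazelnuts, and the scoop is upright on the orange lid. The cup and timer read within about 1 cm of their first positions. Four nuts lie loose on the worktop and one on the tray, spilled in transit (one scoopful when the scoop bumped a jar), and the last shell's two nuts were scooped from the worktop against the bin's outside wall.

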